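# Strip the T-slot stop rail into its case

### The job

Pack away the fence-stop kit: first lift the hinged lid of the grey case fully back until it rests on its stop. Slide each blue fence stop along the T-slot to the rail's open end, lift it out and put it in the case, and put in the plug gauge and the square steel block from the bench as well; then close the lid fully over them, leaving the other things on the bench where they are.

Things in the scene. Friction and masses are not known exactly. Their poses are not given: they have to be found in the camera images.
- rail: aluminium T-slot rail fixed to the bench, 290 (x) x 84 x 29 mm. Origin: centre of underside; x along the slot, away from its open end. Slot floor at z = 10 mm; lips (z = 21 to 29 mm, 18 mm apart) from x = -70 mm to a black end plate at x = 137 mm; channel below them 44 mm wide. From x = -145 to -70 mm flat floor only: the open end, where a stop lifts out once its whole foot is past the lips.
- rail_gate (a point): point on the slot floor in the middle of the open end, x = -108 mm in the rail's frame; a stop with its origin here lifts straight out.
- stop_a: blue fence stop, in the rail's T-slot at the start (two or three alike, any order; null if absent). Origin: centre of the underside of its foot; z up, x along the slot. Dark foot 44 (x) x 40 (y) x 8 mm; neck 12 mm wide (y) up to z = 23 mm; blue body 50 (x) x 26 (y) mm from z = 23 to 65 mm: grip it across its 26 mm. 0.15 to 0.31 kg.
- stop_b: blue fence stop, in the rail's T-slot at the start (two or three alike, any order; null if absent). Origin: centre of the underside of its foot; z up, x along the slot. Dark foot 44 (x) x 40 (y) x 8 mm; neck 12 mm wide (y) up to z = 23 mm; blue body 50 (x) x 26 (y) mm from z = 23 to 65 mm: grip it across its 26 mm. 0.15 to 0.31 kg.
- stop_c: blue fence stop, in the rail's T-slot at the start (two or three alike, any order; null if absent). Origin: centre of the underside of its foot; z up, x along the slot. Dark foot 44 (x) x 40 (y) x 8 mm; neck 12 mm wide (y) up to z = 23 mm; blue body 50 (x) x 26 (y) mm from z = 23 to 65 mm: grip it across its 26 mm. 0.15 to 0.31 kg.
- plug_gauge: plug gauge, silver double-ended bar with knurled grip, 84 mm long (its y) x 22 mm wide (x) x 22 mm high, lying on the bench to the right of the rail; origin at the centre of its underside. 0.11 kg. A blue micrometer stand about 150 mm high is fixed to the bench between it and the robot, around x = 0.44, y = -0.21 m, its micrometer reaching right to y = -0.37 m.
- square_block: ground steel square block, 30 (x) x 45 (y) x 40 mm high, standing on the bench to the right of the plug gauge; origin at the centre of its underside. 0.42 kg.
- case: grey case fixed to the bench, outside 168 (x) x 284 (y) x 85 mm without lid, walls and floor 6 mm thick, one open space inside. Origin: centre of its underside; the hinge is along its +x rim (the far one), front at -x.
- case_in (a point): centre of the case's inner floor, 6 mm above the bench.
- case_lid (a joint): lid of the case: 0 closed, grows as the front edge is lifted, 1.75 rad on its stop (leaning a little back). Stiff friction hinge: the lid stays where it is left; about 4 N at the bar moves it. It may start a little ajar (up to 0.25 rad).
- lid_hinge (a point): mid-point of the hinge line (case frame x = 84 mm, z = 85 mm); the hinge line is along the case's y.
- lid_bar (a point): middle of the lid's round steel bar handle, 10 mm thick, along the case's y, 90 mm clear between its posts. With the lid closed its axis is 152 mm in front of the hinge line and 48 mm above it, 40 mm above the lid's face, 16 mm from the lid's front edge. It can turn between the fingers as the lid swings.
- v_block: steel V-block, 35 x 60 x 30 mm, bystander; origin at centre of underside.
- loupe: black loupe, 37 mm across, 34 mm high, bystander; origin at centre of underside.
- screw_jar: clear jar with red lid, 62 mm across, 86 mm high, bystander; origin at centre of underside.
There are look-alikes about, which are no part of the job. Of the things like the plug_gauge, leave any that is black; of the rest the smaller one is meant. Leave any turquoise or yellow look-alike of the stop_a alone.

How it is judged:
By the outcome, as a careful person would: the job done as asked, in the order asked, and still so for the second after the job is handed in, with the robot touching nothing.
Of stop_a, stop_b, stop_c only 2 to 3 are there at a start; the rules pass over those that are not, and their reading is None.
At some moment in a run one of plug_gauge, square_block may be knocked a few centimetres aside while the robot is not near it.
Once in a run the grip may slacken for a moment while it holds something.
It also fails if it takes over 210 s, if anything falls off the work surface, if the arm or the gripper's body presses on something with over 40 N, if the wrist force passes 120 N, or if a joint passes its speed limit or range.

### The arm

A 6-joint arm with a two-finger parallel gripper is mounted at the origin on a cart in front of the work surface, level with it; the furniture and walls round the work are solid. World frame = base frame: x ahead of the robot, y to its left, z up, the work surface at z = 0. Lengths are in m, angles in degrees, forces in N, time in s.
With the tool pointing down it reaches from about 0.325 to 0.9 m from the base axis. Payload 6.1 kg.
Tool frame: the origin (TCP) lies between the finger pads; the fingertips stand 8 mm ahead of it and the grasp point (between the pads) lies 11 mm behind it; z points along the fingers, y is the direction in which the jaws open and shut (so a half turn about z gives the same grasp; the last joint's range is limited). The gripper opens to 85 mm and grips with 20 to 120 N. Pads are 22 mm wide; open, the fingers measure 114 mm over their backs; the gripper's body (76 mm by 85 mm) begins 54 mm behind the grasp point. The pads swing forward as they close: fully open they stand 13 mm farther back than shut.
Start: joints at [-70.48, 12.628, 87.462, -0, 79.91, -7.225], TCP at [0.281, -0.558, 0.213] pointing down, gripper open.
Joint ranges: [-170.65, 170.65], [-52.31, 119.04], [5.05, 147.46], [-71.25, 251.25], [11.57, 151.72], [-153.62, 153.62]. Speed limits (degrees/s): [147.25, 147.25, 172.46, 180, 180, 180].

### API

Orientations are given as a 3x3 rotation matrix whose columns are the frame's x, y, z axes.
In Python, from rig import bot, imaging, finder gives the robot as it stands.
- The arm moves only by the tool carry_out, never from a script. Its argument "rows" is a list of rows, each an object of numbers: "x", "y", "z": the shift along the tool's x, y, z in mm; "rx", "ry", "rz": the turn, a rotation vector about the tool's x, y, z in rad; "grip": the closure, from -1 (fully open) to 1 (shut). A call has 1 to 10 rows; each row shifts and turns the pose as measured when the row begins, along the tool's axes as they then stand; what a row does not reach is not made up. A row lasts 1/12 s, in which the tool goes at most 41.7 mm and 7.16 degrees, less where a joint would pass 70% of its speed; a pose out of reach is approached as far as the arm can. A call is refused whole if a number of a shift passes 41.7 or a number of a turn 0.125, either way. A call with a gripper value outside its range is refused whole. The fingers move at their own pace and stop on an object; "squeeze" is the grip in N (left out, the last holds). Time passes only in rows, so rows that do not move let the fingers close. It gives the time, the measured TCP pose, the force and the opening at its end, in the units of the state.
- bot.sense(): the state, without advancing time (a new reading comes with each control period).
- imaging.camera(name): name is "scene" or "top" or "wrist"; returns (picture, depth): 400x640x3 uint8, red, green, blue; 400x640 float32, m along the optical axis (not along the pixel's ray), 0 where there is no reading.
- imaging.camera_params(name): a dict with "fx", "fy", "cx", "cy" (pixels), "rvec" (rotation vector, rad) and "tvec" (3), from world to camera coordinates, as OpenCV has them. Camera axes: x right, y down, z forward; pixel columns grow to the right and rows downward; lengths in m; the calibration is good to about 2 mm. The wrist camera is an equidistant fisheye: a pixel r from the principal point sees the ray r / f radians off the axis. A picture is of the moment at which its call begins: read the wrist's pose just before it. camera_params takes no time and is no camera call; for the wrist camera it gives the pose at the moment of the call.
- bot.close_job(): hands the job in, once; it reports no verdict.
Trained networks look in the newest picture that a camera, given by its name, has taken for a name from the list of things; names that differ only in an ending like _2 or _b are one class to them, and where a whole thing is asked for, a point or a joint stands for the part that bears it (a point fixed in the world has none). Each returns a list of dicts, best first, with "confidence" (0 to 1); they miss things now and then, are a little off and sometimes report something else, mostly with a low value. They report only what shows in the picture. A call takes as long as a camera call. They do not tell look-alikes from the thing itself.
- finder.outline_of(camera, target): "mask" (400x640 bool, what is visible of it) and "location" ([row, column] in pixels, amid what is visible of it).
- finder.place_of(camera, target): "location" ([row, column] in pixels: a listed point, or the origin of a listed thing).
The state is a dict: "t": time; "joints": joint angles; "qd": joint speeds; "effort": joint torques, N m; "eef_pos": TCP position; "tool_rot": TCP orientation; "force": force on the tool from outside, world axes, zero at the start; "torque": the same for the moment, N m; "width": finger opening in m.
Only numpy, scipy, OpenCV 4.12 (cv2) and the standard library are available. Lean on these libraries where they do the work, as an engineer would, in place of code of your own. Each camera call takes 0.05 s, during which the arm holds its last target.

## Working session

There is one attempt and no reset: what is moved stays moved. The work goes in short steps, Python scripts to look and compute and a tool call to move; the robot and the scene stay as the last step left them, time stands still between calls to the robot, and variables do not carry over. Pictures are saved under pics/ and viewed, and the job is handed in when it is done.

Besides the shell and the picture viewer there is one more tool, called after ">>>" as name([rows], argument=value, ...), one row to a line, values as JSON. carry_out: Moves the arm, as the interface text tells. Its arguments: {"type":"object","properties":{"rows":{"type":"array","items":{"type":"object","properties":{"x":{"type":"number"},"y":{"type":"number"},"z":{"type":"number"},"rx":{"type":"number"},"ry":{"type":"number"},"rz":{"type":"number"},"grip":{"type":"number"}}}},"squeeze":{"type":"number"}},"required":["rows"]}

```bash
ls; mkdir -p pics; cat > h.py <<'E'
from rig import bot, imaging, finder
import numpy as np, cv2
def snap(name,fn):
    p,d=imaging.camera(name); cv2.imwrite('pics/'+fn,p[:,:,::-1]); np.savez('/tmp/'+fn+'.npz',p=p,d=d); return p,d
def RT(name):
    c=imaging.camera_params(name); R,_=cv2.Rodrigues(np.array(c['rvec'],float)); return c,R,np.array(c['tvec'],float).reshape(3)
def ray(name,u,v):
    c,R,t=RT(name); x=(u-c['cx'])/c['fx']; y=(v-c['cy'])/c['fy']
    if name=='wrist':
        r=np.hypot(x,y); d=np.array([np.sin(r)*x/max(r,1e-9),np.sin(r)*y/max(r,1e-9),np.cos(r)])
    else: d=np.array([x,y,1.])
    return -R.T@t, R.T@d
def at_z(name,u,v,z):
    o,d=ray(name,u,v); return o+d*(z-o[2])/d[2]
def cloud(name,d):
    c,R,t=RT(name); v,u=np.mgrid[0:400,0:640]; x=(u-c['cx'])/c['fx']; y=(v-c['cy'])/c['fy']
    if name=='wrist':
        r=np.hypot(x,y)+1e-9; X=np.stack([np.tan(r)*x/r,np.tan(r)*y/r,np.ones_like(r)],-1)*d[...,None]
    else: X=np.stack([x,y,np.ones_like(x)],-1)*d[...,None]
    return (X-t)@R
def proj(name,P):
    c,R,t=RT(name); q=R@np.asarray(P,float)+t
    if name=='wrist':
        th=np.arctan2(np.hypot(q[0],q[1]),q[2]); s=th/max(np.hypot(q[0],q[1]),1e-9); return c['cx']+c['fx']*q[0]*s, c['cy']+c['fy']*q[1]*s
    return c['cx']+c['fx']*q[0]/q[2], c['cy']+c['fy']*q[1]/q[2]
def st():
    s=bot.sense(); print('t',round(s['t'],2),'pos',np.round(s['eef_pos'],4),'F',np.round(s['force'],1),'w',round(s['width'],4)); print(np.round(np.array(s['tool_rot']),3).tolist(), np.round(s['joints'],1)); return s
E
python3 - <<'E'
from h import *
for n in ('scene','top','wrist'):
    snap(n,n+'0.png'); c,R,t=RT(n); print(n,c['fx'],-R.T@t,R[2])
st()
E
```

```text
pics
scene 380.3515895553077 [0.02230324 0.9231424  0.62590672] [ 0.42262389 -0.80358002 -0.41910404]
top 474.07103435560356 [ 0.41474371 -0.06628143  1.46724214] [ 0.09439614  0.01681996 -0.99539262]
wrist 309.70691628693146 [ 0.35451489 -0.52172759  0.37215285] [-0.28789361 -0.14401557 -0.94677177]
t 0.15 pos [ 0.2811 -0.5576  0.2122] F [ 0.3  0.6 -0.9] w 0.0852
[[0.893, 0.45, -0.001], [0.45, -0.893, 0.001], [0.0, -0.002, -1.0]] [-70.5  12.7  87.5  -0.   79.9  -7.2]
```

View pics/scene0.png

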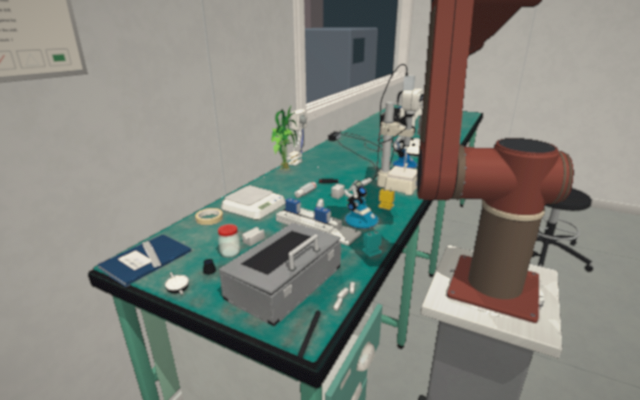

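View pics/top0.png

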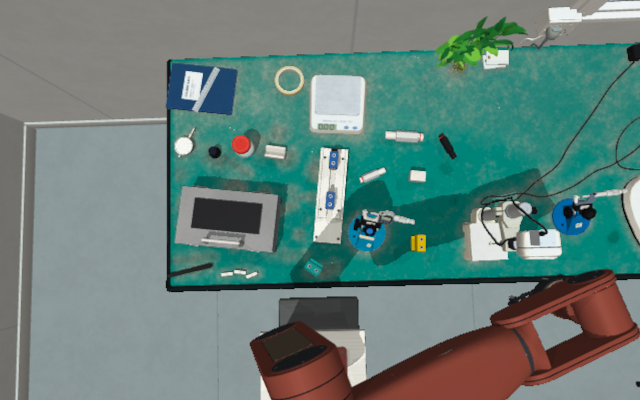

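View pics/wrist0.png

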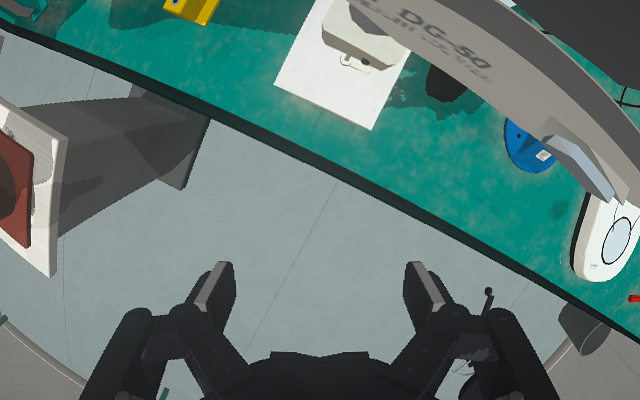

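```bash
python3 - <<'E'
from h import *
z=np.load('/tmp/top0.png.npz');p,d=z['p'],z['d']
cr=p[120:285,165:465,::-1]; cv2.imwrite('pics/topcrop.png',cv2.resize(cr,None,fx=2.6,fy=2.6,interpolation=cv2.INTER_CUBIC))
C=cloud('top',d)
for n,(u,v) in dict(stop1=(334,158),stop2=(331,200),big=(404,136),small=(372,174),black=(447,146),block=(418,176),bar=(222,241),lid=(228,215),railfloor=(328,236),railtop=(322,180)).items():
    print(n,np.round(C[v,u],3),d[v,u])
for n in ('stop_a','plug_gauge','square_block','rail','rail_gate','case','lid_bar','lid_hinge','case_in','v_block','loupe','screw_jar'):
    print(n,[(np.round(x['location'],1).tolist(),round(x['confidence'],2)) for x in finder.place_of('top',n)][:5])
E
```

```text
stop1 [ 0.665 -0.084  0.074] 1.410122
stop2 [ 0.539 -0.072  0.077] 1.3955271
big [ 0.733 -0.302  0.033] 1.4536273
small [ 0.619 -0.199  0.029] 1.4488965
black [ 0.7   -0.434  0.022] 1.4589874
block [ 0.607 -0.336  0.043] 1.4313122
bar [0.428 0.235 0.148] 1.3197566
lid [0.503 0.228 0.1  ] 1.3743603
railfloor [ 0.435 -0.059  0.005] 1.4575986
railtop [ 0.606 -0.046  0.027] 1.4522064
stop_a [([161.4, 330.8], 0.72), ([264.1, 313.4], 0.57), ([206.9, 332.4], 0.55), ([243.7, 416.0], 0.52)]
plug_gauge [([138.7, 399.2], 0.87), ([176.4, 374.5], 0.74)]
square_block [([176.4, 416.0], 0.62), ([219.9, 231.9], 0.41)]
rail [([197.7, 331.8], 0.92)]
rail_gate [([227.5, 327.8], 0.92), ([191.8, 231.4], 0.4)]
case [([218.3, 232.7], 0.68)]
lid_bar [([239.0, 221.8], 0.72), ([197.1, 328.1], 0.36), ([176.4, 370.3], 0.22)]
lid_hinge [([189.1, 233.7], 0.74), ([238.4, 220.8], 0.42)]
case_in [([149.1, 246.0], 0.5)]
v_block [([152.9, 277.8], 0.53)]
loupe []
screw_jar [([148.4, 245.0], 0.9)]
```

View pics/topcrop.png

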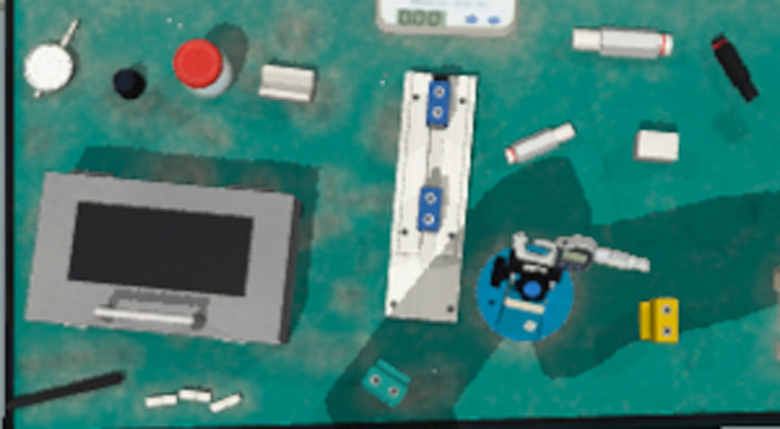

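```bash
cat >> h.py <<'E'
def rect(P):
    (c,s,a)=cv2.minAreaRect((P[:,:2]*1000).astype(np.float32)); return np.round(c,1),np.round(s,1),round(a,1)
E
python3 - <<'E'
from h import *
z=np.load('/tmp/top0.png.npz');p,d=z['p'],z['d']
C=cloud('top',d)
# bench plane
m=(C[...,2]<.02)&(C[...,2]>-.02)&(p[...,1]>p[...,0]+30)
P=C[m]; A=np.c_[P[:,:2],np.ones(len(P))]; print('bench',np.linalg.lstsq(A,P[:,2],rcond=None)[0],len(P), np.std(P[:,2]))
for n in ('case','rail','stop_a','plug_gauge','square_block'):
    for o in finder.outline_of('top',n):
        mk=o['mask']; q=C[mk]; q=q[(d[mk]>0)]
        print(n,round(o['confidence'],2),np.round(o['location'],1),mk.sum(), 'z pct',np.round(np.percentile(q[:,2],[5,50,95]),3))
        ztop={'case':.09,'rail':.029,'stop_a':.075,'plug_gauge':.011,'square_block':.04}[n]
        vv,uu=np.nonzero(mk); W=np.array([at_z('top',u,v,ztop) for u,v in zip(uu,vv)]); print('   ',rect(W))
# lid plane
reg=np.zeros(d.shape,bool); reg[195:228,198:262]=1
P=C[reg&(d>0)]; A=np.c_[P[:,:2],np.ones(len(P))]; print('lid plane',np.linalg.lstsq(A,P[:,2],rcond=None)[0],np.std(P[:,2]))
E
```

```text
bench [0.00088693 0.00091326 0.00199463] 80394 0.0039985077489904115
case 0.95 [217.7 230.2] 5917 z pct [0.089 0.098 0.104]Traceback (most recent call last):
  File "<stdin>", line 12, in <module>
  File "h.py", line 14, in at_z
    o,d=ray(name,u,v); return o+d*(z-o[2])/d[2]
        ~~~^^^^^^^^^^
  File "h.py", line 8, in ray
    c,R,t=RT(name); x=(u-c['cx'])/c['fx']; y=(v-c['cy'])/c['fy']
          ~~^^^^^^
  File "h.py", line 6, in RT
    c=imaging.camera_params(name); R,_=cv2.Rodrigues(np.array(c['rvec'],float)); return c,R,np.array(c['tvec'],float).reshape(3)
ValueError: time passes only in moves, steps and waits
```

```bash
python3 - <<'E'
s=open('h.py').read()
s=s.replace("""def RT(name):
    c=imaging""","""_C={}
def RT(name):
    if name in _C: return _C[name]
    c=imaging""").replace("return c,R,np.array(c['tvec'],float).reshape(3)","r=(c,R,np.array(c['tvec'],float).reshape(3)); _C[name]=r; return r")
open('h.py','w').write(s)
E
python3 - <<'E'
from h import *
z=np.load('/tmp/top0.png.npz');p,d=z['p'],z['d']
C=cloud('top',d)
for n in ('case','rail','stop_a','plug_gauge','square_block'):
    for o in finder.outline_of('top',n):
        mk=o['mask']; q=C[mk]; q=q[(d[mk]>0)]
        print(n,round(o['confidence'],2),np.round(o['location'],1),mk.sum(), 'z pct',np.round(np.percentile(q[:,2],[5,50,95]),3))
        ztop={'case':.09,'rail':.029,'stop_a':.075,'plug_gauge':.011,'square_block':.04}[n]
        vv,uu=np.nonzero(mk); W=np.array([at_z('top',u,v,ztop) for u,v in zip(uu,vv)]); print('   ',rect(W))
reg=np.zeros(d.shape,bool); reg[195:228,198:262]=1
P=C[reg&(d>0)]; A=np.c_[P[:,:2],np.ones(len(P))]; print('lid plane',np.linalg.lstsq(A,P[:,2],rcond=None)[0],np.std(P[:,2]))
st()
E
```

```text
case 0.95 [217.7 230.2] 5917 z pct [0.089 0.098 0.104]
    (array([496.3, 228.5]), array([299. , 177.2]), 82.9)
case 0.32 [146.2 241.4] 389 z pct [0.035 0.084 0.09 ]
    (array([708. , 183.6]), array([70.5, 56.5]), 43.4)
rail 0.63 [215.5 227.7] 5612 z pct [0.092 0.098 0.104]
    (array([498. , 248.3]), array([299.2, 176. ]), 82.8)
rail 0.62 [194.9 324.5] 2367 z pct [0.006 0.027 0.035]
    (array([562. , -70.2]), array([ 86.3, 293. ]), 83.3)
stop_a 0.75 [265.8 313.3] 217 z pct [0.005 0.064 0.07 ]
    (array([345.7, -14.8]), array([52.2, 37.6]), 58.8)
stop_a 0.71 [242.1 416.8] 248 z pct [0.006 0.063 0.07 ]
    (array([ 407.4, -322.4]), array([43.6, 49.7]), 87.3)
stop_a 0.69 [194.3 325.5] 2240 z pct [0.007 0.027 0.034]
    (array([555.5, -70.9]), array([ 81.2, 280. ]), 83.3)
stop_a 0.45 [202.7 330.9] 160 z pct [0.029 0.074 0.08 ]
    (array([538.1, -67.1]), array([26.5, 50.3]), 88.2)
stop_a 0.45 [158.  331.5] 176 z pct [0.028 0.074 0.08 ]
    (array([658.5, -81.3]), array([29.7, 54.1]), 88.1)
plug_gauge 0.69 [217.9 227.7] 5594 z pct [0.092 0.098 0.104]
    (array([498.9, 252.1]), array([302.4, 178. ]), 82.8)
plug_gauge 0.58 [132.  405.3] 377 z pct [0.014 0.026 0.033]
    (array([ 739.6, -305.3]), array([118. ,  34.8]), 88.0)
plug_gauge 0.55 [175.4 416.6] 176 z pct [0.021 0.04  0.046]
    (array([ 612.8, -339.5]), array([49.2, 34.3]), 87.1)
plug_gauge 0.54 [143.9 446.8] 167 z pct [0.013 0.02  0.027]
    (array([ 704.1, -438. ]), array([80.9, 22.9]), 28.7)
plug_gauge 0.45 [177.  370.1] 186 z pct [0.012 0.02  0.027]
    (array([ 620.6, -201.7]), array([24.9, 83.1]), 21.5)
square_block 0.74 [176.3 417. ] 175 z pct [0.014 0.04  0.046]
    (array([ 607.3, -334.1]), array([48.6, 30.5]), 88.1)
lid plane [-0.05697642  0.00688287  0.12509882] 0.0032445393711674517
t 1.05 pos [ 0.2812 -0.5582  0.2131] F [ 0.4 -0.2  0.1] w 0.0853
[[0.893, 0.45, 0.0], [0.45, -0.893, -0.0], [-0.0, 0.0, -1.0]] [-70.5  12.6  87.5   0.   79.9  -7.2]
```

>>> carry_out([
  {"z": -25, "rz": -0.12, "grip": -1},
  {"z": -25, "rz": -0.12},
  {"z": -25, "rz": -0.12},
  {"z": -25, "rz": -0.12},
  {"z": -25, "rz": -0.12},
  {"z": -25, "rz": -0.12},
  {"z": -20, "rz": -0.12},
  {"z": -20, "rz": -0.12},
])

```text
validation failed for argument at $.ro...
```

```bash
cat >> h.py <<'E'
def plan(x,y,z,yaw=None):
    """target TCP, yaw = angle of tool x (deg) with tool down; prints shift in tool axes mm, and rz"""
    s=st(); R=np.array(s['tool_rot']); d=R.T@(np.array([x,y,z])-s['eef_pos'])*1000
    print('shift tool mm',np.round(d,1),'dist',round(float(np.linalg.norm(d)),1))
    if yaw is not None:
        a=np.radians(yaw); Rt=np.array([[np.cos(a),np.sin(a),0],[np.sin(a),-np.cos(a),0],[0,0,-1]])
        print('rotvec tool',np.round(cv2.Rodrigues(R.T@Rt)[0].ravel(),3))
E
python3 -c "
from h import *
plan(.43,.20,.40,82.8)"
```

```text
t 1.05 pos [ 0.2812 -0.5582  0.2131] F [ 0.4 -0.2  0.1] w 0.0853
[[0.893, 0.45, 0.0], [0.45, -0.893, -0.0], [-0.0, 0.0, -1.0]] [-70.5  12.6  87.5   0.   79.9  -7.2]
shift tool mm [ 474.  -610.1 -186.9] dist 794.9
rotvec tool [ 0.     0.    -0.978]
```

>>> carry_out([
  {"x": 0, "y": 0, "z": -25, "rx": 0, "ry": 0, "rz": -0.12, "grip": -1},
  {"x": 0, "y": 0, "z": -25, "rx": 0, "ry": 0, "rz": -0.12, "grip": -1},
  {"x": 0, "y": 0, "z": -25, "rx": 0, "ry": 0, "rz": -0.12, "grip": -1},
  {"x": 0, "y": 0, "z": -25, "rx": 0, "ry": 0, "rz": -0.12, "grip": -1},
  {"x": 0, "y": 0, "z": -25, "rx": 0, "ry": 0, "rz": -0.12, "grip": -1},
  {"x": 0, "y": 0, "z": -25, "rx": 0, "ry": 0, "rz": -0.12, "grip": -1},
  {"x": 0, "y": 0, "z": -20, "rx": 0, "ry": 0, "rz": -0.12, "grip": -1},
  {"x": 0, "y": 0, "z": -20, "rx": 0, "ry": 0, "rz": -0.12, "grip": -1},
])

```text
t: 1.72
eef_pos: [0.2802, -0.5552, 0.4026]
tool_rot: [[0.108, 0.994, -0.005], [0.994, -0.108, 0.015], [0.014, -0.007, -1.0]]
force: [-0.3, 0.3, 0.1]
width: 0.0856
```

```bash
python3 -c "
from h import *
plan(.43,.20,.40,82.8)"
```

```text
t 1.72 pos [ 0.2802 -0.5552  0.4026] F [-0.3  0.3  0.1] w 0.0856
[[0.108, 0.994, -0.005], [0.994, -0.108, 0.015], [0.014, -0.007, -1.0]] [-70.5  10.3  70.2   0.  100.4 -64.3]
shift tool mm [766.9  67.2  12.9] dist 769.9
rotvec tool [-0.007 -0.014  0.017]
```

>>> carry_out([
  {"x": 40, "y": 4, "z": 0, "rx": 0, "ry": 0, "rz": 0, "grip": -1},
  {"x": 40, "y": 4, "z": 0, "rx": 0, "ry": 0, "rz": 0, "grip": -1},
  {"x": 40, "y": 4, "z": 0, "rx": 0, "ry": 0, "rz": 0, "grip": -1},
  {"x": 40, "y": 4, "z": 0, "rx": 0, "ry": 0, "rz": 0, "grip": -1},
  {"x": 40, "y": 4, "z": 0, "rx": 0, "ry": 0, "rz": 0, "grip": -1},
  {"x": 40, "y": 4, "z": 0, "rx": 0, "ry": 0, "rz": 0, "grip": -1},
  {"x": 40, "y": 4, "z": 0, "rx": 0, "ry": 0, "rz": 0, "grip": -1},
  {"x": 40, "y": 4, "z": 0, "rx": 0, "ry": 0, "rz": 0, "grip": -1},
  {"x": 40, "y": 4, "z": 0, "rx": 0, "ry": 0, "rz": 0, "grip": -1},
  {"x": 40, "y": 4, "z": 0, "rx": 0, "ry": 0, "rz": 0, "grip": -1},
])

```text
t: 2.55
eef_pos: [0.3611, -0.1567, 0.4086]
tool_rot: [[0.113, 0.994, -0.0], [0.994, -0.113, 0.006], [0.006, -0.001, -1.0]]
force: [1.3, -0.1, 0.8]
width: 0.0851
```

```bash
python3 -c "
from h import *
snap('wrist','w1.png');snap('top','t1.png')
plan(.43,.20,.40,82.8)"
```

```text
t 2.65 pos [ 0.3623 -0.1536  0.4096] F [-0.  -0.2 -1.1] w 0.0853
[[0.104, 0.995, 0.002], [0.995, -0.104, 0.007], [0.007, 0.001, -1.0]] [-34.8 -22.8  99.9   0.4 103.  -28.8]
shift tool mm [358.6  30.4  12.1] dist 360.1
rotvec tool [ 0.001 -0.007  0.021]
```

View pics/w1.png

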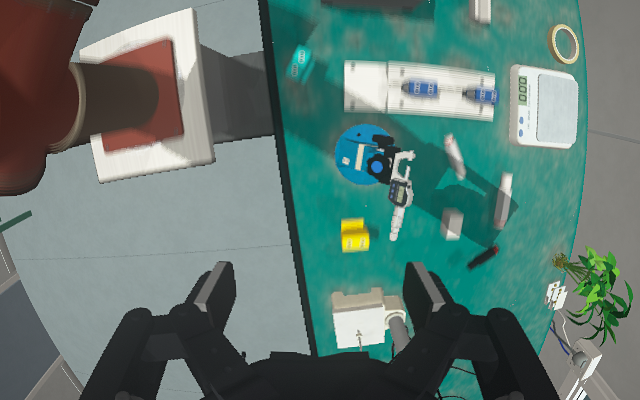

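>>> carry_out([
  {"x": 40, "y": 4, "z": 1, "rx": 0, "ry": 0, "rz": 0, "grip": -1},
  {"x": 40, "y": 4, "z": 1, "rx": 0, "ry": 0, "rz": 0, "grip": -1},
  {"x": 40, "y": 4, "z": 1, "rx": 0, "ry": 0, "rz": 0, "grip": -1},
  {"x": 40, "y": 4, "z": 1, "rx": 0, "ry": 0, "rz": 0, "grip": -1},
  {"x": 40, "y": 4, "z": 1, "rx": 0, "ry": 0, "rz": 0, "grip": -1},
  {"x": 40, "y": 4, "z": 1, "rx": 0, "ry": 0, "rz": 0, "grip": -1},
  {"x": 40, "y": 4, "z": 1, "rx": 0, "ry": 0, "rz": 0, "grip": -1},
  {"x": 30, "y": 4, "z": 1, "rx": 0, "ry": 0, "rz": 0, "grip": -1},
  {"x": 0, "y": 0, "z": 0, "rx": 0, "ry": 0, "rz": 0, "grip": -1},
])

```text
t: 3.4
eef_pos: [0.4301, 0.1544, 0.4029]
tool_rot: [[0.116, 0.993, 0.007], [0.993, -0.116, 0.002], [0.003, 0.007, -1.0]]
force: [0.4, -0.4, -0.4]
width: 0.0855
```

```bash
cat > bar.py <<'E'
from h import *
import sys
p,d=snap('wrist',sys.argv[1]); C=cloud('wrist',d)
for n in ('lid_bar','lid_hinge','case'):
    for o in finder.place_of('wrist',n): print(n,np.round(o['location'],1),round(o['confidence'],2))
P=C.reshape(-1,3); m=(d.reshape(-1)>0)&(P[:,0]>.33)&(P[:,0]<.7)&(P[:,1]>.05)&(P[:,1]<.42)
lid=P[m&(P[:,2]>.085)&(P[:,2]<.12)]; print('lid rect',len(lid),rect(lid)); A=np.c_[lid[:,:2],np.ones(len(lid))]; print(np.linalg.lstsq(A,lid[:,2],rcond=None)[0])
b=P[m&(P[:,2]>.13)&(P[:,2]<.17)]; print('bar',len(b),rect(b),np.percentile(b[:,2],[5,50,95]))
plan(.43,.235,.25,82.8)
E
python3 bar.py w2.png
```

```text
lid_bar [ 95.5 309.3] 0.75
lid_bar [163.2 452.6] 0.49
lid_hinge [ 99.2 407.4] 0.63
lid_hinge [115.3 459.7] 0.36
case [ 99.4 345.3] 0.74
lid rect 19296 (array([556.6, 225. ]), array([283.8, 296.9]), 82.8)
[-0.04469203  0.00403448  0.1174558 ]
bar 546 (array([427.2, 240.4]), array([108.4,   9.4]), 81.8) [0.14083833 0.14296717 0.14475714]
t 3.6 pos [0.4297 0.1495 0.4036] F [ 1.1 -0.4 -0.4] w 0.0851
[[0.121, 0.993, 0.008], [0.993, -0.121, -0.0], [0.001, 0.008, -1.0]] [  9.3 -14.5  94.2  -0.1  99.8  16.2]
shift tool mm [ 84.8 -11.3 153.6] dist 175.8
rotvec tool [ 0.008 -0.001  0.004]
```

View pics/w2.png

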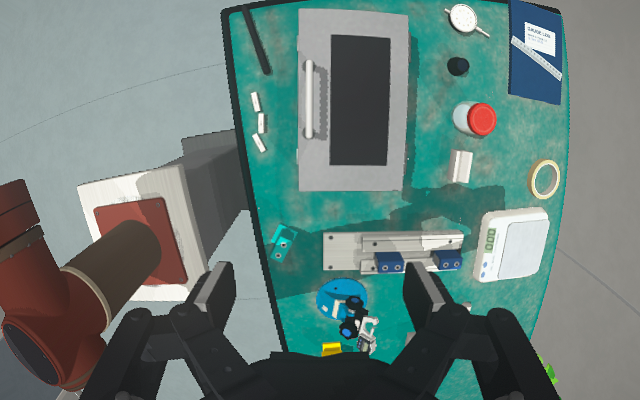

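>>> carry_out([
  {"x": 23, "y": -3, "z": 35, "rx": 0, "ry": 0, "rz": 0, "grip": -1},
  {"x": 23, "y": -3, "z": 35, "rx": 0, "ry": 0, "rz": 0, "grip": -1},
  {"x": 23, "y": -3, "z": 35, "rx": 0, "ry": 0, "rz": 0, "grip": -1},
  {"x": 20, "y": -4, "z": 35, "rx": 0, "ry": 0, "rz": 0, "grip": -0.4},
  {"x": 0, "y": 0, "z": 0, "rx": 0, "ry": 0, "rz": 0, "grip": -0.4},
  {"x": 0, "y": 0, "z": 0, "rx": 0, "ry": 0, "rz": 0, "grip": -0.4},
])

```text
t: 4.1
eef_pos: [0.4352, 0.2312, 0.2635]
tool_rot: [[0.14, 0.99, 0.021], [0.99, -0.14, -0.002], [0.001, 0.021, -1.0]]
force: [-0.4, -0.3, 1.9]
width: 0.0598
```

```bash
sed -i 's/plan(.*/plan(.427,.240,.128,82.5)/' bar.py; python3 bar.py w3.png
```

```text
lid_bar [172.4 309.7] 0.84
lid_hinge [161.8 437.1] 0.88
case [153.2 352. ] 0.76
case [358.2 431.8] 0.71
lid rect 33289 (array([556.5, 226.3]), array([284.5, 296.8]), 82.8)
[-0.04480549  0.00449321  0.11696894]
bar 1112 (array([427.2, 243.5]), array([107.8,  10.8]), 83.6) [0.13964988 0.14261759 0.14427069]
t 4.3 pos [0.4365 0.2316 0.2661] F [-0.1  0.5  0.5] w 0.0599
[[0.141, 0.99, 0.025], [0.99, -0.141, -0.0], [0.004, 0.025, -1.0]] [ 19.1  -8.5 103.5  -0.5  83.6  27.3]
shift tool mm [  6.5 -14.1 137.8] dist 138.7
rotvec tool [ 0.025 -0.003 -0.011]
```

View pics/w3.png

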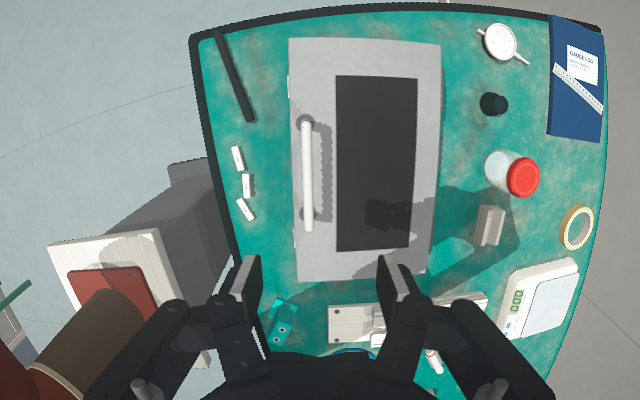

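>>> carry_out([
  {"x": 2, "y": -10, "z": 20, "rx": 0.025, "ry": 0, "rz": -0.01, "grip": -0.4},
  {"x": 2, "y": -4, "z": 25, "rx": 0, "ry": 0, "rz": 0, "grip": -0.4},
  {"x": 2, "y": 0, "z": 25, "rx": 0, "ry": 0, "rz": 0, "grip": -0.4},
  {"x": 0, "y": 0, "z": 20, "rx": 0, "ry": 0, "rz": 0, "grip": -0.4},
  {"x": 0, "y": 0, "z": 0, "rx": 0, "ry": 0, "rz": 0, "grip": -0.4},
])

```text
t: 4.72
eef_pos: [0.43, 0.2389, 0.1811]
tool_rot: [[0.135, 0.991, 0.015], [0.991, -0.135, 0.01], [0.012, 0.014, -1.0]]
force: [-0.9, -0.5, -0.4]
width: 0.0599
```

```bash
python3 bar.py w4.png
```

```text
lid_bar [216.4 318.1] 0.97
lid_hinge [190.9 472.8] 0.58
case [172.9 368.7] 0.56
case [214.7 314. ] 0.23
lid rect 48851 (array([557.4, 227.8]), array([284.5, 296.1]), 83.3)
[-0.04162155  0.0051147   0.11795124]
bar 2051 (array([428.9, 243.7]), array([108.9,  10.3]), 83.5) [0.14218818 0.14509847 0.1464458 ]
t 4.92 pos [0.4331 0.2402 0.1866] F [ 0.5 -0.3  0.2] w 0.0598
[[0.135, 0.991, 0.023], [0.991, -0.135, 0.013], [0.016, 0.021, -1.0]] [ 19.7  -5.5 109.4   0.3  74.6  27.4]
shift tool mm [-1.9 -7.3 58.4] dist 58.9
rotvec tool [ 0.021 -0.016 -0.005]
```

View pics/w4.png

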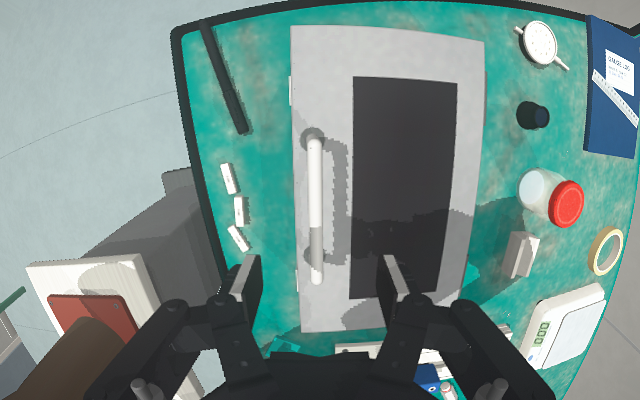

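>>> carry_out([
  {"x": 0, "y": -2, "z": 19, "rx": 0.02, "ry": -0.015, "rz": 0, "grip": -0.4},
  {"x": 0, "y": -2, "z": 19, "rx": 0, "ry": 0, "rz": 0, "grip": -0.4},
  {"x": 0, "y": 0, "z": 15, "rx": 0, "ry": 0, "rz": 0, "grip": -0.4},
  {"x": 0, "y": 0, "z": 0, "rx": 0, "ry": 0, "rz": 0, "grip": -0.4},
])

```text
t: 5.25
eef_pos: [0.4363, 0.2431, 0.1416]
tool_rot: [[0.136, 0.991, 0.016], [0.991, -0.136, 0.006], [0.008, 0.015, -1.0]]
force: [-0.2, -1.1, -0.4]
width: 0.0601
```

```bash
python3 -c "
from h import *
plan(.429,.240,.129,82.8)
snap('scene','s4.png')"
```

```text
t 5.25 pos [0.4363 0.2431 0.1416] F [-0.2 -1.1 -0.4] w 0.0601
[[0.136, 0.991, 0.016], [0.991, -0.136, 0.006], [0.008, 0.015, -1.0]] [ 20.1  -1.8 110.9   0.   69.9  27.9]
shift tool mm [-4.1 -7.  12.5] dist 14.9
rotvec tool [ 0.015 -0.008 -0.01 ]
```

>>> carry_out([
  {"x": 0, "y": -6, "z": 6, "rx": 0.015, "ry": 0, "rz": 0, "grip": -0.4},
  {"x": 0, "y": -2, "z": 6, "rx": 0, "ry": 0, "rz": 0, "grip": -0.4},
  {"x": 0, "y": 0, "z": 0, "rx": 0, "ry": 0, "rz": 0, "grip": -0.4},
])

```text
t: 5.55
eef_pos: [0.4317, 0.2457, 0.1353]
tool_rot: [[0.136, 0.991, 0.008], [0.991, -0.136, 0.012], [0.013, 0.007, -1.0]]
force: [-0.4, 0.1, 0.2]
width: 0.0597
```

```bash
python3 -c "
from h import *
plan(.429,.240,.129,82.8)"
```

```text
t 5.55 pos [0.4317 0.2457 0.1353] F [-0.4  0.1  0.2] w 0.0597
[[0.136, 0.991, 0.008], [0.991, -0.136, 0.012], [0.013, 0.007, -1.0]] [ 20.2  -1.6 111.5   0.5  69.5  27.8]
shift tool mm [-6.1 -1.9  6.2] dist 8.9
rotvec tool [ 0.007 -0.013 -0.011]
```

>>> carry_out([
  {"x": 0, "y": -2, "z": 5, "rx": 0, "ry": 0, "rz": 0, "grip": 0},
  {"x": 0, "y": 0, "z": 0, "rx": 0, "ry": 0, "rz": 0, "grip": 0.4},
  {"x": 0, "y": 0, "z": 0, "rx": 0, "ry": 0, "rz": 0, "grip": 1},
  {"x": 0, "y": 0, "z": 0, "rx": 0, "ry": 0, "rz": 0, "grip": 1},
  {"x": 0, "y": 0, "z": 0, "rx": 0, "ry": 0, "rz": 0, "grip": 1},
  {"x": 0, "y": 0, "z": 0, "rx": 0, "ry": 0, "rz": 0, "grip": 1},
], squeeze=35)

```text
t: 6.05
eef_pos: [0.4306, 0.2467, 0.132]
tool_rot: [[0.135, 0.991, 0.012], [0.991, -0.135, 0.013], [0.014, 0.01, -1.0]]
force: [-0.2, -0.1, -0.6]
width: 0.0002
```

```bash
python3 bar.py w5.png
```

```text
lid_bar [257.7 315.7] 0.84
lid_hinge [215.9 496.9] 0.59
case [189.5 382.4] 0.93
lid rect 58280 (array([558. , 238.1]), array([264.4, 295.8]), 83.8)
[-0.04476174  0.00161324  0.11839233]
bar 2615 (array([428.2, 243.9]), array([106.4,  26.9]), 73.6) [0.13982195 0.14364681 0.16835834]
t 6.25 pos [0.4306 0.2466 0.1319] F [-0.1 -0.3  0.6] w -0.0004
[[0.135, 0.991, 0.012], [0.991, -0.136, 0.013], [0.014, 0.01, -1.0]] [ 20.4  -1.6 111.9   0.5  68.9  28. ]
shift tool mm [-7.1 -2.7  3.8] dist 8.5
rotvec tool [ 0.01  -0.014 -0.005]
```

View pics/w5.png

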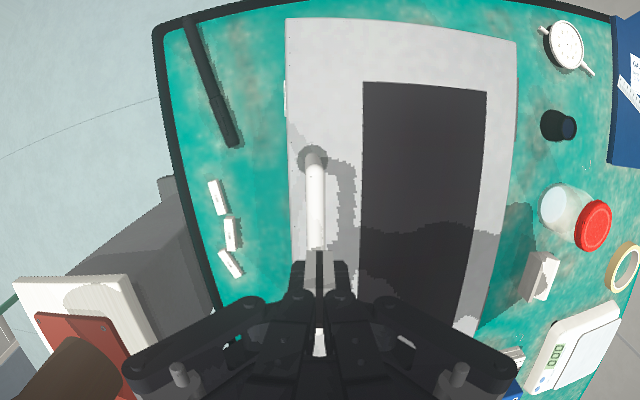

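```bash
python3 - <<'E'
from h import *
p=cv2.imread('pics/w5.png')
for z in (.152,.143,.132,.124): print(z,proj('wrist',(.4306,.2466,z)))
print('bar mid',proj('wrist',(.428,.244,.139)))
z=np.load('/tmp/w5.png.npz')['d'];C=cloud('wrist',z)
for v,u in ((275,312),(262,310),(240,315),(345,320),(290,328),(280,320)): print(v,u,np.round(C[v,u],4),z[v,u])
cv2.imwrite('pics/w5c.png',cv2.resize(p[130:400,220:420],None,fx=2.2,fy=2.2))
s,_=snap('scene','s5.png'); cv2.imwrite('pics/s5c.png',cv2.resize(s[180:340,200:380,::-1],None,fx=3.5,fy=3.5,interpolation=cv2.INTER_CUBIC))
E
```

```text
0.152 (np.float64(320.39707593692674), np.float64(265.3865015474803))
0.143 (np.float64(320.16286681421326), np.float64(257.3250761827042))
0.132 (np.float64(319.9050203256565), np.float64(248.44271982614512))
0.124 (np.float64(319.7346999689613), np.float64(242.5712703307899))
bar mid (np.float64(316.08925296154183), np.float64(258.6071768031515))
275 312 [0.4278 0.2558 0.1762] 0.13293917
262 310 [0.4269 0.2568 0.1658] 0.1424727
240 315 [0.4293 0.2575 0.1434] 0.1635155
345 320 [0.4167 0.1392 0.0994] 0.24210402
290 328 [0.4343 0.2545 0.1874] 0.12242125
280 320 [0.4312 0.2556 0.1808] 0.12851463
```

View pics/w5c.png

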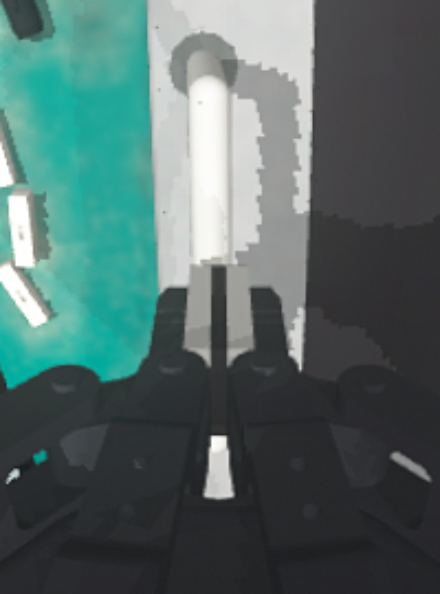

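View pics/s5c.png

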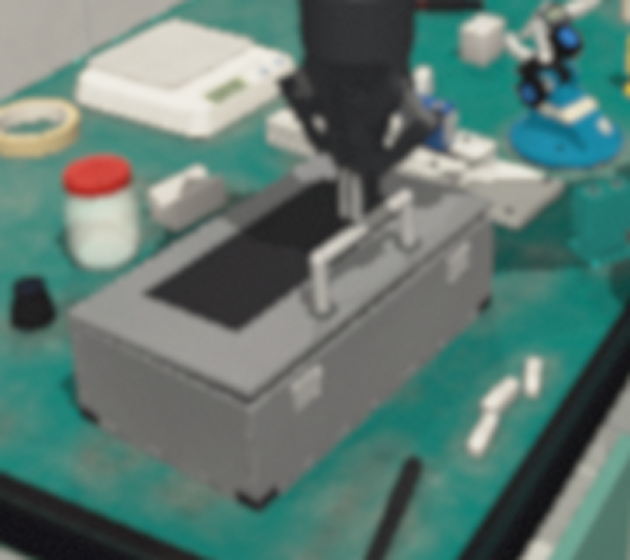

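```bash
python3 - <<'E'
from h import *
z=np.load('/tmp/w5.png.npz')['d'];C=cloud('wrist',z)
for u in (312,328):
  for v in range(240,300,4): print(v,u,np.round(C[v,u],4),round(float(z[v,u]),4))
c,R,t=RT('wrist'); print('cam',-R.T@t, 'axis',R[2]); st()
E
```

```text
240 312 [0.4277 0.2576 0.1431] 0.1638
244 312 [0.4274 0.2556 0.1439] 0.1637
248 312 [0.427  0.2531 0.1436] 0.1648
252 312 [0.4277 0.2565 0.1551] 0.1527
256 312 [0.4277 0.2567 0.1597] 0.1484
260 312 [0.4276 0.256  0.1625] 0.1459
264 312 [0.4277 0.2562 0.1668] 0.1417
268 312 [0.4278 0.2561 0.1705] 0.1382
272 312 [0.4278 0.2561 0.174 ] 0.1349
276 312 [0.4279 0.2565 0.1781] 0.1309
280 312 [0.4279 0.2561 0.1808] 0.1284
284 312 [0.4279 0.2559 0.1836] 0.1258
288 312 [0.4279 0.2562 0.1871] 0.1224
292 312 [0.4276 0.2538 0.1864] 0.1238
296 312 [0.4282 0.2572 0.1943] 0.1152
240 328 [0.4352 0.2359 0.0986] 0.2125
244 328 [0.4348 0.2323 0.0974] 0.2148
248 328 [0.4344 0.2296 0.0982] 0.2149
252 328 [0.4355 0.2557 0.1558] 0.1521
256 328 [0.4354 0.2556 0.1596] 0.1485
260 328 [0.4352 0.2551 0.1628] 0.1456
264 328 [0.4351 0.2556 0.1676] 0.1409
268 328 [0.4349 0.2554 0.171 ] 0.1378
272 328 [0.4348 0.2549 0.1737] 0.1353
276 328 [0.4347 0.2547 0.1768] 0.1324
280 328 [0.4346 0.2551 0.1807] 0.1286
284 328 [0.4344 0.2548 0.1833] 0.1262
288 328 [0.4343 0.2551 0.1868] 0.1228
292 328 [0.4343 0.256  0.1911] 0.1185
296 328 [0.4342 0.2555 0.193 ] 0.1168
cam [0.43913984 0.32563436 0.29297171] axis [-0.03198449 -0.3072006  -0.95110713]
t 6.3 pos [0.4306 0.2466 0.1319] F [0.1 0.9 0.3] w -0.0001
[[0.135, 0.991, 0.012], [0.991, -0.136, 0.013], [0.014, 0.01, -1.0]] [ 20.4  -1.6 111.9   0.5  68.9  28. ]
```

```bash
python3 - <<'E'
from h import *
for z in (.124,.139,.153): print(z,proj('scene',(.4306,.2466,z)))
print('bar ends',proj('scene',(.428+.0065,.244-.054,.139)),proj('scene',(.428-.0065,.244+.054,.139)))
d=np.load('/tmp/s5.png.npz')['d'];C=cloud('scene',d)
for v in range(222,250,3): print(v,[np.round(C[v,u],3).tolist() for u in (298,301,304)])
E
```

```text
0.124 (np.float64(302.2358400907251), np.float64(250.53152857466452))
0.139 (np.float64(302.07927398138855), np.float64(245.25425494991313))
0.153 (np.float64(301.93120332357086), np.float64(240.2633320713129))
bar ends (np.float64(311.9619111424141), np.float64(234.40663831511725)) (np.float64(294.2477263888528), np.float64(256.7285898479645))
222 [[0.433, 0.257, 0.207], [0.424, 0.259, 0.21], [0.415, 0.261, 0.213]]
225 [[0.434, 0.257, 0.199], [0.425, 0.257, 0.201], [0.416, 0.259, 0.205]]
228 [[0.434, 0.257, 0.191], [0.425, 0.258, 0.194], [0.416, 0.261, 0.197]]
231 [[0.434, 0.257, 0.183], [0.426, 0.258, 0.185], [0.42, 0.254, 0.185]]
234 [[0.435, 0.257, 0.175], [0.425, 0.26, 0.179], [0.421, 0.253, 0.176]]
237 [[0.435, 0.257, 0.166], [0.426, 0.258, 0.169], [0.42, 0.254, 0.169]]
240 [[0.022, 0.923, 0.626], [0.426, 0.259, 0.162], [0.42, 0.255, 0.161]]
243 [[0.478, 0.188, 0.1], [0.428, 0.256, 0.151], [0.427, 0.244, 0.145]]
246 [[0.472, 0.199, 0.099], [0.426, 0.259, 0.145], [0.422, 0.251, 0.142]]
249 [[0.428, 0.27, 0.142], [0.424, 0.262, 0.139], [0.453, 0.2, 0.096]]
```

>>> carry_out([
  {"x": 0, "y": 0, "z": 0, "rx": 0, "ry": 0, "rz": 0, "grip": -0.4},
  {"x": 0, "y": 0, "z": 0, "rx": 0, "ry": 0, "rz": 0, "grip": -0.4},
  {"x": 0, "y": 0, "z": 0, "rx": 0, "ry": 0, "rz": 0, "grip": -0.4},
  {"x": -2, "y": -2, "z": 8, "rx": 0, "ry": 0, "rz": 0, "grip": -0.4},
  {"x": -2, "y": 0, "z": 12, "rx": 0, "ry": 0, "rz": 0, "grip": -0.4},
  {"x": 0, "y": 0, "z": 6, "rx": 0, "ry": 0, "rz": 0, "grip": -0.4},
  {"x": 0, "y": 0, "z": 0, "rx": 0, "ry": 0, "rz": 0, "grip": -0.4},
])

```text
t: 6.88
eef_pos: [0.4283, 0.2431, 0.1042]
tool_rot: [[0.135, 0.991, 0.013], [0.991, -0.136, 0.013], [0.015, 0.011, -1.0]]
force: [-1.4, -0.1, 0.6]
width: 0.0599
```

```bash
python3 - <<'E'
from h import *
plan(.429,.240,.099,82.8)
p,d=snap('wrist','w6.png'); C=cloud('wrist',d)
cv2.imwrite('pics/w6c.png',cv2.resize(p[130:400,180:460,::-1],None,fx=2,fy=2))
P=C.reshape(-1,3);
for sx in (-1,1):
    u=np.nonzero((d>0)&(d<.165)&(np.arange(640)[None]*sx>320*sx)&(np.abs(C[...,0]-.43)<.06)&(C[...,1]>.245))
    q=C[u]; i=np.argsort(q[:,2])[:10]; print(np.round(q[i[::3]],4))
E
```

```text
t 6.88 pos [0.4283 0.2431 0.1042] F [-1.4 -0.1  0.6] w 0.0599
[[0.135, 0.991, 0.013], [0.991, -0.136, 0.013], [0.015, 0.011, -1.0]] [ 20.1  -0.2 113.7   0.5  65.6  27.6]
shift tool mm [-3.1  1.   5.2] dist 6.1
rotvec tool [ 0.011 -0.015 -0.01 ]
[[0.4266 0.3777 0.0966]
 [0.4269 0.3799 0.097 ]
 [0.4209 0.3308 0.0971]
 [0.424  0.3573 0.0971]]
[[0.4861 0.3788 0.0949]
 [0.4845 0.361  0.095 ]
 [0.4889 0.3432 0.0951]
 [0.485  0.3492 0.0953]]
```

View pics/w6c.png

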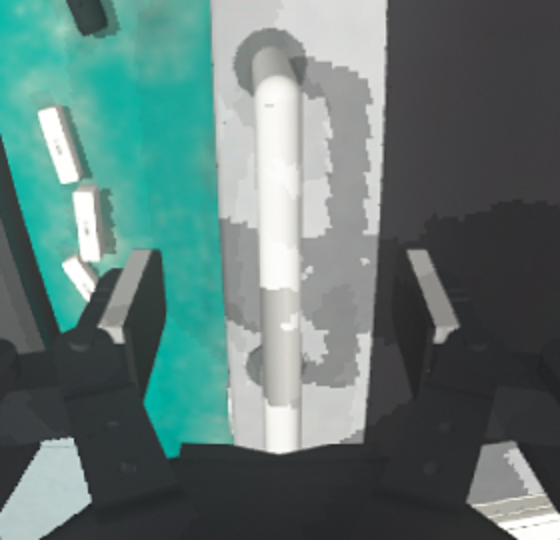

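>>> carry_out([
  {"x": 0, "y": 0, "z": 6, "rx": 0, "ry": 0, "rz": 0, "grip": -0.4},
  {"x": 0, "y": 0, "z": 0, "rx": 0, "ry": 0, "rz": 0, "grip": 0},
  {"x": 0, "y": 0, "z": 0, "rx": 0, "ry": 0, "rz": 0, "grip": 0.4},
  {"x": 0, "y": 0, "z": 0, "rx": 0, "ry": 0, "rz": 0, "grip": 1},
  {"x": 0, "y": 0, "z": 0, "rx": 0, "ry": 0, "rz": 0, "grip": 1},
  {"x": 0, "y": 0, "z": 0, "rx": 0, "ry": 0, "rz": 0, "grip": 1},
], squeeze=35)

```text
t: 7.43
eef_pos: [0.429, 0.2435, 0.0987]
tool_rot: [[0.135, 0.991, 0.014], [0.991, -0.135, 0.013], [0.015, 0.012, -1.0]]
force: [1.1, -0.0, -2.8]
width: 0.0093
```

```bash
python3 - <<'E'
from h import *
s,_=snap('scene','s7.png'); cv2.imwrite('pics/s7c.png',cv2.resize(s[180:340,200:380,::-1],None,fx=3.5,fy=3.5,interpolation=cv2.INTER_CUBIC))
st()
E
```

```text
t 7.48 pos [0.429  0.2435 0.0987] F [-0.2 -0.7 -0.8] w 0.0088
[[0.135, 0.991, 0.014], [0.991, -0.135, 0.014], [0.015, 0.012, -1.0]] [ 20.1   0.3 113.9   0.5  64.8  27.6]
```

View pics/s7c.png

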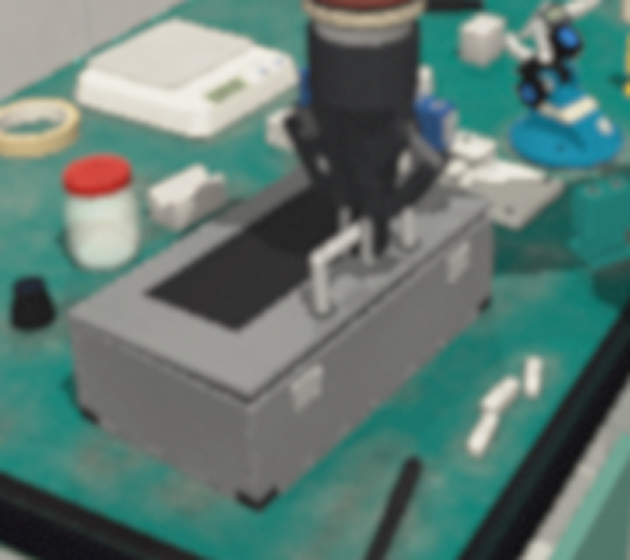

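```bash
cat >> h.py <<'E'
# hinge in (u along case x, z) eef terms ; E0 eef at phi0
AX=np.array([.991,-.132])
E0=np.array([.429,.2435]); Z0=.0987; PH0=19.8; RB=159.4
def lidphi():
    s=bot.sense(); u=(s['eef_pos'][:2]-E0)@AX*1000-RB*np.cos(np.radians(PH0)); z=(s['eef_pos'][2]-Z0)*1000+RB*np.sin(np.radians(PH0))
    print('phi',round(np.degrees(np.arctan2(z,-u)),1),'r',round(float(np.hypot(u,z)),1),'F',np.round(s['force'],1),'w',round(s['width'],4),'t',s['t'], np.round(s['tool_rot'],3).tolist()); return u,z
def arc(ph1,n):
    u,z=lidphi(); p0=np.degrees(np.arctan2(z,-u))
    for k in range(1,n+1):
        f=np.radians(p0+(ph1-p0)*k/n); U,Z=-RB*np.cos(f),RB*np.sin(f); print('y',round(U-u,1),'z',round(-(Z-z),1)); u,z=U,Z
E
python3 -c "
from h import *
arc(55,9)"
```

```text
phi 19.8 r 159.4 F [-0.2 -0.7 -0.8] w 0.0088 t 7.4833 [[0.135, 0.991, 0.014], [0.991, -0.135, 0.014], [0.015, 0.012, -1.0]]
y 4.0 z -10.1
y 4.7 z -9.8
y 5.4 z -9.5
y 6.0 z -9.1
y 6.6 z -8.6
y 7.2 z -8.2
y 7.7 z -7.7
y 8.2 z -7.1
y 8.7 z -6.5
```

>>> carry_out([
  {"x": 0, "y": 4, "z": -10, "rx": 0, "ry": 0, "rz": 0, "grip": 1},
  {"x": 0, "y": 4.5, "z": -10, "rx": 0, "ry": 0, "rz": 0, "grip": 1},
  {"x": 0, "y": 5, "z": -9.5, "rx": 0, "ry": 0, "rz": 0, "grip": 1},
  {"x": 0, "y": 6, "z": -9, "rx": 0, "ry": 0, "rz": 0, "grip": 1},
  {"x": 0, "y": 6.5, "z": -8.5, "rx": 0, "ry": 0, "rz": 0, "grip": 1},
])

```text
t: 7.9
eef_pos: [0.4538, 0.2405, 0.1448]
tool_rot: [[0.134, 0.991, 0.011], [0.991, -0.134, 0.016], [0.017, 0.009, -1.0]]
force: [3.6, 4.3, -8.4]
width: 0.0091
```

```bash
python3 -c "
from h import *
arc(75,10)"
```

```text
phi 38.7 r 160.2 F [ 3.6  4.3 -8.4] w 0.0091 t 7.9 [[0.134, 0.991, 0.011], [0.991, -0.134, 0.016], [0.017, 0.009, -1.0]]
y 7.1 z -7.2
y 7.0 z -7.2
y 7.5 z -6.8
y 7.9 z -6.3
y 8.3 z -5.8
y 8.6 z -5.3
y 8.9 z -4.7
y 9.2 z -4.1
y 9.5 z -3.5
y 9.7 z -2.9
```

>>> carry_out([
  {"x": 0, "y": 7, "z": -7, "rx": 0, "ry": 0, "rz": 0, "grip": 1},
  {"x": 0, "y": 7, "z": -7, "rx": 0, "ry": 0, "rz": 0, "grip": 1},
  {"x": 0, "y": 7.5, "z": -7, "rx": 0, "ry": 0, "rz": 0, "grip": 1},
  {"x": 0, "y": 8, "z": -6.5, "rx": 0, "ry": 0, "rz": 0, "grip": 1},
  {"x": 0, "y": 8.5, "z": -6, "rx": 0, "ry": 0, "rz": 0, "grip": 1},
  {"x": 0, "y": 8.5, "z": -5.5, "rx": 0, "ry": 0, "rz": 0, "grip": 1},
  {"x": 0, "y": 9, "z": -5, "rx": 0, "ry": 0, "rz": 0, "grip": 1},
  {"x": 0, "y": 9, "z": -4, "rx": 0, "ry": 0, "rz": 0, "grip": 1},
])

```text
t: 8.57
eef_pos: [0.5197, 0.2324, 0.1963]
tool_rot: [[0.133, 0.991, 0.002], [0.991, -0.133, 0.02], [0.02, -0.001, -1.0]]
force: [-0.5, 6.0, -6.5]
width: 0.0087
```

```bash
python3 -c "
from h import *
arc(102,10)"
```

```text
phi 68.8 r 162.5 F [-0.5  6.  -6.5] w 0.0087 t 8.5667 [[0.133, 0.991, 0.002], [0.991, -0.133, 0.02], [0.02, -0.001, -1.0]]
y 9.8 z -0.2
y 8.9 z -2.6
y 9.0 z -2.1
y 9.1 z -1.5
y 9.2 z -1.0
y 9.2 z -0.5
y 9.2 z 0.1
y 9.2 z 0.6
y 9.2 z 1.1
y 9.1 z 1.7
```

>>> carry_out([
  {"x": 0, "y": 9, "z": -3, "rx": 0, "ry": 0, "rz": 0, "grip": 1},
  {"x": 0, "y": 9, "z": -2.5, "rx": 0, "ry": 0, "rz": 0, "grip": 1},
  {"x": 0, "y": 9, "z": -2, "rx": 0, "ry": 0, "rz": 0, "grip": 1},
  {"x": 0, "y": 9, "z": -1, "rx": 0, "ry": 0, "rz": 0, "grip": 1},
  {"x": 0, "y": 9, "z": -1, "rx": 0, "ry": 0, "rz": 0, "grip": 1},
  {"x": 0, "y": 9, "z": 0, "rx": 0, "ry": 0, "rz": 0, "grip": 1},
  {"x": 0, "y": 9, "z": 0, "rx": 0, "ry": 0, "rz": 0, "grip": 1},
  {"x": 0, "y": 9, "z": 1, "rx": 0, "ry": 0, "rz": 0, "grip": 1},
])

```text
t: 9.23
eef_pos: [0.5952, 0.2231, 0.2082]
tool_rot: [[0.132, 0.991, -0.006], [0.991, -0.132, 0.022], [0.021, -0.009, -1.0]]
force: [-3.7, 3.4, -1.1]
width: 0.0086
```

```bash
python3 -c "
from h import *
arc(118,6)
snap('scene','s8.png')"
```

```text
phi 96.1 r 164.4 F [-3.7  3.4 -1.1] w 0.0086 t 9.2333 [[0.132, 0.991, -0.006], [0.991, -0.132, 0.022], [0.021, -0.009, -1.0]]
y 9.5 z 6.4
y 10.0 z 2.0
y 9.8 z 2.7
y 9.6 z 3.3
y 9.4 z 3.9
y 9.1 z 4.5
```

View pics/s8.png

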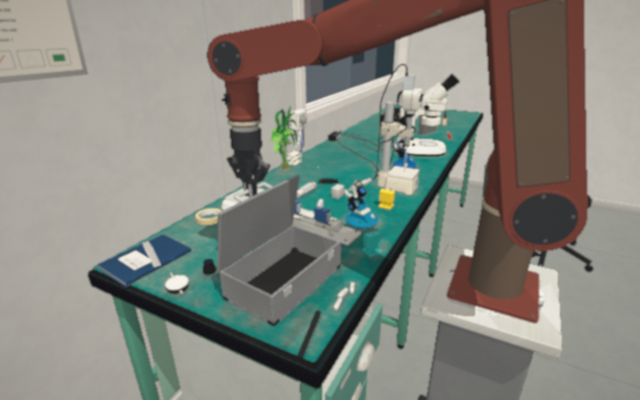

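>>> carry_out([
  {"x": 0, "y": 9, "z": 2, "rx": 0, "ry": 0, "rz": 0, "grip": 1},
  {"x": 0, "y": 9, "z": 2, "rx": 0, "ry": 0, "rz": 0, "grip": 1},
  {"x": 0, "y": 9, "z": 3, "rx": 0, "ry": 0, "rz": 0, "grip": 1},
  {"x": 0, "y": 9, "z": 3.5, "rx": 0, "ry": 0, "rz": 0, "grip": 1},
  {"x": 0, "y": 9, "z": 4, "rx": 0, "ry": 0, "rz": 0, "grip": 1},
  {"x": 0, "y": 9, "z": 4.5, "rx": 0, "ry": 0, "rz": 0, "grip": 1},
])

```text
t: 9.78
eef_pos: [0.6514, 0.2163, 0.1921]
tool_rot: [[0.132, 0.991, -0.012], [0.991, -0.132, 0.023], [0.021, -0.014, -1.0]]
force: [-63.0, -0.8, 56.7]
width: 0.0087
```

```bash
python3 -c "
from h import *
arc(122,3)"
```

```text
phi 116.7 r 164.9 F [-63.   -0.8  56.7] w 0.0087 t 9.7833 [[0.132, 0.991, -0.012], [0.991, -0.132, 0.023], [0.021, -0.014, -1.0]]
y 1.9 z 7.2
y 4.3 z 2.4
y 4.2 z 2.6
```

>>> carry_out([
  {"x": 0, "y": 0, "z": -1, "rx": 0, "ry": 0, "rz": 0, "grip": 1},
])

```text
t: 9.87
eef_pos: [0.6501, 0.2163, 0.1929]
tool_rot: [[0.132, 0.991, -0.017], [0.991, -0.131, 0.023], [0.02, -0.02, -1.0]]
force: [-0.6, 3.2, -5.9]
width: 0.0084
```

```bash
python3 - <<'E'
from h import *
lidphi()
p,d=snap('scene','s9.png'); C=cloud('scene',d)
cv2.imwrite('pics/s9c.png',cv2.resize(p[140:340,180:380,::-1],None,fx=3,fy=3,interpolation=cv2.INTER_CUBIC))
for v,u in ((215,240),(230,240),(240,240),(215,270),(200,285)): print(np.round(C[v,u],3))
E
```

```text
phi 116.1 r 165.1 F [-0.6  3.2 -5.9] w 0.0084 t 9.8667 [[0.132, 0.991, -0.017], [0.991, -0.131, 0.023], [0.02, -0.02, -1.0]]
[0.597 0.267 0.191]
[0.595 0.275 0.153]
[0.593 0.281 0.128]
[0.581 0.163 0.148]
[0.574 0.096 0.167]
```

View pics/s9c.png

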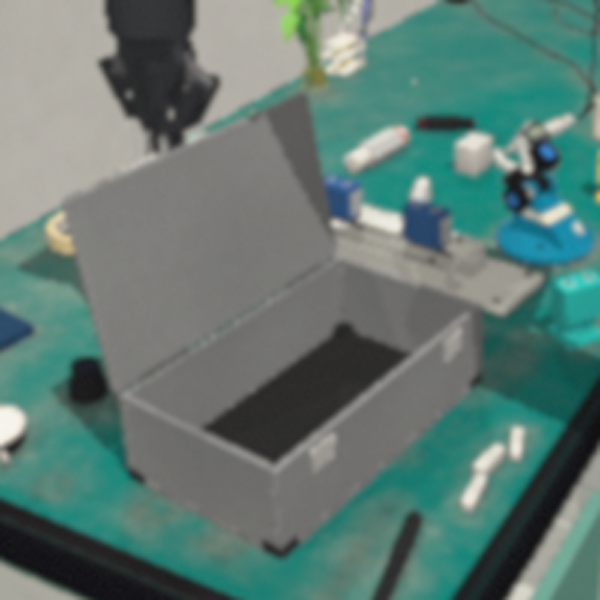

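```bash
cat > lidfit.py <<'E'
from h import *
p,d=snap('scene','tmp.png'); C=cloud('scene',d)
P=C[(d>0)]; u=P[:,:2]@AX; v=P[:,:2]@np.array([.132,.991])
print(u.min())
H=np.array([.579,.221])@AX
m=(abs(u-H)<.06)&(P[:,2]>.1)&(P[:,2]<.245)&(v>.17)&(v<.42)
P,u,v=P[m],u[m],v[m]
for _ in range(4):
    A=np.c_[P[:,2],v,np.ones(len(u))]; k=np.linalg.lstsq(A,u,rcond=None)[0]; r=u-A@k; g=abs(r)<max(.004,2*np.median(abs(r))); P,u,v=P[g],u[g],v[g]
print(k,len(u),np.std(r[g]),'lean deg',np.degrees(np.arctan(k[0])), 'u at z=.085 minus H', k[0]*.085+k[1]*.22+k[2]-H)
E
python3 lidfit.py
```

```text
-0.6209129339749373
[ 0.18148135 -0.00796266  0.527879  ] 3918 0.001295730027416524 lean deg 10.286163626943784 u at z=.085 minus H -0.0030638704158233443
```

>>> carry_out([
  {"x": 0, "y": 0, "z": 0, "rx": 0, "ry": 0, "rz": 0, "grip": 0.4},
  {"x": 0, "y": 0, "z": 0, "rx": 0, "ry": 0, "rz": 0, "grip": 0.4},
  {"x": 0, "y": 0, "z": 0, "rx": 0, "ry": 0, "rz": 0, "grip": 0.4},
  {"x": 0, "y": 0, "z": -15, "rx": 0, "ry": 0, "rz": 0, "grip": 0.4},
  {"x": 0, "y": 0, "z": -20, "rx": 0, "ry": 0, "rz": 0, "grip": 0.4},
  {"x": 0, "y": 0, "z": -25, "rx": 0, "ry": 0, "rz": 0, "grip": 0.4},
  {"x": 0, "y": 0, "z": -25, "rx": 0, "ry": 0, "rz": 0, "grip": 0.4},
])

```text
t: 10.55
eef_pos: [0.6533, 0.209, 0.2734]
tool_rot: [[0.135, 0.991, -0.022], [0.991, -0.135, 0.014], [0.011, -0.024, -1.0]]
force: [1.1, 0.5, 0.1]
width: 0.0255
```

```bash
python3 lidfit.py; python3 -c "
from h import *
plan(.538,-.067,.28,-6.7)"
```

```text
-0.6202620009628015
[ 0.18094271 -0.00733412  0.52776352] 3935 0.0012956592697432583 lean deg 10.25628337521706 u at z=.085 minus H -0.00308686006984471
t 10.6 pos [0.6558 0.2092 0.2808] F [0.  0.7 4.1] w 0.0259
[[0.135, 0.991, -0.013], [0.991, -0.135, 0.016], [0.014, -0.015, -1.0]] [10.6 19.9 71.4  1.  89.2 18.4]
shift tool mm [-289.6  -79.3   -2. ] dist 300.3
rotvec tool [-2.300e-02  1.000e-03  1.552e+00]
```

>>> carry_out([
  {"x": -20, "y": 0, "z": 0, "rx": -0.02, "ry": 0, "rz": 0.12, "grip": 0.2},
  {"x": -20, "y": 0, "z": 0, "rx": 0, "ry": 0, "rz": 0.12, "grip": 0.2},
  {"x": -20, "y": 0, "z": 0, "rx": 0, "ry": 0, "rz": 0.12, "grip": 0.2},
  {"x": -20, "y": 0, "z": 0, "rx": 0, "ry": 0, "rz": 0.12, "grip": 0.2},
  {"x": -20, "y": 10, "z": 0, "rx": 0, "ry": 0, "rz": 0.12, "grip": 0.2},
  {"x": -20, "y": 15, "z": 0, "rx": 0, "ry": 0, "rz": 0.12, "grip": 0.2},
  {"x": -15, "y": 20, "z": 0, "rx": 0, "ry": 0, "rz": 0.12, "grip": 0.2},
  {"x": -10, "y": 20, "z": 0, "rx": 0, "ry": 0, "rz": 0.12, "grip": 0.2},
  {"x": 0, "y": 20, "z": 0, "rx": 0, "ry": 0, "rz": 0.12, "grip": 0.2},
  {"x": 0, "y": 20, "z": 0, "rx": 0, "ry": 0, "rz": 0.12, "grip": 0.2},
])

```text
t: 11.43
eef_pos: [0.6493, -0.0057, 0.2983]
tool_rot: [[0.981, 0.19, 0.04], [0.19, -0.982, 0.009], [0.041, -0.001, -0.999]]
force: [0.1, -0.1, 1.0]
width: 0.0341
```

```bash
python3 -c "
from h import *
plan(.50,-.065,.22,-6.7)"
```

```text
t 11.43 pos [ 0.6493 -0.0057  0.2983] F [ 0.1 -0.1  1. ] w 0.0341
[[0.981, 0.19, 0.04], [0.19, -0.982, 0.009], [0.041, -0.001, -0.999]] [-7.9 11.8 79.4  0.8 86.6 71.1]
shift tool mm [-161.    29.9   71.8] dist 178.8
rotvec tool [-0.007 -0.041  0.308]
```

>>> carry_out([
  {"x": -30, "y": 5, "z": 10, "rx": 0, "ry": -0.04, "rz": 0.1, "grip": 0},
  {"x": -32, "y": 5, "z": 15, "rx": 0, "ry": 0, "rz": 0.1, "grip": 0},
  {"x": -32, "y": 0, "z": 15, "rx": 0, "ry": 0, "rz": 0.1, "grip": 0},
  {"x": -32, "y": 0, "z": 15, "rx": 0, "ry": 0, "rz": 0, "grip": 0},
  {"x": -30, "y": 0, "z": 15, "rx": 0, "ry": 0, "rz": 0, "grip": 0},
  {"x": 0, "y": 0, "z": 0, "rx": 0, "ry": 0, "rz": 0, "grip": 0},
])

```text
t: 11.93
eef_pos: [0.4948, -0.0254, 0.2271]
tool_rot: [[0.99, -0.142, 0.008], [-0.142, -0.99, -0.004], [0.009, 0.003, -1.0]]
force: [0.0, -0.3, 0.1]
width: 0.0429
```

```bash
cat > stops.py <<'E'
from h import *
import sys
p,d=snap('wrist',sys.argv[1]); s=bot.sense(); C=cloud('wrist',d)
m=(p[...,2]>p[...,0].astype(int)+50)&(p[...,2].astype(int)>p[...,1]+25)&(C[...,2]>.06)&(C[...,2]<.1)&(d>0)
n,L,S,ce=cv2.connectedComponentsWithStats(m.astype(np.uint8))
for i in range(1,n):
    if S[i,4]>150: q=C[L==i]; print('blue px',np.round(ce[i]),S[i,4],rect(q),'z',np.round(np.percentile(q[:,2],[10,50,90]),4))
plan(*[float(a) for a in sys.argv[2:6]])
E
python3 stops.py w10.png .538 -.067 .1 -6.7
```

```text
blue px [349.  19.] 714 (array([665.1, -82.7]), array([24.5, 41.6]), 83.2) z [0.0771 0.0782 0.0792]
blue px [352. 133.] 905 (array([546.3, -69.1]), array([24.9, 47.4]), 83.1) z [0.0762 0.0774 0.0783]
t 11.98 pos [ 0.4985 -0.0262  0.2301] F [ 0.8 -0.8 -0.2] w 0.0425
[[0.99, -0.142, 0.015], [-0.142, -0.99, -0.006], [0.015, 0.003, -1.0]] [-1.200e+01 -6.300e+00  1.053e+02 -1.000e-01  8.000e+01  8.620e+01]
shift tool mm [ 42.9  34.3 130.9] dist 142.0
rotvec tool [ 0.004 -0.015 -0.026]
```

View pics/w10.png

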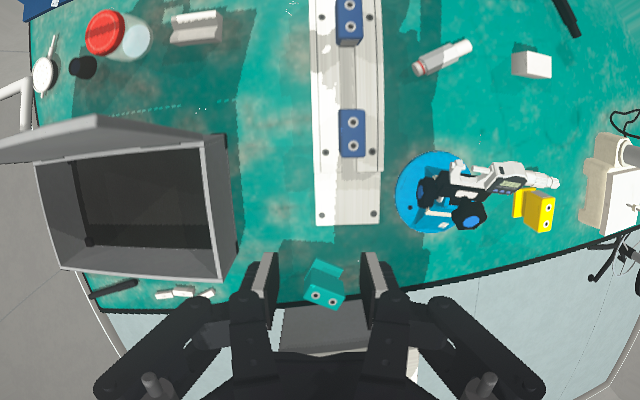

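>>> carry_out([
  {"x": 16, "y": 13, "z": 20, "rx": 0, "ry": -0.015, "rz": -0.025, "grip": -0.3},
  {"x": 16, "y": 13, "z": 30, "rx": 0, "ry": 0, "rz": 0, "grip": -0.3},
  {"x": 16, "y": 12, "z": 30, "rx": 0, "ry": 0, "rz": 0, "grip": -0.3},
  {"x": 2, "y": 0, "z": 20, "rx": 0, "ry": 0, "rz": 0, "grip": -0.3},
  {"x": 0, "y": 0, "z": 0, "rx": 0, "ry": 0, "rz": 0, "grip": -0.3},
])

```text
t: 12.4
eef_pos: [0.5582, -0.0767, 0.141]
tool_rot: [[0.993, -0.116, 0.027], [-0.115, -0.993, -0.012], [0.028, 0.009, -1.0]]
force: [-1.6, -0.6, -0.6]
width: 0.0553
```

```bash
python3 - <<'E'
from h import *
# from w10 image with its params unknown now; use saved cloud from scene state instead
E
python3 stops.py w11.png .546 -.069 .021 -6.8
```

```text
blue px [308.  75.] 1707 (array([663.3, -82.5]), array([24.2, 47.9]), 83.4) z [0.0753 0.0765 0.0774]
blue px [309. 231.] 1410 (array([542.5, -68.8]), array([24.7, 48.1]), 83.8) z [0.075  0.076  0.0769]
t 12.45 pos [ 0.5592 -0.077   0.1432] F [-0.3 -0.8  1.7] w 0.0554
[[0.993, -0.115, 0.029], [-0.115, -0.993, -0.013], [0.03, 0.01, -0.999]] [-15.7   6.4 102.3  -0.3  69.5  81. ]
shift tool mm [-17.7  -7.6 121.6] dist 123.1
rotvec tool [ 0.01  -0.03   0.003]
```

View pics/w11.png

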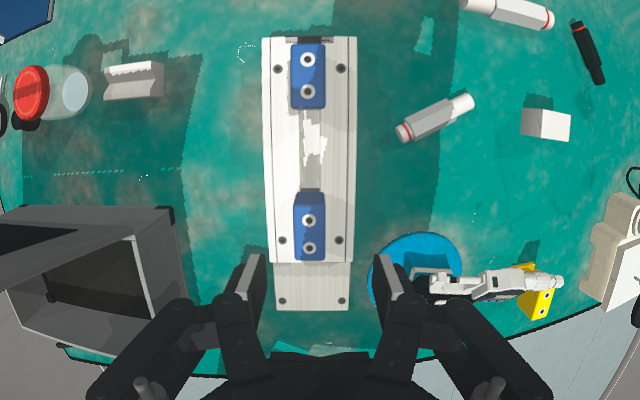

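>>> carry_out([
  {"x": -8, "y": -4, "z": 15, "rx": 0.01, "ry": -0.03, "rz": 0, "grip": -0.3},
  {"x": -6, "y": -3, "z": 20, "rx": 0, "ry": 0, "rz": 0, "grip": -0.3},
  {"x": 0, "y": 0, "z": 20, "rx": 0, "ry": 0, "rz": 0, "grip": -0.3},
  {"x": 0, "y": 0, "z": 0, "rx": 0, "ry": 0, "rz": 0, "grip": -0.3},
])

```text
t: 12.78
eef_pos: [0.5559, -0.0708, 0.0981]
tool_rot: [[0.993, -0.115, 0.017], [-0.115, -0.993, -0.004], [0.017, 0.002, -1.0]]
force: [-0.8, -0.3, -1.2]
width: 0.0557
```

```bash
python3 stops.py w12.png .543 -.069 .021 -6.6; python3 - <<'E'
from h import *
d=np.load('/tmp/w12.png.npz')['d'];C=cloud('wrist',d)
P=C[(d>0)]; ax=np.array([np.cos(np.radians(-6.6)),np.sin(np.radians(-6.6))]); u=P[:,:2]@ax; v=P[:,:2]@np.array([-ax[1],ax[0]])
vc=np.array([.562,-.07])@np.array([-ax[1],ax[0]])
for lo,hi in ((.005,.015),(.024,.034)):
    m=(P[:,2]>lo)&(P[:,2]<hi)&(abs(v-vc)<.06); print(lo,m.sum(),np.round(np.percentile(u[m],[0.2,1,99]),4),np.round(np.percentile(v[m],[1,99]),4), vc)
    if m.sum(): print(np.round(ax*np.percentile(u[m],.5)+vc*np.array([-ax[1],ax[0]]),4))
E
```

```text
blue px [314.  62.] 2661 (array([664. , -82.4]), array([25.1, 48.5]), 83.6) z [0.0758 0.0768 0.0777]
blue px [316. 250.] 1983 (array([542.8, -68.5]), array([25.3, 48.2]), 83.7) z [0.0753 0.0763 0.0772]
t 12.83 pos [ 0.5574 -0.0711  0.1005] F [-0.2  0.1  0.9] w 0.0556
[[0.993, -0.115, 0.02], [-0.115, -0.993, -0.005], [0.02, 0.003, -1.0]] [-15.3   9.3 103.9   0.   65.5  81.3]
shift tool mm [-16.1  -0.6  79.2] dist 80.8
rotvec tool [ 0.003 -0.02   0.   ]
0.005 6280 [0.4208 0.4222 0.6623] [-0.0469  0.035 ] -0.004941415015036731
[ 0.4181 -0.0534]
0.024 19536 [0.497  0.5001 0.709 ] [-0.0468  0.0357] -0.004941415015036731
[ 0.4945 -0.0622]
```

View pics/w12.png

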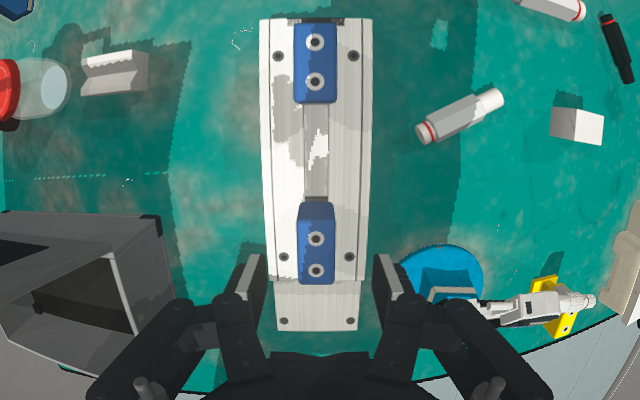

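>>> carry_out([
  {"x": -10, "y": 0, "z": 5, "rx": 0, "ry": -0.02, "rz": 0, "grip": -0.3},
  {"x": -6, "y": 0, "z": 10, "rx": 0, "ry": 0, "rz": 0, "grip": -0.3},
  {"x": 0, "y": 0, "z": 15, "rx": 0, "ry": 0, "rz": 0, "grip": -0.3},
  {"x": 0, "y": 0, "z": 0, "rx": 0, "ry": 0, "rz": 0, "grip": -0.3},
])

```text
t: 13.17
eef_pos: [0.5462, -0.0704, 0.078]
tool_rot: [[0.993, -0.114, 0.011], [-0.113, -0.994, -0.007], [0.012, 0.005, -1.0]]
force: [-1.0, 0.2, -0.4]
width: 0.0552
```

```bash
python3 -c "
from h import *
plan(.543,-.0685,.021,-6.5)"
```

```text
t 13.17 pos [ 0.5462 -0.0704  0.078 ] F [-1.   0.2 -0.4] w 0.0552
[[0.993, -0.114, 0.011], [-0.113, -0.994, -0.007], [0.012, 0.005, -1.0]] [-15.4  10.  105.9  -0.2  63.4  81.2]
shift tool mm [-4.1 -1.8 57. ] dist 57.1
rotvec tool [ 0.005 -0.012 -0.   ]
```

>>> carry_out([
  {"x": -4, "y": -1, "z": 15, "rx": 0, "ry": -0.01, "rz": 0, "grip": -0.3},
  {"x": -1, "y": -1, "z": 15, "rx": 0, "ry": 0, "rz": 0, "grip": -0.3},
  {"x": 0, "y": 0, "z": 15, "rx": 0, "ry": 0, "rz": 0, "grip": -0.3},
  {"x": 0, "y": 0, "z": 8, "rx": 0, "ry": 0, "rz": 0, "grip": -0.3},
  {"x": 0, "y": 0, "z": 0, "rx": 0, "ry": 0, "rz": 0, "grip": -0.3},
])

```text
t: 13.58
eef_pos: [0.5431, -0.0686, 0.0256]
tool_rot: [[0.994, -0.113, 0.005], [-0.113, -0.994, -0.007], [0.006, 0.007, -1.0]]
force: [-0.5, 0.1, -0.3]
width: 0.0558
```

```bash
python3 stops.py w13.png .543 -.0685 .021 -6.5
```

```text
blue px [317.  31.] 3517 (array([651.4, -81.1]), array([24.5, 25.2]), 84.3) z [0.0736 0.0746 0.0755]
blue px [317. 293.] 4104 (array([541.1, -68.1]), array([25.2, 50.6]), 83.3) z [0.0734 0.0745 0.0752]
blue px [442. 376.] 182 (array([ 467. , -136.1]), array([ 2.8, 14.5]), 75.3) z [0.0649 0.0702 0.0761]
t 13.63 pos [ 0.5433 -0.0686  0.0262] F [-0.2 -0.6 -0.1] w 0.0555
[[0.994, -0.113, 0.006], [-0.113, -0.994, -0.007], [0.006, 0.007, -1.0]] [-15.2  14.2 107.5  -0.4  57.9  81.5]
shift tool mm [-0.4 -0.1  5.2] dist 5.2
rotvec tool [ 0.007 -0.006 -0.   ]
```

View pics/w13.png

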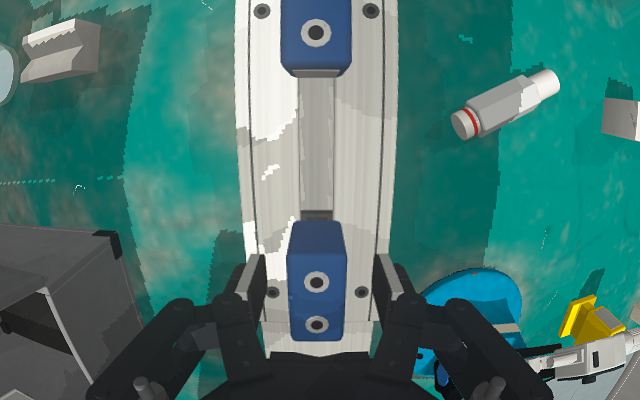

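>>> carry_out([
  {"x": 0, "y": 0, "z": 4, "rx": 0, "ry": 0, "rz": 0, "grip": -0.1},
  {"x": 0, "y": 0, "z": 0, "rx": 0, "ry": 0, "rz": 0, "grip": 0.2},
  {"x": 0, "y": 0, "z": 0, "rx": 0, "ry": 0, "rz": 0, "grip": 1},
  {"x": 0, "y": 0, "z": 0, "rx": 0, "ry": 0, "rz": 0, "grip": 1},
  {"x": 0, "y": 0, "z": 0, "rx": 0, "ry": 0, "rz": 0, "grip": 1},
], squeeze=60)

```text
t: 14.05
eef_pos: [0.5454, -0.069, 0.0246]
tool_rot: [[0.994, -0.113, 0.009], [-0.113, -0.994, -0.008], [0.01, 0.007, -1.0]]
force: [-0.9, -1.1, -2.2]
width: 0.0249
```

```bash
python3 -c "
from h import *
s=st(); ax=np.array([np.cos(np.radians(-6.5)),np.sin(np.radians(-6.5))]); print(s['eef_pos'][:2]@ax)
t=s['eef_pos'][:2]-ax*.088; plan(t[0],t[1],s['eef_pos'][2],-6.5)"
```

```text
t 14.05 pos [ 0.5454 -0.069   0.0246] F [-0.9 -1.1 -2.2] w 0.0249
[[0.994, -0.113, 0.009], [-0.113, -0.994, -0.008], [0.01, 0.007, -1.0]] [-15.2  14.4 107.4  -0.4  57.6  81.5]
0.5497173402521068
t 14.05 pos [ 0.5454 -0.069   0.0246] F [-0.9 -1.1 -2.2] w 0.0249
[[0.994, -0.113, 0.009], [-0.113, -0.994, -0.008], [0.01, 0.007, -1.0]] [-15.2  14.4 107.4  -0.4  57.6  81.5]
shift tool mm [-88.    0.   -0.9] dist 88.0
rotvec tool [ 0.007 -0.01  -0.   ]
```

>>> carry_out([
  {"x": -8, "y": 0, "z": 0, "rx": 0, "ry": 0, "rz": 0, "grip": 1},
  {"x": -10, "y": 0, "z": 0, "rx": 0, "ry": 0, "rz": 0, "grip": 1},
  {"x": -10, "y": 0, "z": 0, "rx": 0, "ry": 0, "rz": 0, "grip": 1},
])

```text
t: 14.3
eef_pos: [0.5173, -0.0661, 0.0248]
tool_rot: [[0.994, -0.113, 0.011], [-0.113, -0.994, -0.009], [0.012, 0.007, -1.0]]
force: [-0.5, -0.5, -1.3]
width: 0.0256
```

>>> carry_out([
  {"x": -10, "y": 0, "z": 0, "rx": 0, "ry": 0, "rz": 0, "grip": 1},
  {"x": -10, "y": 0, "z": 0, "rx": 0, "ry": 0, "rz": 0, "grip": 1},
  {"x": -10, "y": 0, "z": 0, "rx": 0, "ry": 0, "rz": 0, "grip": 1},
  {"x": -10, "y": 0, "z": 0, "rx": 0, "ry": 0, "rz": 0, "grip": 1},
])

```text
t: 14.63
eef_pos: [0.4718, -0.0606, 0.0237]
tool_rot: [[0.994, -0.113, 0.01], [-0.113, -0.994, -0.008], [0.011, 0.007, -1.0]]
force: [1.3, 0.0, 0.8]
width: 0.0254
```

```bash
python3 -c "
from h import *
plan(.455,-.0578,.0246,-6.5)"
```

```text
t 14.63 pos [ 0.4718 -0.0606  0.0237] F [1.3 0.  0.8] w 0.0254
[[0.994, -0.113, 0.01], [-0.113, -0.994, -0.008], [0.011, 0.007, -1.0]] [-16.6   5.2 118.2  -0.4  55.9  80.1]
shift tool mm [-17.   -0.9  -1.1] dist 17.1
rotvec tool [ 0.007 -0.011  0.   ]
```

>>> carry_out([
  {"x": -10, "y": 0, "z": 0, "rx": 0, "ry": 0, "rz": 0, "grip": 1},
  {"x": -4, "y": 0, "z": 0, "rx": 0, "ry": 0, "rz": 0, "grip": 1},
  {"x": 0, "y": 0, "z": 0, "rx": 0, "ry": 0, "rz": 0, "grip": 1},
])

```text
t: 14.88
eef_pos: [0.4542, -0.0585, 0.0238]
tool_rot: [[0.994, -0.113, 0.01], [-0.113, -0.994, -0.009], [0.011, 0.008, -1.0]]
force: [-0.0, 0.3, -2.1]
width: 0.0252
```

```bash
python3 -c "
from h import *
plan(.455,-.0578,.0246,-6.5); snap('wrist','w14.png')"
```

```text
t 14.88 pos [ 0.4542 -0.0585  0.0238] F [-0.   0.3 -2.1] w 0.0252
[[0.994, -0.113, 0.01], [-0.113, -0.994, -0.009], [0.011, 0.008, -1.0]] [-17.    2.7 120.8  -0.4  55.7  79.7]
shift tool mm [ 0.8 -0.7 -0.8] dist 1.3
rotvec tool [ 0.008 -0.011 -0.   ]
```

View pics/w14.png

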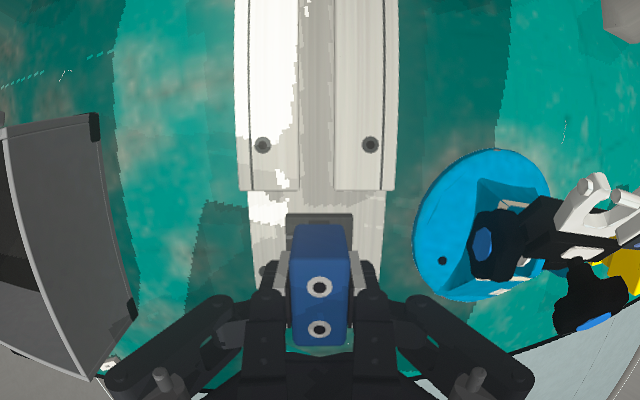

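>>> carry_out([
  {"x": 0, "y": 0, "z": -10, "rx": 0, "ry": 0, "rz": 0, "grip": 1},
  {"x": 0, "y": 0, "z": -15, "rx": 0, "ry": 0, "rz": 0, "grip": 1},
  {"x": 0, "y": 0, "z": -20, "rx": 0, "ry": 0, "rz": 0, "grip": 1},
  {"x": 0, "y": 0, "z": -25, "rx": 0, "ry": 0, "rz": 0, "grip": 1},
  {"x": 0, "y": 0, "z": -25, "rx": 0, "ry": 0, "rz": 0, "grip": 1},
  {"x": 0, "y": 0, "z": -25, "rx": 0, "ry": 0, "rz": 0, "grip": 1},
])

```text
t: 15.43
eef_pos: [0.4473, -0.0556, 0.1435]
tool_rot: [[0.994, -0.113, -0.007], [-0.113, -0.994, -0.004], [-0.006, 0.004, -1.0]]
force: [0.7, 0.2, -1.7]
width: 0.0252
```

```bash
python3 - <<'E'
from h import *
p,d=snap('top','t15.png'); C=cloud('top',d)
cv2.imwrite('pics/t15c.png',cv2.resize(p[160:290,160:360,::-1],None,fx=4,fy=4,interpolation=cv2.INTER_CUBIC))
for n in ('case_in','case'):
  for o in finder.place_of('top',n): r,c=o['location']; print(n,r,c,round(o['confidence'],2),at_z('top',c,r,.006 if n=='case_in' else 0))
m=(C[...,2]>-.005)&(C[...,2]<.02)&(p.sum(2)<250)&(d>0); m[:, :170]=0; m[:,290:]=0; m[:180]=0;m[265:]=0
n,L,S,ce=cv2.connectedComponentsWithStats(m.astype(np.uint8)); i=1+np.argmax(S[1:,4]); print('floor mat',S[i],rect(C[L==i]))
m=(C[...,2]>.078)&(C[...,2]<.095)&(d>0); m[:, :170]=0; m[:,295:]=0; print('rim',m.sum(),rect(C[m]))
plan(.4717,.3187,.15,-7)
E
```

```text
case_in 220.8 229.3 0.57 [0.49075402 0.24462913 0.006     ]
case 219.9 229.7 0.78 [0.49382509 0.24462729 0.        ]
case 178.1 415.2 0.58 [ 0.60627815 -0.33564594  0.        ]
floor mat [ 186  191   90   58 4314] (array([495.1, 240.3]), array([263.7, 156.8]), 82.9)
rim 1340 (array([715.2, 217. ]), array([380.1, 638.4]), 89.6)
t 15.58 pos [ 0.4499 -0.0564  0.145 ] F [ 0.6  0.4 -2.5] w 0.0252
[[0.994, -0.113, -0.0], [-0.113, -0.994, -0.006], [0.0, 0.006, -1.0]] [-16.9  -8.  116.3  -0.3  71.6  79.7]
shift tool mm [ -20.8 -375.1   -7.1] dist 375.8
rotvec tool [ 0.006 -0.     0.009]
```

View pics/t15c.png

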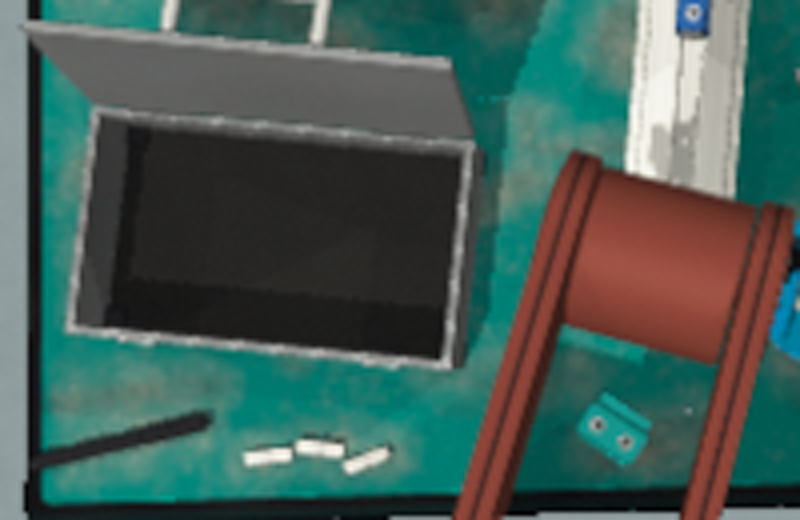

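```bash
python3 - <<'E'
from h import *
pts=[(95,108),(474,143),(67,330),(452,363)]
W=np.array([at_z('top',160+x/4-.4,160+y/4-.4,.085) for x,y in pts])[:,:2]; print(np.round(W,4),W.mean(0)); print(np.linalg.norm(W[0]-W[1]),np.linalg.norm(W[0]-W[2]),np.degrees(np.arctan2(*(W[0]-W[1])[::-1])))
E
```

```text
[[0.5917 0.3629]
 [0.557  0.0832]
 [0.4291 0.3837]
 [0.397  0.1026]] [0.4937183  0.23308841]
0.2817995533829084 0.1639567197017497 82.91954294861118
```

>>> carry_out([
  {"x": -2, "y": -25, "z": -2, "rx": 0, "ry": 0, "rz": 0, "grip": 1},
  {"x": -2, "y": -35, "z": 0, "rx": 0, "ry": 0, "rz": 0, "grip": 1},
  {"x": -2, "y": -40, "z": 0, "rx": 0, "ry": 0, "rz": 0, "grip": 1},
  {"x": -2, "y": -40, "z": 0, "rx": 0, "ry": 0, "rz": 0, "grip": 1},
  {"x": -3, "y": -40, "z": 0, "rx": 0, "ry": 0, "rz": 0, "grip": 1},
  {"x": -3, "y": -40, "z": 0, "rx": 0, "ry": 0, "rz": 0, "grip": 1},
  {"x": -3, "y": -40, "z": 0, "rx": 0, "ry": 0, "rz": 0, "grip": 1},
  {"x": -3, "y": -40, "z": 0, "rx": 0, "ry": 0, "rz": 0, "grip": 1},
  {"x": -3, "y": -35, "z": 0, "rx": 0, "ry": 0, "rz": 0, "grip": 1},
  {"x": 0, "y": -20, "z": 0, "rx": 0, "ry": 0, "rz": 0, "grip": 1},
])

```text
t: 16.42
eef_pos: [0.4605, 0.308, 0.1296]
tool_rot: [[0.992, -0.124, -0.021], [-0.125, -0.992, -0.013], [-0.019, 0.015, -1.0]]
force: [0.1, 0.0, -1.0]
width: 0.0253
```

```bash
python3 - <<'E'
from h import *
plan(.4698,.3216,.02,-7.1)
snap('wrist','w16.png')
E
```

```text
t 16.42 pos [0.4605 0.308  0.1296] F [ 0.1  0.  -1. ] w 0.0253
[[0.992, -0.124, -0.021], [-0.125, -0.992, -0.013], [-0.019, 0.015, -1.0]] [ 2.570e+01  8.400e+00  1.016e+02 -1.000e-01  7.140e+01  1.229e+02]
shift tool mm [  9.6 -16.3 109.2] dist 110.8
rotvec tool [ 0.015  0.019 -0.001]
```

View pics/w16.png

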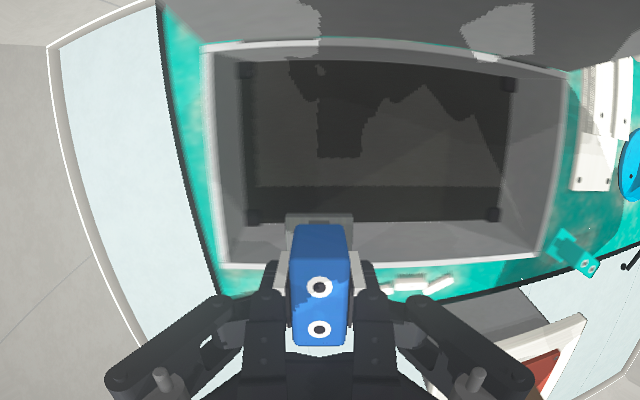

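>>> carry_out([
  {"x": 8, "y": -12, "z": 0, "rx": 0.015, "ry": 0.02, "rz": 0, "grip": 1},
  {"x": 3, "y": -4, "z": 10, "rx": 0, "ry": 0, "rz": 0, "grip": 1},
  {"x": 0, "y": 0, "z": 20, "rx": 0, "ry": 0, "rz": 0, "grip": 1},
  {"x": 0, "y": 0, "z": 20, "rx": 0, "ry": 0, "rz": 0, "grip": 1},
  {"x": 0, "y": 0, "z": 0, "rx": 0, "ry": 0, "rz": 0, "grip": 1},
])

```text
t: 16.88
eef_pos: [0.4685, 0.3268, 0.0688]
tool_rot: [[0.993, -0.116, -0.009], [-0.116, -0.993, -0.004], [-0.009, 0.005, -1.0]]
force: [-2.5, -1.4, -2.6]
width: 0.0255
```

```bash
python3 - <<'E'
from h import *
plan(.4698,.3216,.02,-7.1)
E
```

```text
t 16.88 pos [0.4685 0.3268 0.0688] F [-2.5 -1.4 -2.6] w 0.0255
[[0.993, -0.116, -0.009], [-0.116, -0.993, -0.004], [-0.009, 0.005, -1.0]] [2.700e+01 1.420e+01 1.020e+02 1.000e-01 6.430e+01 1.236e+02]
shift tool mm [ 2.3  4.8 48.8] dist 49.1
rotvec tool [0.005 0.009 0.007]
```

>>> carry_out([
  {"x": 2, "y": 4, "z": 15, "rx": 0.005, "ry": 0.01, "rz": 0, "grip": 1},
  {"x": 0, "y": 0, "z": 15, "rx": 0, "ry": 0, "rz": 0, "grip": 1},
  {"x": 0, "y": 0, "z": 10, "rx": 0, "ry": 0, "rz": 0, "grip": 1},
  {"x": 0, "y": 0, "z": 4, "rx": 0, "ry": 0, "rz": 0, "grip": 1},
  {"x": 0, "y": 0, "z": 2, "rx": 0, "ry": 0, "rz": 0, "grip": 1},
])

```text
t: 17.3
eef_pos: [0.4674, 0.3202, 0.0197]
tool_rot: [[0.993, -0.117, -0.006], [-0.117, -0.993, -0.004], [-0.006, 0.004, -1.0]]
force: [-10.1, -3.2, 32.5]
width: 0.0253
```

```bash
python3 - <<'E'
from h import *
plan(.4698,.3216,.02,-7.1)
snap('wrist','w17.png')
E
```

```text
t 17.3 pos [0.4674 0.3202 0.0197] F [-10.1  -3.2  32.5] w 0.0253
[[0.993, -0.117, -0.006], [-0.117, -0.993, -0.004], [-0.006, 0.004, -1.0]] [ 26.5  17.6 104.   -0.   58.8 123.2]
shift tool mm [ 2.2 -1.6 -0.3] dist 2.8
rotvec tool [0.004 0.006 0.007]
```

View pics/w17.png

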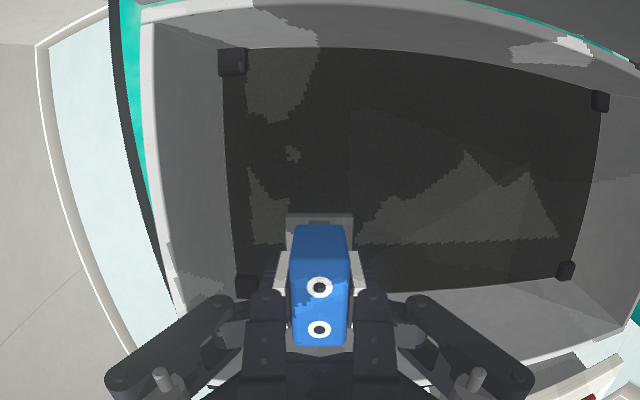

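>>> carry_out([
  {"x": 0, "y": 0, "z": -2, "rx": 0, "ry": 0, "rz": 0, "grip": 0.1},
  {"x": 0, "y": 0, "z": 0, "rx": 0, "ry": 0, "rz": 0, "grip": 0.1},
  {"x": 0, "y": 0, "z": 0, "rx": 0, "ry": 0, "rz": 0, "grip": 0.1},
  {"x": 0, "y": 0, "z": -15, "rx": 0, "ry": 0, "rz": 0, "grip": 0.1},
  {"x": 0, "y": 0, "z": -30, "rx": 0, "ry": 0, "rz": 0, "grip": 0.1},
  {"x": 0, "y": 0, "z": -30, "rx": 0, "ry": 0, "rz": 0, "grip": 0.1},
  {"x": 0, "y": 0, "z": -30, "rx": 0, "ry": 0, "rz": 0, "grip": 0.1},
  {"x": 0, "y": 0, "z": -10, "rx": 0, "ry": 0, "rz": 0, "grip": 0.1},
])

```text
t: 18.02
eef_pos: [0.4679, 0.3199, 0.1415]
tool_rot: [[0.993, -0.117, -0.008], [-0.117, -0.993, -0.005], [-0.008, 0.006, -1.0]]
force: [1.2, -0.3, 1.6]
width: 0.0387
```

```bash
python3 - <<'E'
from h import *
plan(.660,-.081,.18,-6.5)
snap('wrist','w18.png'); snap('top','t18.png')
E
```

```text
t 18.02 pos [0.4679 0.3199 0.1415] F [ 1.2 -0.3  1.6] w 0.0387
[[0.993, -0.117, -0.008], [-0.117, -0.993, -0.005], [-0.008, 0.006, -1.0]] [ 2.640e+01  8.700e+00  9.990e+01 -1.000e-01  7.200e+01  1.232e+02]
shift tool mm [237.6 375.9 -38. ] dist 446.3
rotvec tool [ 0.006  0.008 -0.004]
```

View pics/w18.png

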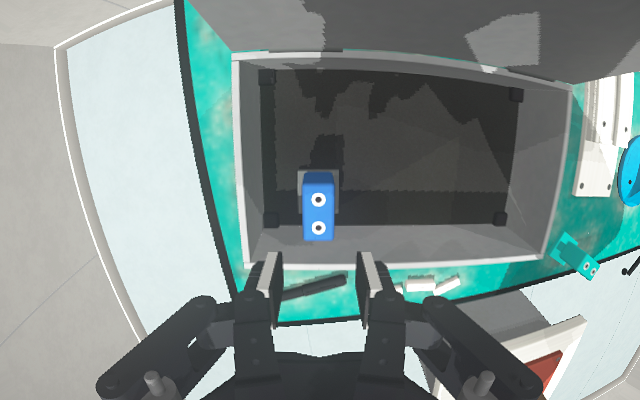

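>>> carry_out([
  {"x": 0, "y": 30, "z": -5, "rx": 0, "ry": 0, "rz": 0, "grip": -0.3},
  {"x": 0, "y": 40, "z": -5, "rx": 0, "ry": 0, "rz": 0, "grip": -0.3},
  {"x": 0, "y": 40, "z": -5, "rx": 0, "ry": 0, "rz": 0, "grip": -0.3},
  {"x": 0, "y": 40, "z": -5, "rx": 0, "ry": 0, "rz": 0, "grip": -0.3},
  {"x": 0, "y": 40, "z": -5, "rx": 0, "ry": 0, "rz": 0, "grip": -0.3},
  {"x": 0, "y": 40, "z": 0, "rx": 0, "ry": 0, "rz": 0, "grip": -0.3},
  {"x": 5, "y": 40, "z": 0, "rx": 0, "ry": 0, "rz": 0, "grip": -0.3},
  {"x": 15, "y": 38, "z": 0, "rx": 0, "ry": 0, "rz": 0, "grip": -0.3},
  {"x": 25, "y": 30, "z": 0, "rx": 0, "ry": 0, "rz": 0, "grip": -0.3},
  {"x": 35, "y": 20, "z": 0, "rx": 0, "ry": 0, "rz": 0, "grip": -0.3},
])

```text
t: 18.95
eef_pos: [0.492, -0.0536, 0.1471]
tool_rot: [[0.994, -0.106, -0.032], [-0.106, -0.994, -0.005], [-0.031, 0.008, -0.999]]
force: [-0.1, 0.6, 0.7]
width: 0.0555
```

```bash
python3 - <<'E'
from h import *
plan(.660,-.081,.18,-6.5)
E
```

```text
t 18.95 pos [ 0.492  -0.0536  0.1471] F [-0.1  0.6  0.7] w 0.0555
[[0.994, -0.106, -0.032], [-0.106, -0.994, -0.005], [-0.031, 0.008, -0.999]] [-14.8  -0.4 108.9  -0.8  73.2  81.5]
shift tool mm [168.8   9.7 -38.2] dist 173.3
rotvec tool [0.008 0.031 0.007]
```

>>> carry_out([
  {"x": 35, "y": 3, "z": 0, "rx": 0, "ry": 0.03, "rz": 0.005, "grip": -0.3},
  {"x": 35, "y": 3, "z": 0, "rx": 0, "ry": 0, "rz": 0, "grip": -0.3},
  {"x": 35, "y": 3, "z": 5, "rx": 0, "ry": 0, "rz": 0, "grip": -0.3},
  {"x": 30, "y": 2, "z": 10, "rx": 0, "ry": 0, "rz": 0, "grip": -0.3},
  {"x": 25, "y": 0, "z": 10, "rx": 0, "ry": 0, "rz": 0, "grip": -0.3},
  {"x": 5, "y": 0, "z": 0, "rx": 0, "ry": 0, "rz": 0, "grip": -0.3},
])

```text
t: 19.45
eef_pos: [0.6575, -0.0933, 0.1035]
tool_rot: [[0.992, -0.123, -0.015], [-0.123, -0.992, -0.006], [-0.014, 0.008, -1.0]]
force: [-0.7, -0.0, -0.8]
width: 0.0554
```

```bash
python3 stops.py w19.png .664 -.0824 .024 -6.5
```

```text
blue px [299. 219.] 2050 (array([662.3, -81.7]), array([24.6, 48.4]), 82.9) z [0.0731 0.0741 0.075 ]
t 19.5 pos [ 0.6566 -0.0931  0.1037] F [-1.9  0.4 -0.9] w 0.0558
[[0.992, -0.123, -0.016], [-0.123, -0.992, -0.006], [-0.015, 0.008, -1.0]] [-14.6  23.6  85.9  -0.6  71.3  82.7]
shift tool mm [  7.2 -12.1  79.6] dist 80.8
rotvec tool [ 0.008  0.015 -0.009]
```

>>> carry_out([
  {"x": 5, "y": -10, "z": 5, "rx": 0.008, "ry": 0.015, "rz": -0.008, "grip": -0.3},
  {"x": 0, "y": -2, "z": 10, "rx": 0, "ry": 0, "rz": 0, "grip": -0.3},
  {"x": 0, "y": 0, "z": 15, "rx": 0, "ry": 0, "rz": 0, "grip": -0.3},
  {"x": 0, "y": 0, "z": 0, "rx": 0, "ry": 0, "rz": 0, "grip": -0.3},
])

```text
t: 19.83
eef_pos: [0.6589, -0.0788, 0.0678]
tool_rot: [[0.994, -0.113, -0.004], [-0.113, -0.994, 0.003], [-0.005, -0.002, -1.0]]
force: [-1.1, -0.3, -0.5]
width: 0.0554
```

```bash
python3 stops.py w20.png .6623 -.082 .024 -6.5
```

```text
blue px [320. 239.] 2459 (array([663.3, -81.8]), array([24.7, 49.1]), 83.1) z [0.0746 0.0755 0.0763]
t 19.88 pos [ 0.6596 -0.0789  0.0694] F [-0.2 -0.4  0.3] w 0.0557
[[0.994, -0.113, -0.003], [-0.113, -0.994, 0.003], [-0.003, -0.002, -1.0]] [-13.7  25.4  87.5   0.1  67.3  82.8]
shift tool mm [ 3.2  2.9 45.4] dist 45.6
rotvec tool [-0.002  0.003  0.   ]
```

View pics/w20.png

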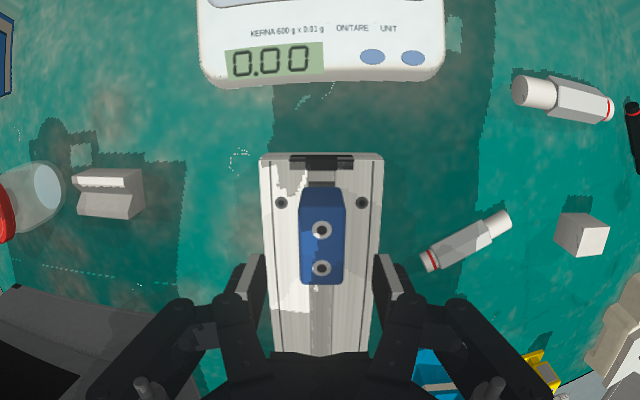

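>>> carry_out([
  {"x": 3, "y": 3, "z": 15, "rx": 0, "ry": 0, "rz": 0, "grip": -0.3},
  {"x": 0, "y": 0, "z": 15, "rx": 0, "ry": 0, "rz": 0, "grip": -0.3},
  {"x": 0, "y": 0, "z": 12, "rx": 0, "ry": 0, "rz": 0, "grip": -0.3},
  {"x": 0, "y": 0, "z": 3, "rx": 0, "ry": 0, "rz": 0, "grip": -0.3},
  {"x": 0, "y": 0, "z": 0, "rx": 0, "ry": 0, "rz": 0, "grip": -0.3},
])

```text
t: 20.3
eef_pos: [0.6622, -0.0818, 0.0229]
tool_rot: [[0.994, -0.112, 0.001], [-0.112, -0.994, 0.002], [0.001, -0.002, -1.0]]
force: [0.2, 0.5, -0.2]
width: 0.0554
```

```bash
python3 -c "
from h import *
plan(.663,-.082,.024,-6.5)"
```

```text
t 20.3 pos [ 0.6622 -0.0818  0.0229] F [ 0.2  0.5 -0.2] w 0.0554
[[0.994, -0.112, 0.001], [-0.112, -0.994, 0.002], [0.001, -0.002, -1.0]] [-13.9  28.9  88.2   0.1  62.8  82.5]
shift tool mm [ 0.8  0.1 -1.1] dist 1.4
rotvec tool [-0.002 -0.001  0.001]
```

>>> carry_out([
  {"x": 0, "y": 0, "z": -1, "rx": 0, "ry": 0, "rz": 0, "grip": 0},
  {"x": 0, "y": 0, "z": 0, "rx": 0, "ry": 0, "rz": 0, "grip": 0.3},
  {"x": 0, "y": 0, "z": 0, "rx": 0, "ry": 0, "rz": 0, "grip": 1},
  {"x": 0, "y": 0, "z": 0, "rx": 0, "ry": 0, "rz": 0, "grip": 1},
  {"x": 0, "y": 0, "z": 0, "rx": 0, "ry": 0, "rz": 0, "grip": 1},
], squeeze=60)

```text
t: 20.72
eef_pos: [0.6622, -0.0819, 0.0239]
tool_rot: [[0.994, -0.112, 0.0], [-0.112, -0.994, 0.002], [0.0, -0.002, -1.0]]
force: [1.5, -0.7, -2.2]
width: 0.0252
```

>>> carry_out([
  {"x": -8, "y": 0, "z": 0, "rx": 0, "ry": 0, "rz": 0, "grip": 1},
  {"x": -10, "y": 0, "z": 0, "rx": 0, "ry": 0, "rz": 0, "grip": 1},
  {"x": -12, "y": 0, "z": 0, "rx": 0, "ry": 0, "rz": 0, "grip": 1},
  {"x": -12, "y": 0, "z": 0, "rx": 0, "ry": 0, "rz": 0, "grip": 1},
  {"x": -12, "y": 0, "z": 0, "rx": 0, "ry": 0, "rz": 0, "grip": 1},
])

```text
t: 21.13
eef_pos: [0.6068, -0.0759, 0.0242]
tool_rot: [[0.994, -0.112, 0.002], [-0.112, -0.994, 0.001], [0.002, -0.001, -1.0]]
force: [-0.7, -0.6, -1.7]
width: 0.0253
```

```bash
python3 -c "
from h import *
plan(.455,-.0585,.024,-6.5)"
```

```text
t 21.13 pos [ 0.6068 -0.0759  0.0242] F [-0.7 -0.6 -1.7] w 0.0253
[[0.994, -0.112, 0.002], [-0.112, -0.994, 0.001], [0.002, -0.001, -1.0]] [-14.6  22.2  97.4   0.1  60.3  81.8]
shift tool mm [-1.528e+02 -3.000e-01 -1.000e-01] dist 152.8
rotvec tool [-0.001 -0.002  0.001]
```

>>> carry_out([
  {"x": -12, "y": 0, "z": 0, "rx": 0, "ry": 0, "rz": 0, "grip": 1},
  {"x": -13, "y": 0, "z": 0, "rx": 0, "ry": 0, "rz": 0, "grip": 1},
  {"x": -13, "y": 0, "z": 0, "rx": 0, "ry": 0, "rz": 0, "grip": 1},
  {"x": -13, "y": 0, "z": 0, "rx": 0, "ry": 0, "rz": 0, "grip": 1},
  {"x": -13, "y": 0, "z": 0, "rx": 0, "ry": 0, "rz": 0, "grip": 1},
])

```text
t: 21.55
eef_pos: [0.5368, -0.0678, 0.024]
tool_rot: [[0.994, -0.112, 0.001], [-0.112, -0.994, 0.001], [0.001, -0.001, -1.0]]
force: [-0.3, -0.8, -2.7]
width: 0.0255
```

```bash
python3 -c "
from h import *
plan(.455,-.0585,.024,-6.5)"
```

```text
t 21.55 pos [ 0.5368 -0.0678  0.024 ] F [-0.3 -0.8 -2.7] w 0.0255
[[0.994, -0.112, 0.001], [-0.112, -0.994, 0.001], [0.001, -0.001, -1.0]] [-1.560e+01  1.380e+01  1.082e+02  1.000e-01  5.800e+01  8.080e+01]
shift tool mm [-82.3  -0.1  -0.1] dist 82.3
rotvec tool [-0.001 -0.001  0.001]
```

>>> carry_out([
  {"x": -12, "y": 0, "z": 0, "rx": 0, "ry": 0, "rz": 0, "grip": 1},
  {"x": -13, "y": 0, "z": 0, "rx": 0, "ry": 0, "rz": 0, "grip": 1},
  {"x": -13, "y": 0, "z": 0, "rx": 0, "ry": 0, "rz": 0, "grip": 1},
  {"x": -13, "y": 0, "z": 0, "rx": 0, "ry": 0, "rz": 0, "grip": 1},
  {"x": -13, "y": 0, "z": 0, "rx": 0, "ry": 0, "rz": 0, "grip": 1},
  {"x": -12, "y": 0, "z": 0, "rx": 0, "ry": 0, "rz": 0, "grip": 1},
  {"x": 0, "y": 0, "z": 0, "rx": 0, "ry": 0, "rz": 0, "grip": 1},
])

```text
t: 22.13
eef_pos: [0.4509, -0.0574, 0.0235]
tool_rot: [[0.994, -0.111, -0.001], [-0.111, -0.994, 0.001], [-0.001, -0.001, -1.0]]
force: [-0.3, 0.1, -3.3]
width: 0.0252
```

```bash
python3 -c "
from h import *
plan(.455,-.0585,.024,-6.5);snap('wrist','w21.png')"
```

```text
t 22.13 pos [ 0.4509 -0.0574  0.0235] F [-0.3  0.1 -3.3] w 0.0252
[[0.994, -0.111, -0.001], [-0.111, -0.994, 0.001], [-0.001, -0.001, -1.0]] [-1.720e+01  2.900e+00  1.207e+02  1.000e-01  5.650e+01  7.910e+01]
shift tool mm [ 4.2  0.7 -0.5] dist 4.3
rotvec tool [-0.001  0.001  0.002]
```

View pics/w21.png

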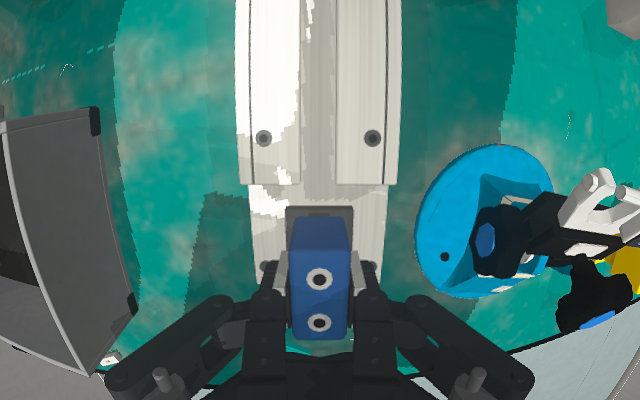

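>>> carry_out([
  {"x": 0, "y": 0, "z": -10, "rx": 0, "ry": 0, "rz": 0, "grip": 1},
  {"x": 0, "y": 0, "z": -15, "rx": 0, "ry": 0, "rz": 0, "grip": 1},
  {"x": 0, "y": 0, "z": -25, "rx": 0, "ry": 0, "rz": 0, "grip": 1},
  {"x": 0, "y": 0, "z": -25, "rx": 0, "ry": 0, "rz": 0, "grip": 1},
  {"x": 0, "y": 0, "z": -25, "rx": 0, "ry": 0, "rz": 0, "grip": 1},
  {"x": 0, "y": 0, "z": -25, "rx": 0, "ry": 0, "rz": 0, "grip": 1},
  {"x": 0, "y": -15, "z": -10, "rx": 0, "ry": 0, "rz": 0, "grip": 1},
  {"x": 0, "y": -30, "z": 0, "rx": 0, "ry": 0, "rz": 0, "grip": 1},
])

```text
t: 22.85
eef_pos: [0.4603, -0.0161, 0.1713]
tool_rot: [[0.993, -0.117, 0.004], [-0.117, -0.993, -0.002], [0.004, 0.001, -1.0]]
force: [0.4, 0.0, -2.8]
width: 0.0251
```

```bash
python3 -c "
from h import *
plan(.4624,.2621,.15,-7.1)"
```

```text
t 22.85 pos [ 0.4603 -0.0161  0.1713] F [ 0.4  0.  -2.8] w 0.0251
[[0.993, -0.117, 0.004], [-0.117, -0.993, -0.002], [0.004, 0.001, -1.0]] [-11.8  -8.7 114.   -0.   74.5  84.9]
shift tool mm [ -30.5 -276.6   20.9] dist 279.1
rotvec tool [ 0.001 -0.004  0.007]
```

>>> carry_out([
  {"x": -4, "y": -40, "z": 0, "rx": 0, "ry": 0, "rz": 0, "grip": 1},
  {"x": -4, "y": -40, "z": 0, "rx": 0, "ry": 0, "rz": 0, "grip": 1},
  {"x": -4, "y": -40, "z": 0, "rx": 0, "ry": 0, "rz": 0, "grip": 1},
  {"x": -4, "y": -40, "z": 5, "rx": 0, "ry": 0, "rz": 0, "grip": 1},
  {"x": -4, "y": -40, "z": 5, "rx": 0, "ry": 0, "rz": 0, "grip": 1},
  {"x": -4, "y": -35, "z": 5, "rx": 0, "ry": 0, "rz": 0, "grip": 1},
  {"x": -4, "y": -25, "z": 0, "rx": 0, "ry": 0, "rz": 0, "grip": 1},
  {"x": 0, "y": -5, "z": 0, "rx": 0, "ry": 0, "rz": 0, "grip": 1},
  {"x": 0, "y": 0, "z": 0, "rx": 0, "ry": 0, "rz": 0, "grip": 1},
])

```text
t: 23.6
eef_pos: [0.4727, 0.2676, 0.1702]
tool_rot: [[0.993, -0.117, 0.027], [-0.117, -0.993, 0.003], [0.026, -0.006, -1.0]]
force: [0.3, -0.6, -2.8]
width: 0.0253
```

```bash
python3 -c "
from h import *
plan(.4624,.2621,.02,-7.1);snap('wrist','w22.png')"
```

```text
t 23.6 pos [0.4727 0.2676 0.1702] F [ 0.3 -0.6 -2.8] w 0.0253
[[0.993, -0.117, 0.027], [-0.117, -0.993, 0.003], [0.026, -0.006, -1.0]] [ 21.5   2.3 103.6  -0.4  72.6 118.3]
shift tool mm [-13.6   7.6 149.8] dist 150.7
rotvec tool [-0.006 -0.026  0.006]
```

View pics/w22.png

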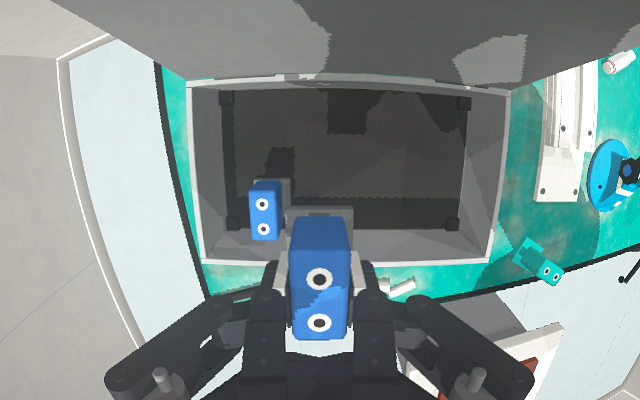

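>>> carry_out([
  {"x": -8, "y": 6, "z": 10, "rx": 0, "ry": -0.025, "rz": 0.005, "grip": 1},
  {"x": -5, "y": 4, "z": 20, "rx": 0, "ry": 0, "rz": 0, "grip": 1},
  {"x": 0, "y": 0, "z": 25, "rx": 0, "ry": 0, "rz": 0, "grip": 1},
  {"x": 0, "y": 0, "z": 25, "rx": 0, "ry": 0, "rz": 0, "grip": 1},
  {"x": 0, "y": 0, "z": 0, "rx": 0, "ry": 0, "rz": 0, "grip": 1},
])

```text
t: 24.07
eef_pos: [0.4601, 0.2523, 0.0892]
tool_rot: [[0.992, -0.13, 0.002], [-0.13, -0.992, 0.006], [0.001, -0.006, -1.0]]
force: [-2.4, 0.0, -2.6]
width: 0.0255
```

```bash
python3 -c "
from h import *
plan(.4620,.2605,.02,-7.1);snap('wrist','w23.png')"
```

```text
t 24.07 pos [0.4601 0.2523 0.0892] F [-2.4  0.  -2.6] w 0.0255
[[0.992, -0.13, 0.002], [-0.13, -0.992, 0.006], [0.001, -0.006, -1.0]] [ 19.9   6.  109.    0.3  64.8 117.2]
shift tool mm [ 0.8 -7.9 69.3] dist 69.7
rotvec tool [-0.006 -0.001 -0.006]
```

View pics/w23.png

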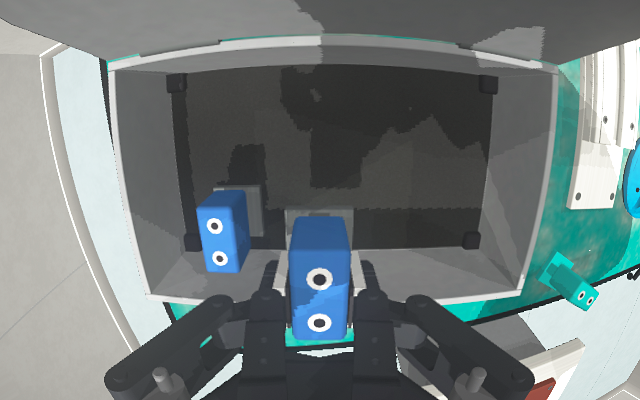

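```bash
python3 -c "
from h import *
d=np.load('/tmp/w23.png.npz')['d'];C=cloud('wrist',d)
for u,v in ((125,375),(175,340),(210,320),(250,310),(265,285),(245,330)): print(u,v,np.round(C[v,u],3))
P=C[(d>0)&(d<.2)]; m=(P[:,1]>.29)&(P[:,0]<.49)&(P[:,2]>.1);print(P[m].min(0) if m.any() else None)
"
```

```text
125 375 [0.481 0.305 0.203]
175 340 [0.478 0.296 0.183]
210 320 [0.477 0.288 0.17 ]
250 310 [0.475 0.275 0.162]
265 285 [0.471 0.273 0.139]
245 330 [0.48  0.272 0.179]
[0.45271316 0.29000095 0.15459801]
```

>>> carry_out([
  {"x": 0, "y": -1, "z": 15, "rx": 0, "ry": 0, "rz": 0, "grip": 1},
  {"x": 0, "y": 0, "z": 18, "rx": 0, "ry": 0, "rz": 0, "grip": 1},
  {"x": 0, "y": 0, "z": 18, "rx": 0, "ry": 0, "rz": 0, "grip": 1},
  {"x": 0, "y": 0, "z": 12, "rx": 0, "ry": 0, "rz": 0, "grip": 1},
  {"x": 0, "y": 0, "z": 3, "rx": 0, "ry": 0, "rz": 0, "grip": 1},
])

```text
t: 24.53
eef_pos: [0.4684, 0.2506, 0.0319]
tool_rot: [[0.99, -0.138, 0.012], [-0.138, -0.99, 0.01], [0.011, -0.012, -1.0]]
force: [-0.5, -0.1, -2.5]
width: 0.0253
```

```bash
python3 -c "
from h import *
plan(.4620,.2605,.02,-7.1)"
```

```text
t 24.53 pos [0.4684 0.2506 0.0319] F [-0.5 -0.1 -2.5] w 0.0253
[[0.99, -0.138, 0.012], [-0.138, -0.99, 0.01], [0.011, -0.012, -1.0]] [ 19.4  11.2 110.3   0.4  57.6 117.2]
shift tool mm [-7.8 -8.8 11.9] dist 16.8
rotvec tool [-0.012 -0.011 -0.015]
```

>>> carry_out([
  {"x": 0, "y": 0, "z": 7, "rx": -0.01, "ry": -0.01, "rz": -0.015, "grip": 1},
  {"x": 0, "y": 0, "z": 4, "rx": 0, "ry": 0, "rz": 0, "grip": 1},
  {"x": 0, "y": 0, "z": 1, "rx": 0, "ry": 0, "rz": 0, "grip": 1},
])

```text
t: 24.78
eef_pos: [0.4706, 0.2501, 0.0217]
tool_rot: [[0.992, -0.123, 0.003], [-0.123, -0.992, 0.002], [0.002, -0.002, -1.0]]
force: [-0.0, 0.3, -2.4]
width: 0.0252
```

```bash
python3 -c "
from h import *
plan(.4620,.2605,.02,-7.1)"
```

```text
t 24.78 pos [0.4706 0.2501 0.0217] F [-0.   0.3 -2.4] w 0.0252
[[0.992, -0.123, 0.003], [-0.123, -0.992, 0.002], [0.002, -0.002, -1.0]] [ 19.5  13.  109.5   0.   57.3 116.6]
shift tool mm [-9.9 -9.2  1.6] dist 13.6
rotvec tool [-0.002 -0.002  0.   ]
```

>>> carry_out([
  {"x": 0, "y": 0, "z": 2, "rx": 0, "ry": 0, "rz": 0, "grip": 1},
  {"x": 0, "y": 0, "z": 0, "rx": 0, "ry": 0, "rz": 0, "grip": 0.15},
  {"x": 0, "y": 0, "z": 0, "rx": 0, "ry": 0, "rz": 0, "grip": 0.15},
  {"x": 0, "y": 0, "z": 0, "rx": 0, "ry": 0, "rz": 0, "grip": 0.15},
  {"x": 0, "y": 0, "z": -15, "rx": 0, "ry": 0, "rz": 0, "grip": 0.15},
  {"x": 0, "y": 0, "z": -30, "rx": 0, "ry": 0, "rz": 0, "grip": 0.15},
  {"x": 0, "y": 0, "z": -35, "rx": 0, "ry": 0, "rz": 0, "grip": 0.15},
  {"x": 0, "y": 0, "z": -40, "rx": 0, "ry": 0, "rz": 0, "grip": 0.15},
  {"x": 0, "y": 0, "z": -40, "rx": 0, "ry": 0, "rz": 0, "grip": 0.15},
])

```text
t: 25.53
eef_pos: [0.4654, 0.2487, 0.1791]
tool_rot: [[0.992, -0.122, -0.01], [-0.122, -0.992, -0.003], [-0.01, 0.004, -1.0]]
force: [0.7, 1.7, -0.2]
width: 0.0365
```

```bash
python3 - <<'E'
from h import *
plan(.58,-.18,.22,-7.1);snap('wrist','w24.png')
p,d=snap('top','t24.png'); C=cloud('top',d)
cv2.imwrite('pics/t24c.png',cv2.resize(p[120:270,310:470,::-1],None,fx=4,fy=4,interpolation=cv2.INTER_CUBIC))
E
```

```text
t 25.53 pos [0.4654 0.2487 0.1791] F [ 0.7  1.7 -0.2] w 0.0365
[[0.992, -0.122, -0.01], [-0.122, -0.992, -0.003], [-0.01, 0.004, -1.0]] [ 19.5   1.3 103.6   0.   75.7 116.5]
shift tool mm [165.8 411.6 -40.8] dist 445.6
rotvec tool [0.004 0.01  0.001]
```

View pics/w24.png

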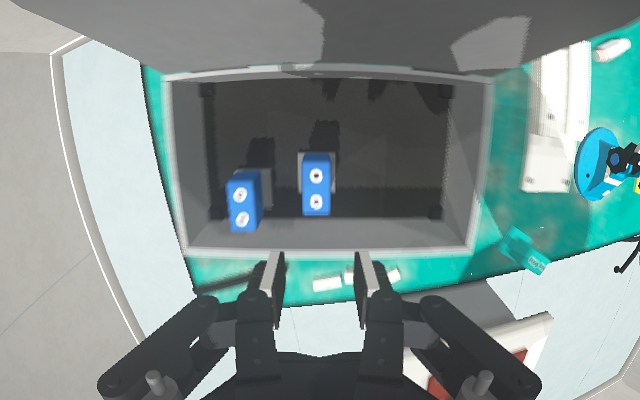

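View pics/t24c.png

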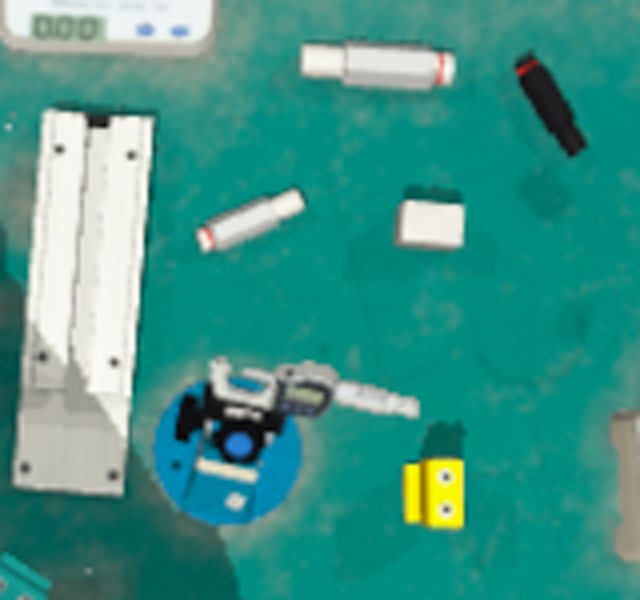

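```bash
cat >> h.py <<'E'
def path(x,y,z,yaw,n,grip):
    s=st(); R=np.array(s['tool_rot']); p=np.array(s['eef_pos']); yaw0=np.degrees(np.arctan2(R[1,0],R[0,0])); T=np.array([x,y,z])
    dy=(yaw-yaw0+180)%360-180; print('dyaw',dy,'per row',np.radians(dy)/n)
    dw=(T-p)/n*1000
    for k in range(n):
        a=np.radians(yaw0+dy*k/n); Rk=np.array([[np.cos(a),np.sin(a),0],[np.sin(a),-np.cos(a),0],[0,0,-1]]); t=Rk.T@dw
        print('{"x": %d, "y": %d, "z": %d, "rx": 0, "ry": 0, "rz": %.3f, "grip": %s},'%(round(t[0]),round(t[1]),round(t[2]),-np.radians(dy)/n,grip))
E
python3 -c "
from h import *
path(.58,-.18,.23,111.5,18,0)"
```

```text
t 25.63 pos [0.471  0.2507 0.1865] F [ 1.5  0.8 -0.3] w 0.0365
[[0.992, -0.122, 0.005], [-0.122, -0.992, 0.002], [0.004, -0.003, -1.0]] [ 19.5   1.  103.1   0.   75.6 116.5]
dyaw 118.52362631198599 per row 0.11492375114152997
{"x": 9, "y": 23, "z": -2, "rx": 0, "ry": 0, "rz": -0.115, "grip": 0},
{"x": 6, "y": 24, "z": -2, "rx": 0, "ry": 0, "rz": -0.115, "grip": 0},
{"x": 3, "y": 24, "z": -2, "rx": 0, "ry": 0, "rz": -0.115, "grip": 0},
{"x": 1, "y": 25, "z": -2, "rx": 0, "ry": 0, "rz": -0.115, "grip": 0},
{"x": -2, "y": 25, "z": -2, "rx": 0, "ry": 0, "rz": -0.115, "grip": 0},
{"x": -5, "y": 24, "z": -2, "rx": 0, "ry": 0, "rz": -0.115, "grip": 0},
{"x": -8, "y": 23, "z": -2, "rx": 0, "ry": 0, "rz": -0.115, "grip": 0},
{"x": -10, "y": 22, "z": -2, "rx": 0, "ry": 0, "rz": -0.115, "grip": 0},
{"x": -13, "y": 21, "z": -2, "rx": 0, "ry": 0, "rz": -0.115, "grip": 0},
{"x": -15, "y": 19, "z": -2, "rx": 0, "ry": 0, "rz": -0.115, "grip": 0},
{"x": -17, "y": 18, "z": -2, "rx": 0, "ry": 0, "rz": -0.115, "grip": 0},
{"x": -19, "y": 15, "z": -2, "rx": 0, "ry": 0, "rz": -0.115, "grip": 0},
{"x": -21, "y": 13, "z": -2, "rx": 0, "ry": 0, "rz": -0.115, "grip": 0},
{"x": -22, "y": 11, "z": -2, "rx": 0, "ry": 0, "rz": -0.115, "grip": 0},
{"x": -23, "y": 8, "z": -2, "rx": 0, "ry": 0, "rz": -0.115, "grip": 0},
{"x": -24, "y": 5, "z": -2, "rx": 0, "ry": 0, "rz": -0.115, "grip": 0},
{"x": -25, "y": 3, "z": -2, "rx": 0, "ry": 0, "rz": -0.115, "grip": 0},
{"x": -25, "y": 0, "z": -2, "rx": 0, "ry": 0, "rz": -0.115, "grip": 0},
```

>>> carry_out([
  {"x": -3, "y": 25, "z": -8, "rx": 0, "ry": 0, "rz": -0.11, "grip": 0},
  {"x": -5, "y": 25, "z": -8, "rx": 0, "ry": 0, "rz": -0.11, "grip": 0},
  {"x": -8, "y": 24, "z": -8, "rx": 0, "ry": 0, "rz": -0.11, "grip": 0},
  {"x": -10, "y": 23, "z": -8, "rx": 0, "ry": 0, "rz": -0.11, "grip": 0},
  {"x": -12, "y": 22, "z": -8, "rx": 0, "ry": 0, "rz": -0.11, "grip": 0},
  {"x": -15, "y": 20, "z": -2, "rx": 0, "ry": 0, "rz": -0.11, "grip": 0},
  {"x": -17, "y": 19, "z": -2, "rx": 0, "ry": 0, "rz": -0.11, "grip": 0},
  {"x": -18, "y": 17, "z": 0, "rx": 0, "ry": 0, "rz": -0.11, "grip": 0},
  {"x": -20, "y": 15, "z": 0, "rx": 0, "ry": 0, "rz": -0.11, "grip": 0},
  {"x": -22, "y": 13, "z": 0, "rx": 0, "ry": 0, "rz": -0.11, "grip": 0},
])

```text
t: 26.47
eef_pos: [0.428, -0.0015, 0.2375]
tool_rot: [[0.508, 0.861, 0.024], [0.861, -0.509, 0.005], [0.017, 0.018, -1.0]]
force: [0.3, 0.1, 0.8]
width: 0.0427
```

```bash
python3 -c "
from h import *
path(.60,-.195,.22,111.5,9,-0.2)"
```

```text
t 26.47 pos [ 0.428  -0.0015  0.2375] F [0.3 0.1 0.8] w 0.0427
[[0.508, 0.861, 0.024], [0.861, -0.509, 0.005], [0.017, 0.018, -1.0]] [-11.3 -17.9 114.3   0.6  82.3  19.2]
dyaw 52.05778295024055 per row 0.10095330153002945
{"x": -9, "y": 27, "z": 2, "rx": 0, "ry": 0, "rz": -0.101, "grip": -0.2},
{"x": -12, "y": 26, "z": 2, "rx": 0, "ry": 0, "rz": -0.101, "grip": -0.2},
{"x": -14, "y": 25, "z": 2, "rx": 0, "ry": 0, "rz": -0.101, "grip": -0.2},
{"x": -17, "y": 24, "z": 2, "rx": 0, "ry": 0, "rz": -0.101, "grip": -0.2},
{"x": -19, "y": 22, "z": 2, "rx": 0, "ry": 0, "rz": -0.101, "grip": -0.2},
{"x": -21, "y": 20, "z": 2, "rx": 0, "ry": 0, "rz": -0.101, "grip": -0.2},
{"x": -23, "y": 18, "z": 2, "rx": 0, "ry": 0, "rz": -0.101, "grip": -0.2},
{"x": -24, "y": 15, "z": 2, "rx": 0, "ry": 0, "rz": -0.101, "grip": -0.2},
{"x": -26, "y": 13, "z": 2, "rx": 0, "ry": 0, "rz": -0.101, "grip": -0.2},
```

>>> carry_out([
  {"x": -9, "y": 27, "z": 0, "rx": 0.02, "ry": -0.02, "rz": -0.1, "grip": -0.2},
  {"x": -12, "y": 26, "z": 2, "rx": 0, "ry": 0, "rz": -0.1, "grip": -0.2},
  {"x": -14, "y": 25, "z": 2, "rx": 0, "ry": 0, "rz": -0.1, "grip": -0.2},
  {"x": -17, "y": 24, "z": 2, "rx": 0, "ry": 0, "rz": -0.1, "grip": -0.2},
  {"x": -19, "y": 22, "z": 2, "rx": 0, "ry": 0, "rz": -0.1, "grip": -0.2},
  {"x": -21, "y": 20, "z": 2, "rx": 0, "ry": 0, "rz": -0.1, "grip": -0.2},
  {"x": -23, "y": 18, "z": 2, "rx": 0, "ry": 0, "rz": -0.1, "grip": -0.2},
  {"x": -24, "y": 15, "z": 2, "rx": 0, "ry": 0, "rz": -0.1, "grip": -0.2},
  {"x": -26, "y": 13, "z": 2, "rx": 0, "ry": 0, "rz": -0.1, "grip": -0.2},
  {"x": 0, "y": 0, "z": 0, "rx": 0, "ry": 0, "rz": 0, "grip": -0.2},
])

```text
t: 27.3
eef_pos: [0.6094, -0.2078, 0.2225]
tool_rot: [[-0.403, 0.915, 0.005], [0.915, 0.403, -0.007], [-0.009, 0.001, -1.0]]
force: [-0.7, 0.5, -1.1]
width: 0.0511
```

```bash
cat > plug.py <<'E'
from h import *
import sys
p,d=snap('wrist',sys.argv[1]); C=cloud('wrist',d)
tgt=np.array([float(sys.argv[2]),float(sys.argv[3])]); z0,z1=float(sys.argv[4]),float(sys.argv[5])
m=(np.hypot(C[...,0]-tgt[0],C[...,1]-tgt[1])<.07)&(C[...,2]>z0)&(C[...,2]<z1)&(d>0)&(p.astype(int).min(2)>60)
n,L,S,ce=cv2.connectedComponentsWithStats(m.astype(np.uint8))
for i in range(1,n):
    if S[i,4]>150: q=C[L==i]; print('px',np.round(ce[i]),S[i,4],rect(q),'z',np.round(np.percentile(q[:,2],[10,50,90]),4),'mean',np.round(q.mean(0),4))
plan(*[float(a) for a in sys.argv[6:10]])
E
python3 plug.py w25.png .62 -.20 .009 .03 .62 -.20 .0 111.5
```

```text
px [330. 165.] 1216 (array([ 618.8, -198.6]), array([24.3, 84.8]), 21.7) z [0.013  0.0187 0.0214] mean [ 0.6174 -0.196   0.018 ]
t 27.35 pos [ 0.6082 -0.2062  0.2227] F [-0.8  0.5 -0.3] w 0.0516
[[-0.399, 0.917, 0.004], [0.917, 0.399, -0.006], [-0.007, 0.001, -1.0]] [-25.6  14.4  84.4  -0.2  80.9 -49.1]
shift tool mm [  2.5  13.  222.7] dist 223.1
rotvec tool [0.001 0.007 0.036]
```

View pics/w25.png

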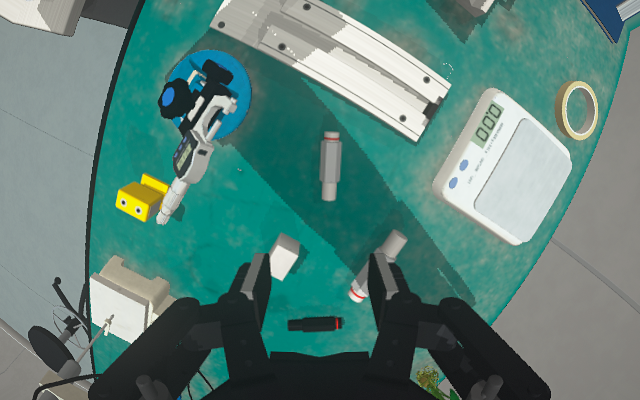

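>>> carry_out([
  {"x": 2, "y": 8, "z": 25, "rx": 0, "ry": 0.007, "rz": 0.035, "grip": -0.2},
  {"x": 2, "y": 4, "z": 30, "rx": 0, "ry": 0, "rz": 0, "grip": -0.2},
  {"x": 0, "y": 0, "z": 30, "rx": 0, "ry": 0, "rz": 0, "grip": -0.2},
  {"x": 0, "y": 0, "z": 30, "rx": 0, "ry": 0, "rz": 0, "grip": -0.2},
  {"x": 0, "y": 0, "z": 0, "rx": 0, "ry": 0, "rz": 0, "grip": -0.2},
])

```text
t: 27.77
eef_pos: [0.6198, -0.1962, 0.1087]
tool_rot: [[-0.358, 0.934, 0.009], [0.934, 0.358, -0.002], [-0.005, 0.007, -1.0]]
force: [-1.1, 0.4, -1.6]
width: 0.0512
```

```bash
python3 plug.py w26.png .62 -.20 .009 .03 .6188 -.1986 -.016 111.7
```

```text
px [317. 159.] 206 (array([ 607.5, -165.2]), array([17.6,  7.3]), 21.6) z [0.0144 0.0202 0.0223] mean [ 0.6073 -0.1648  0.0191]
px [318. 203.] 2095 (array([ 623.3, -205. ]), array([24.9, 76.1]), 21.9) z [0.0158 0.0222 0.0244] mean [ 0.6217 -0.2008  0.0212]
t 27.82 pos [ 0.6212 -0.1967  0.1119] F [ 0.5  0.  -0.3] w 0.0511
[[-0.359, 0.933, 0.012], [0.933, 0.359, -0.003], [-0.007, 0.01, -1.0]] [-24.6  20.5  89.1   0.1  69.8 -45.6]
shift tool mm [  0.   -4.1 127.9] dist 128.0
rotvec tool [ 0.01   0.007 -0.012]
```

View pics/w26.png

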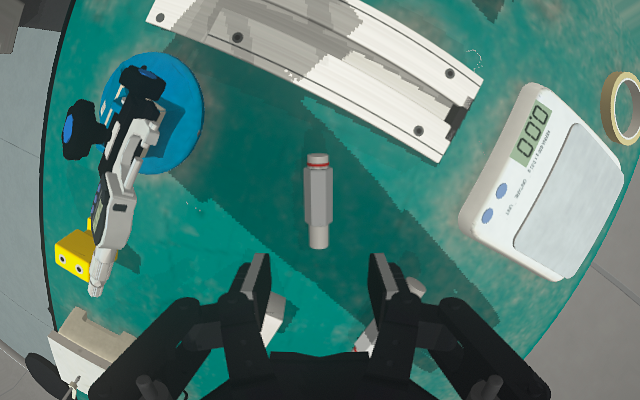

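>>> carry_out([
  {"x": -2, "y": -2, "z": 20, "rx": 0.01, "ry": 0.007, "rz": -0.01, "grip": -0.2},
  {"x": -2, "y": 0, "z": 25, "rx": 0, "ry": 0, "rz": 0, "grip": -0.2},
  {"x": 0, "y": 0, "z": 25, "rx": 0, "ry": 0, "rz": 0, "grip": -0.2},
  {"x": 0, "y": 0, "z": 15, "rx": 0, "ry": 0, "rz": 0, "grip": -0.2},
  {"x": 0, "y": 0, "z": 0, "rx": 0, "ry": 0, "rz": 0, "grip": -0.2},
])

```text
t: 28.23
eef_pos: [0.6286, -0.2025, 0.0399]
tool_rot: [[-0.367, 0.93, 0.017], [0.93, 0.367, -0.008], [-0.013, 0.013, -1.0]]
force: [-0.4, 0.3, 0.6]
width: 0.051
```

```bash
python3 plug.py w27.png .62 -.20 .009 .03 .6205 -.200 -.016 111.7
```

```text
px [308. 165.] 404 (array([ 606.8, -164.9]), array([17.9,  6.9]), 22.0) z [0.013  0.0184 0.0206] mean [ 0.6065 -0.1644  0.0175]
px [309. 223.] 3584 (array([ 622.5, -205.2]), array([25. , 76.2]), 21.5) z [0.0146 0.0208 0.0229] mean [ 0.6206 -0.1997  0.0198]
t 28.28 pos [ 0.6295 -0.2028  0.0416] F [-0.4 -0.5  1.6] w 0.0512
[[-0.367, 0.93, 0.019], [0.93, 0.367, -0.009], [-0.015, 0.014, -1.0]] [-24.7  26.   90.   -0.   62.8 -46.2]
shift tool mm [ 6.8 -8.2 57.4] dist 58.4
rotvec tool [ 0.014  0.015 -0.003]
```

View pics/w27.png

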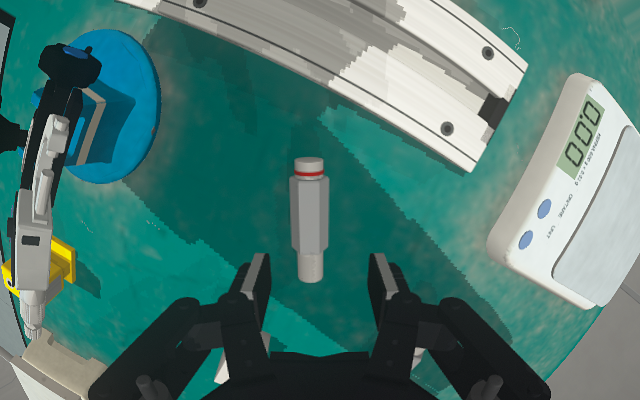

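>>> carry_out([
  {"x": 4, "y": -6, "z": 12, "rx": 0.014, "ry": 0.014, "rz": 0, "grip": -0.2},
  {"x": 2, "y": -2, "z": 15, "rx": 0, "ry": 0, "rz": 0, "grip": -0.2},
  {"x": 0, "y": 0, "z": 12, "rx": 0, "ry": 0, "rz": 0, "grip": -0.2},
  {"x": 0, "y": 0, "z": 0, "rx": 0, "ry": 0, "rz": 0, "grip": -0.2},
])

```text
t: 28.62
eef_pos: [0.6247, -0.2022, 0.0095]
tool_rot: [[-0.367, 0.93, 0.009], [0.93, 0.367, -0.005], [-0.008, 0.007, -1.0]]
force: [-0.8, 1.2, 0.0]
width: 0.0512
```

```bash
python3 plug.py w28.png .62 -.20 .009 .03 .621 -.2005 -.016 111.7
```

```text
px [314. 181.] 545 (array([ 606.3, -164.7]), array([18.1,  7. ]), 22.6) z [0.0125 0.0183 0.0201] mean [ 0.6065 -0.1642  0.0173]
px [314. 246.] 4598 (array([ 622.5, -205.1]), array([25.1, 76.3]), 21.2) z [0.014  0.0203 0.0223] mean [ 0.6201 -0.1988  0.0192]
t 28.67 pos [ 0.6254 -0.2025  0.0107] F [-0.  -0.3 -0. ] w 0.0514
[[-0.367, 0.93, 0.01], [0.93, 0.367, -0.005], [-0.009, 0.008, -1.0]] [-24.8  28.2  90.7  -0.   60.4 -46.3]
shift tool mm [ 3.7 -3.6 26.6] dist 27.1
rotvec tool [ 0.008  0.009 -0.003]
```

View pics/w28.png

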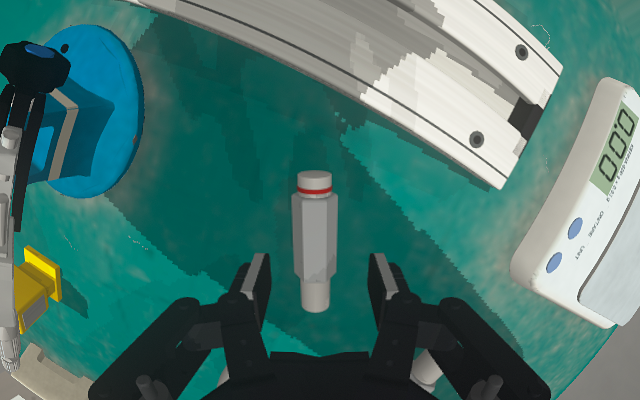

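>>> carry_out([
  {"x": 2, "y": -3, "z": 10, "rx": 0.008, "ry": 0.008, "rz": 0, "grip": -0.2},
  {"x": 1, "y": 0, "z": 9, "rx": 0, "ry": 0, "rz": 0, "grip": -0.2},
  {"x": 0, "y": 0, "z": 4, "rx": 0, "ry": 0, "rz": 0, "grip": -0.2},
  {"x": 0, "y": 0, "z": 0, "rx": 0, "ry": 0, "rz": 0, "grip": -0.2},
])

```text
t: 29.0
eef_pos: [0.6234, -0.2018, -0.0115]
tool_rot: [[-0.367, 0.93, 0.003], [0.93, 0.367, -0.002], [-0.003, 0.002, -1.0]]
force: [0.3, -0.4, -0.6]
width: 0.051
```

```bash
python3 -c "
from h import *
plan(.621,-.2005,-.015,111.5)"
```

```text
t 29.0 pos [ 0.6234 -0.2018 -0.0115] F [ 0.3 -0.4 -0.6] w 0.051
[[-0.367, 0.93, 0.003], [0.93, 0.367, -0.002], [-0.003, 0.002, -1.0]] [-24.8  30.1  90.8  -0.1  58.9 -46.3]
shift tool mm [ 2.1 -1.7  3.5] dist 4.4
rotvec tool [0.002 0.003 0.   ]
```

>>> carry_out([
  {"x": 0, "y": -1, "z": 3, "rx": 0, "ry": 0, "rz": 0, "grip": 0.1},
  {"x": 0, "y": 0, "z": 0, "rx": 0, "ry": 0, "rz": 0, "grip": 0.3},
  {"x": 0, "y": 0, "z": 0, "rx": 0, "ry": 0, "rz": 0, "grip": 1},
  {"x": 0, "y": 0, "z": 0, "rx": 0, "ry": 0, "rz": 0, "grip": 1},
  {"x": 0, "y": 0, "z": 0, "rx": 0, "ry": 0, "rz": 0, "grip": 1},
], squeeze=60)

```text
t: 29.42
eef_pos: [0.6227, -0.2023, -0.0143]
tool_rot: [[-0.367, 0.93, 0.003], [0.93, 0.367, -0.002], [-0.003, 0.002, -1.0]]
force: [-0.5, 0.1, -1.8]
width: 0.0199
```

```bash
python3 -c "
from h import *
st();snap('wrist','w29.png')"
```

```text
t 29.42 pos [ 0.6227 -0.2023 -0.0143] F [-0.5  0.1 -1.8] w 0.0199
[[-0.367, 0.93, 0.003], [0.93, 0.367, -0.002], [-0.003, 0.002, -1.0]] [-24.9  30.3  90.9  -0.1  58.6 -46.4]
```

View pics/w29.png

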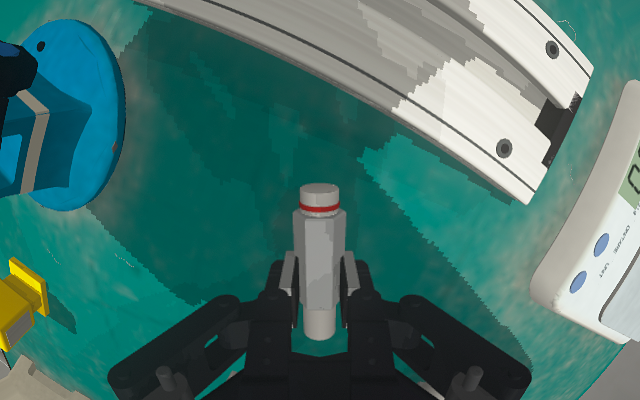

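>>> carry_out([
  {"x": 0, "y": 0, "z": -12, "rx": 0, "ry": 0, "rz": 0, "grip": 1},
  {"x": 0, "y": 0, "z": -25, "rx": 0, "ry": 0, "rz": 0, "grip": 1},
  {"x": 0, "y": 0, "z": -35, "rx": 0, "ry": 0, "rz": 0, "grip": 1},
  {"x": 0, "y": 0, "z": -40, "rx": 0, "ry": 0, "rz": 0, "grip": 1},
  {"x": 0, "y": 0, "z": -40, "rx": 0, "ry": 0, "rz": 0, "grip": 1},
  {"x": 0, "y": 0, "z": -30, "rx": 0, "ry": 0, "rz": 0, "grip": 1},
])

```text
t: 29.97
eef_pos: [0.6147, -0.1985, 0.1657]
tool_rot: [[-0.367, 0.93, -0.017], [0.93, 0.367, 0.007], [0.013, -0.014, -1.0]]
force: [0.5, -0.3, -0.5]
width: 0.0204
```

```bash
python3 -c "
from h import *
path(.4744,.1568,.16,172.9,13,1); snap('wrist','w30.png')"
```

```text
t 29.97 pos [ 0.6147 -0.1985  0.1657] F [ 0.5 -0.3 -0.5] w 0.0204
[[-0.367, 0.93, -0.017], [0.93, 0.367, 0.007], [0.013, -0.014, -1.0]] [-24.9  18.3  85.8  -0.1  77.  -46.4]
dyaw 61.385572426185774 per row 0.08241387323526042
{"x": 29, "y": 0, "z": 0, "rx": 0, "ry": 0, "rz": -0.082, "grip": 1},
{"x": 29, "y": 2, "z": 0, "rx": 0, "ry": 0, "rz": -0.082, "grip": 1},
{"x": 29, "y": 5, "z": 0, "rx": 0, "ry": 0, "rz": -0.082, "grip": 1},
{"x": 28, "y": 7, "z": 0, "rx": 0, "ry": 0, "rz": -0.082, "grip": 1},
{"x": 28, "y": 9, "z": 0, "rx": 0, "ry": 0, "rz": -0.082, "grip": 1},
{"x": 27, "y": 12, "z": 0, "rx": 0, "ry": 0, "rz": -0.082, "grip": 1},
{"x": 26, "y": 14, "z": 0, "rx": 0, "ry": 0, "rz": -0.082, "grip": 1},
{"x": 25, "y": 16, "z": 0, "rx": 0, "ry": 0, "rz": -0.082, "grip": 1},
{"x": 23, "y": 18, "z": 0, "rx": 0, "ry": 0, "rz": -0.082, "grip": 1},
{"x": 22, "y": 20, "z": 0, "rx": 0, "ry": 0, "rz": -0.082, "grip": 1},
{"x": 20, "y": 22, "z": 0, "rx": 0, "ry": 0, "rz": -0.082, "grip": 1},
{"x": 18, "y": 23, "z": 0, "rx": 0, "ry": 0, "rz": -0.082, "grip": 1},
{"x": 16, "y": 25, "z": 0, "rx": 0, "ry": 0, "rz": -0.082, "grip": 1},
```

View pics/w30.png

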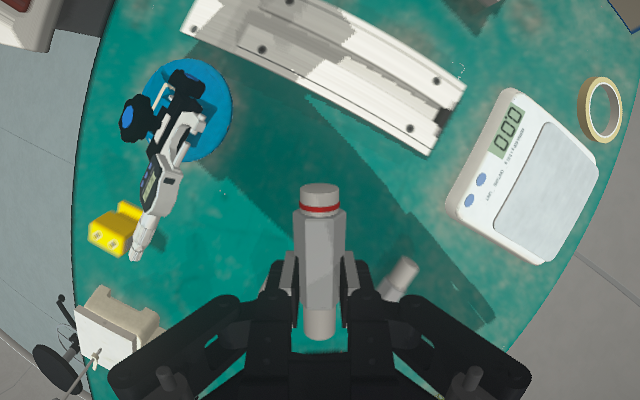

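>>> carry_out([
  {"x": 18, "y": -5, "z": 0, "rx": 0, "ry": 0, "rz": -0.08, "grip": 1},
  {"x": 29, "y": -5, "z": 0, "rx": 0, "ry": 0, "rz": -0.08, "grip": 1},
  {"x": 30, "y": 0, "z": 0, "rx": 0, "ry": 0, "rz": -0.08, "grip": 1},
  {"x": 30, "y": 5, "z": 0, "rx": 0, "ry": 0, "rz": -0.08, "grip": 1},
  {"x": 30, "y": 8, "z": 0, "rx": 0, "ry": 0, "rz": -0.08, "grip": 1},
  {"x": 28, "y": 12, "z": 0, "rx": 0, "ry": 0, "rz": -0.08, "grip": 1},
  {"x": 27, "y": 14, "z": 0, "rx": 0, "ry": 0, "rz": -0.08, "grip": 1},
  {"x": 25, "y": 16, "z": 0, "rx": 0, "ry": 0, "rz": -0.08, "grip": 1},
  {"x": 23, "y": 18, "z": 0, "rx": 0, "ry": 0, "rz": -0.08, "grip": 1},
])

```text
t: 30.77
eef_pos: [0.5029, 0.0316, 0.1864]
tool_rot: [[-0.899, 0.437, 0.014], [0.437, 0.899, -0.007], [-0.016, -0.0, -1.0]]
force: [-0.3, 0.4, -1.0]
width: 0.0199
```

```bash
python3 -c "
from h import *
path(.4744,.1568,.16,172.9,6,1)"
```

```text
t 30.77 pos [0.5029 0.0316 0.1864] F [-0.3  0.4 -1. ] w 0.0199
[[-0.899, 0.437, 0.014], [0.437, 0.899, -0.007], [-0.016, -0.0, -1.0]] [ -5.2  -3.6 107.6  -0.3  75.1 -69.1]
dyaw 18.821986272596064 per row 0.05475093870366271
{"x": 13, "y": 17, "z": 4, "rx": 0, "ry": 0, "rz": -0.055, "grip": 1},
{"x": 12, "y": 17, "z": 4, "rx": 0, "ry": 0, "rz": -0.055, "grip": 1},
{"x": 11, "y": 18, "z": 4, "rx": 0, "ry": 0, "rz": -0.055, "grip": 1},
{"x": 10, "y": 19, "z": 4, "rx": 0, "ry": 0, "rz": -0.055, "grip": 1},
{"x": 9, "y": 19, "z": 4, "rx": 0, "ry": 0, "rz": -0.055, "grip": 1},
{"x": 8, "y": 20, "z": 4, "rx": 0, "ry": 0, "rz": -0.055, "grip": 1},
```

>>> carry_out([
  {"x": 12, "y": 16, "z": 4, "rx": 0, "ry": 0, "rz": -0.055, "grip": 1},
  {"x": 12, "y": 17, "z": 4, "rx": 0, "ry": 0, "rz": -0.055, "grip": 1},
  {"x": 11, "y": 18, "z": 4, "rx": 0, "ry": 0, "rz": -0.055, "grip": 1},
  {"x": 10, "y": 18, "z": 4, "rx": 0, "ry": 0, "rz": -0.055, "grip": 1},
  {"x": 8, "y": 18, "z": 4, "rx": 0, "ry": 0, "rz": -0.055, "grip": 1},
  {"x": 5, "y": 12, "z": 4, "rx": 0, "ry": 0, "rz": -0.055, "grip": 1},
  {"x": 0, "y": 0, "z": 0, "rx": 0, "ry": 0, "rz": 0, "grip": 1},
])

```text
t: 31.35
eef_pos: [0.474, 0.1546, 0.1658]
tool_rot: [[-0.995, 0.096, 0.021], [0.096, 0.995, -0.004], [-0.021, -0.002, -1.0]]
force: [-0.4, -0.2, -2.0]
width: 0.0204
```

```bash
python3 -c "
from h import *
plan(.4744,.1568,-.008,172.9); snap('wrist','w31.png')"
```

```text
t 31.35 pos [0.474  0.1546 0.1658] F [-0.4 -0.2 -2. ] w 0.0204
[[-0.995, 0.096, 0.021], [0.096, 0.995, -0.004], [-0.021, -0.002, -1.0]] [  9.3  -3.5 109.8  -0.5  72.5 -75.1]
shift tool mm [  3.5   2.6 173.7] dist 173.8
rotvec tool [-0.002  0.021  0.028]
```

View pics/w31.png

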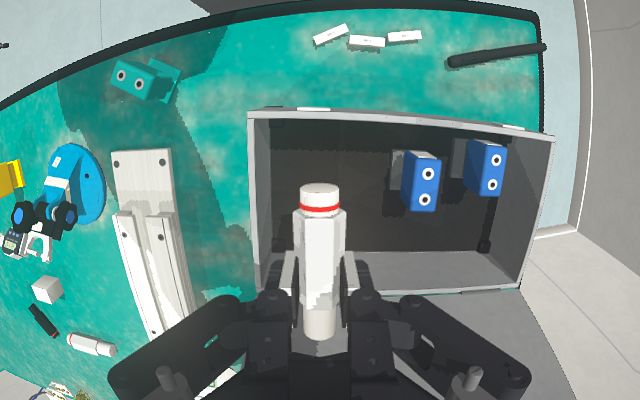

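>>> carry_out([
  {"x": 2, "y": 2, "z": 20, "rx": 0, "ry": 0.02, "rz": 0.028, "grip": 1},
  {"x": 2, "y": 0, "z": 30, "rx": 0, "ry": 0, "rz": 0, "grip": 1},
  {"x": 0, "y": 0, "z": 30, "rx": 0, "ry": 0, "rz": 0, "grip": 1},
  {"x": 0, "y": 0, "z": 25, "rx": 0, "ry": 0, "rz": 0, "grip": 1},
  {"x": 0, "y": 0, "z": 0, "rx": 0, "ry": 0, "rz": 0, "grip": 1},
])

```text
t: 31.82
eef_pos: [0.4773, 0.1536, 0.0647]
tool_rot: [[-0.991, 0.135, 0.015], [0.135, 0.991, -0.003], [-0.015, -0.001, -1.0]]
force: [-2.2, -0.3, -1.1]
width: 0.0202
```

```bash
python3 -c "
from h import *
plan(.4744,.1568,-.008,172.9); snap('wrist','w32.png')"
```

```text
t 31.82 pos [0.4773 0.1536 0.0647] F [-2.2 -0.3 -1.1] w 0.0202
[[-0.991, 0.135, 0.015], [0.135, 0.991, -0.003], [-0.015, -0.001, -1.0]] [  9.    4.5 113.7  -0.3  61.  -73.1]
shift tool mm [ 4.3  2.8 72.7] dist 72.8
rotvec tool [-0.001  0.015 -0.012]
```

View pics/w32.png

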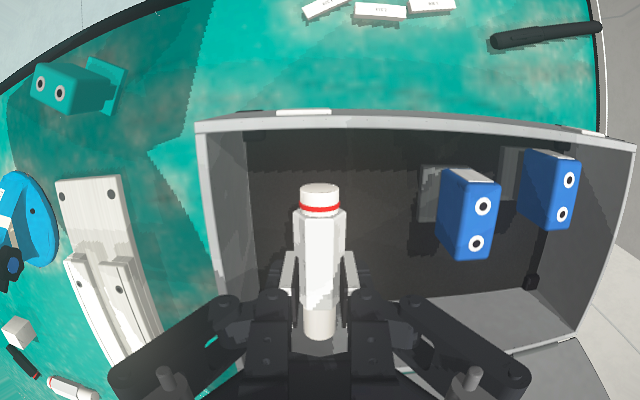

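>>> carry_out([
  {"x": 2, "y": 4, "z": 20, "rx": 0, "ry": 0.015, "rz": -0.01, "grip": 1},
  {"x": 1, "y": 2, "z": 20, "rx": 0, "ry": 0, "rz": 0, "grip": 1},
  {"x": 0, "y": 0, "z": 18, "rx": 0, "ry": 0, "rz": 0, "grip": 1},
  {"x": 0, "y": 0, "z": 8, "rx": 0, "ry": 0, "rz": 0, "grip": 1},
  {"x": 0, "y": 0, "z": 0, "rx": 0, "ry": 0, "rz": 0, "grip": 1},
])

```text
t: 32.28
eef_pos: [0.4869, 0.1589, 0.0103]
tool_rot: [[-0.991, 0.131, 0.017], [0.131, 0.991, 0.001], [-0.017, 0.004, -1.0]]
force: [-1.3, -0.7, -1.6]
width: 0.0201
```

```bash
python3 -c "
from h import *
plan(.4744,.1568,-.008,172.9); snap('wrist','w33.png')"
```

```text
t 32.28 pos [0.4869 0.1589 0.0103] F [-1.3 -0.7 -1.6] w 0.0201
[[-0.991, 0.131, 0.017], [0.131, 0.991, 0.001], [-0.017, 0.004, -1.0]] [ 9.300e+00  1.090e+01  1.135e+02 -1.000e-01  5.460e+01 -7.310e+01]
shift tool mm [12.5 -3.8 18.1] dist 22.3
rotvec tool [ 0.004  0.017 -0.008]
```

View pics/w33.png

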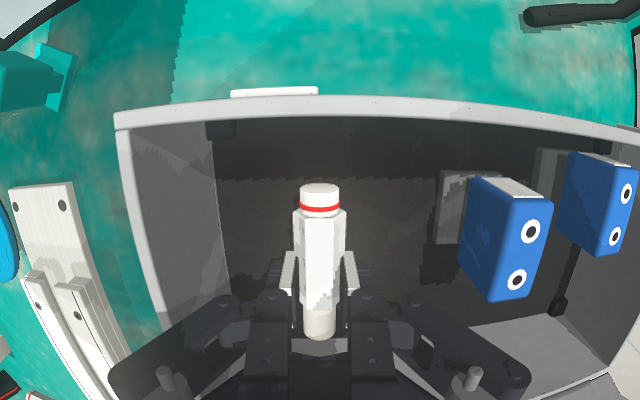

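>>> carry_out([
  {"x": 5, "y": 0, "z": 8, "rx": 0, "ry": 0.017, "rz": -0.008, "grip": 1},
  {"x": 3, "y": 0, "z": 7, "rx": 0, "ry": 0, "rz": 0, "grip": 1},
  {"x": 0, "y": 0, "z": 3, "rx": 0, "ry": 0, "rz": 0, "grip": 1},
  {"x": 0, "y": 0, "z": 1, "rx": 0, "ry": 0, "rz": 0, "grip": 1},
])

```text
t: 32.67
eef_pos: [0.4838, 0.1605, -0.0038]
tool_rot: [[-0.992, 0.123, 0.009], [0.123, 0.992, 0.005], [-0.008, 0.006, -1.0]]
force: [0.5, -0.3, -0.6]
width: 0.0201
```

```bash
python3 -c "
from h import *
plan(.4744,.1568,-.008,172.9)"
```

```text
t 32.67 pos [ 0.4838  0.1605 -0.0038] F [ 0.5 -0.3 -0.6] w 0.0201
[[-0.992, 0.123, 0.009], [0.123, 0.992, 0.005], [-0.008, 0.006, -1.0]] [  9.3  12.4 113.7   0.3  53.4 -73.7]
shift tool mm [ 8.9 -4.8  4.1] dist 10.9
rotvec tool [0.006 0.008 0.   ]
```

>>> carry_out([
  {"x": 0, "y": 0, "z": 4, "rx": 0.005, "ry": 0.008, "rz": 0, "grip": 1},
  {"x": 0, "y": 0, "z": 1, "rx": 0, "ry": 0, "rz": 0, "grip": 1},
])

```text
t: 32.83
eef_pos: [0.484, 0.1606, -0.0087]
tool_rot: [[-0.992, 0.123, 0.0], [0.123, 0.992, 0.001], [-0.0, 0.001, -1.0]]
force: [0.0, -0.3, -1.3]
width: 0.0205
```

>>> carry_out([
  {"x": 0, "y": 0, "z": 0, "rx": 0, "ry": 0, "rz": 0, "grip": 0.2},
  {"x": 0, "y": 0, "z": 0, "rx": 0, "ry": 0, "rz": 0, "grip": 0.2},
  {"x": 0, "y": 0, "z": 0, "rx": 0, "ry": 0, "rz": 0, "grip": 0.2},
  {"x": 0, "y": 0, "z": -15, "rx": 0, "ry": 0, "rz": 0, "grip": 0.2},
  {"x": 0, "y": 0, "z": -30, "rx": 0, "ry": 0, "rz": 0, "grip": 0.2},
  {"x": 0, "y": 0, "z": -35, "rx": 0, "ry": 0, "rz": 0, "grip": 0.2},
  {"x": 0, "y": 0, "z": -40, "rx": 0, "ry": 0, "rz": 0, "grip": 0.2},
  {"x": 0, "y": 0, "z": -40, "rx": 0, "ry": 0, "rz": 0, "grip": 0.2},
  {"x": 0, "y": 0, "z": -30, "rx": 0, "ry": 0, "rz": 0, "grip": 0.2},
])

```text
t: 33.58
eef_pos: [0.4776, 0.1594, 0.1803]
tool_rot: [[-0.992, 0.123, -0.018], [0.123, 0.992, -0.002], [0.018, -0.004, -1.0]]
force: [1.3, 0.1, 0.3]
width: 0.0342
```

```bash
python3 - <<'E'
from h import *
st();snap('wrist','w34.png')
p,d=snap('top','t34.png'); C=cloud('top',d)
cv2.imwrite('pics/t34c.png',cv2.resize(p[120:270,170:470,::-1],None,fx=2.6,fy=2.6,interpolation=cv2.INTER_CUBIC))
E
```

```text
t 33.58 pos [0.4776 0.1594 0.1803] F [1.3 0.1 0.3] w 0.0342
[[-0.992, 0.123, -0.018], [0.123, 0.992, -0.002], [0.018, -0.004, -1.0]] [ 9.400e+00 -1.800e+00  1.065e+02  1.000e-01  7.630e+01 -7.350e+01]
```

View pics/w34.png

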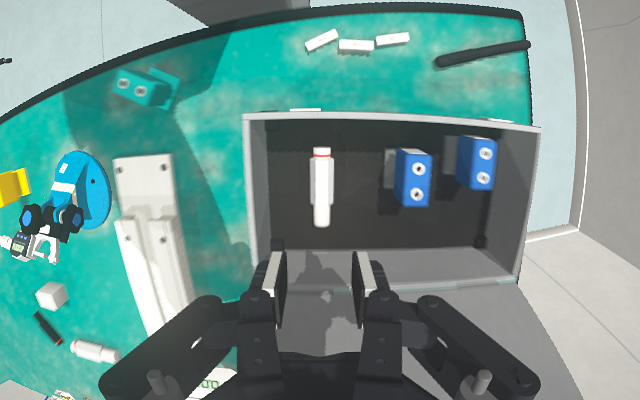

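View pics/t34c.png

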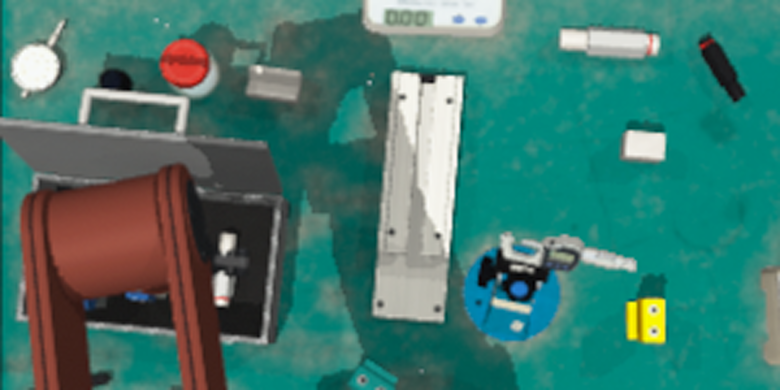

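```bash
python3 -c "
from h import *
path(.57,-.30,.24,-2,26,0)" | tail -30
```

```text
t 33.68 pos [0.4813 0.16   0.184 ] F [ 1.9  1.  -0.2] w 0.034
[[-0.992, 0.123, -0.008], [0.123, 0.992, -0.001], [0.008, -0.002, -1.0]] [ 9.400e+00 -1.900e+00  1.062e+02  1.000e-01  7.610e+01 -7.350e+01]
dyaw -174.92208334727184 per row -0.11742178034068605
{"x": -6, "y": -17, "z": -2, "rx": 0, "ry": 0, "rz": 0.117, "grip": 0},
{"x": -8, "y": -16, "z": -2, "rx": 0, "ry": 0, "rz": 0.117, "grip": 0},
{"x": -9, "y": -15, "z": -2, "rx": 0, "ry": 0, "rz": 0.117, "grip": 0},
{"x": -11, "y": -14, "z": -2, "rx": 0, "ry": 0, "rz": 0.117, "grip": 0},
{"x": -13, "y": -13, "z": -2, "rx": 0, "ry": 0, "rz": 0.117, "grip": 0},
{"x": -14, "y": -11, "z": -2, "rx": 0, "ry": 0, "rz": 0.117, "grip": 0},
{"x": -15, "y": -9, "z": -2, "rx": 0, "ry": 0, "rz": 0.117, "grip": 0},
{"x": -16, "y": -8, "z": -2, "rx": 0, "ry": 0, "rz": 0.117, "grip": 0},
{"x": -17, "y": -6, "z": -2, "rx": 0, "ry": 0, "rz": 0.117, "grip": 0},
{"x": -18, "y": -4, "z": -2, "rx": 0, "ry": 0, "rz": 0.117, "grip": 0},
{"x": -18, "y": -1, "z": -2, "rx": 0, "ry": 0, "rz": 0.117, "grip": 0},
{"x": -18, "y": 1, "z": -2, "rx": 0, "ry": 0, "r
[... 318 characters left out ...]
"y": 10, "z": -2, "rx": 0, "ry": 0, "rz": 0.117, "grip": 0},
{"x": -13, "y": 12, "z": -2, "rx": 0, "ry": 0, "rz": 0.117, "grip": 0},
{"x": -12, "y": 14, "z": -2, "rx": 0, "ry": 0, "rz": 0.117, "grip": 0},
{"x": -10, "y": 15, "z": -2, "rx": 0, "ry": 0, "rz": 0.117, "grip": 0},
{"x": -8, "y": 16, "z": -2, "rx": 0, "ry": 0, "rz": 0.117, "grip": 0},
{"x": -6, "y": 17, "z": -2, "rx": 0, "ry": 0, "rz": 0.117, "grip": 0},
{"x": -4, "y": 17, "z": -2, "rx": 0, "ry": 0, "rz": 0.117, "grip": 0},
{"x": -2, "y": 18, "z": -2, "rx": 0, "ry": 0, "rz": 0.117, "grip": 0},
{"x": 0, "y": 18, "z": -2, "rx": 0, "ry": 0, "rz": 0.117, "grip": 0},
{"x": 2, "y": 18, "z": -2, "rx": 0, "ry": 0, "rz": 0.117, "grip": 0},
```

>>> carry_out([
  {"x": -3, "y": -17, "z": -6, "rx": 0, "ry": 0, "rz": 0.117, "grip": 0},
  {"x": -5, "y": -17, "z": -6, "rx": 0, "ry": 0, "rz": 0.117, "grip": 0},
  {"x": -7, "y": -16, "z": -6, "rx": 0, "ry": 0, "rz": 0.117, "grip": 0},
  {"x": -9, "y": -15, "z": -6, "rx": 0, "ry": 0, "rz": 0.117, "grip": 0},
  {"x": -12, "y": -13, "z": -6, "rx": 0, "ry": 0, "rz": 0.117, "grip": 0},
  {"x": -14, "y": -11, "z": -6, "rx": 0, "ry": 0, "rz": 0.117, "grip": 0},
  {"x": -15, "y": -9, "z": -6, "rx": 0, "ry": 0, "rz": 0.117, "grip": 0},
  {"x": -16, "y": -8, "z": -6, "rx": 0, "ry": 0, "rz": 0.117, "grip": 0},
  {"x": -17, "y": -6, "z": -2, "rx": 0, "ry": 0, "rz": 0.117, "grip": 0},
  {"x": -18, "y": -4, "z": 0, "rx": 0, "ry": 0, "rz": 0.117, "grip": 0},
])

```text
t: 34.52
eef_pos: [0.5007, -0.0197, 0.2348]
tool_rot: [[-0.229, 0.973, -0.006], [0.973, 0.229, 0.001], [0.002, -0.005, -1.0]]
force: [0.5, -1.0, 0.5]
width: 0.0426
```

```bash
python3 -c "
from h import *
path(.57,-.30,.23,-2,16,-0.6)" | tail -30
```

```text
t 34.52 pos [ 0.5007 -0.0197  0.2348] F [ 0.5 -1.   0.5] w 0.0426
[[-0.229, 0.973, -0.006], [0.973, 0.229, 0.001], [0.002, -0.005, -1.0]] [-11.3  -5.1 103.8   0.   81.7 -24.5]
dyaw -105.243239837191 per row -0.11480256566406524
{"x": -18, "y": 0, "z": 0, "rx": 0, "ry": 0, "rz": 0.115, "grip": -0.6},
{"x": -18, "y": 2, "z": 0, "rx": 0, "ry": 0, "rz": 0.115, "grip": -0.6},
{"x": -18, "y": 4, "z": 0, "rx": 0, "ry": 0, "rz": 0.115, "grip": -0.6},
{"x": -17, "y": 6, "z": 0, "rx": 0, "ry": 0, "rz": 0.115, "grip": -0.6},
{"x": -16, "y": 8, "z": 0, "rx": 0, "ry": 0, "rz": 0.115, "grip": -0.6},
{"x": -15, "y": 10, "z": 0, "rx": 0, "ry": 0, "rz": 0.115, "grip": -0.6},
{"x": -14, "y": 12, "z": 0, "rx": 0, "ry": 0, "rz": 0.115, "grip": -0.6},
{"x": -12, "y": 13, "z": 0, "rx": 0, "ry": 0, "rz": 0.115, "grip": -0.6},
{"x": -11, "y": 14, "z": 0, "rx": 0, "ry": 0, "rz": 0.115, "grip": -0.6},
{"x": -9, "y": 16, "z": 0, "rx": 0, "ry": 0, "rz": 0.115, "grip": -0.6},
{"x": -7, "y": 17, "z": 0, "rx": 0, "ry": 0, "rz": 0.115, "grip": -0.6},
{"x": -5, "y": 17, "z": 0, "rx": 0, "ry": 0, "rz": 0.115, "grip": -0.6},
{"x": -3, "y": 18, "z": 0, "rx": 0, "ry": 0, "rz": 0.115, "grip": -0.6},
{"x": -1, "y": 18, "z": 0, "rx": 0, "ry": 0, "rz": 0.115, "grip": -0.6},
{"x": 1, "y": 18, "z": 0, "rx": 0, "ry": 0, "rz": 0.115, "grip": -0.6},
{"x": 3, "y": 18, "z": 0, "rx": 0, "ry": 0, "rz": 0.115, "grip": -0.6},
```

>>> carry_out([
  {"x": -18, "y": 0, "z": 0, "rx": 0, "ry": 0, "rz": 0.115, "grip": -0.6},
  {"x": -18, "y": 2, "z": 0, "rx": 0, "ry": 0, "rz": 0.115, "grip": -0.6},
  {"x": -18, "y": 4, "z": 0, "rx": 0, "ry": 0, "rz": 0.115, "grip": -0.6},
  {"x": -17, "y": 6, "z": 0, "rx": 0, "ry": 0, "rz": 0.115, "grip": -0.6},
  {"x": -16, "y": 8, "z": 0, "rx": 0, "ry": 0, "rz": 0.115, "grip": -0.6},
  {"x": -15, "y": 10, "z": 0, "rx": 0, "ry": 0, "rz": 0.115, "grip": -0.6},
  {"x": -14, "y": 12, "z": 0, "rx": 0, "ry": 0, "rz": 0.115, "grip": -0.6},
  {"x": -12, "y": 13, "z": 0, "rx": 0, "ry": 0, "rz": 0.115, "grip": -0.6},
  {"x": -11, "y": 14, "z": 0, "rx": 0, "ry": 0, "rz": 0.115, "grip": -0.6},
  {"x": -9, "y": 16, "z": 0, "rx": 0, "ry": 0, "rz": 0.115, "grip": -0.6},
])

```text
t: 35.35
eef_pos: [0.5369, -0.2052, 0.2282]
tool_rot: [[0.83, 0.558, -0.01], [0.558, -0.83, 0.003], [-0.006, -0.008, -1.0]]
force: [-0.2, 0.1, 0.6]
width: 0.0681
```

>>> carry_out([
  {"x": -7, "y": 17, "z": 0, "rx": 0, "ry": 0, "rz": 0.115, "grip": -0.6},
  {"x": -5, "y": 17, "z": 0, "rx": 0, "ry": 0, "rz": 0.115, "grip": -0.6},
  {"x": -3, "y": 18, "z": 0, "rx": 0, "ry": 0, "rz": 0.115, "grip": -0.6},
  {"x": -1, "y": 18, "z": 0, "rx": 0, "ry": 0, "rz": 0.115, "grip": -0.6},
  {"x": 1, "y": 18, "z": 0, "rx": 0, "ry": 0, "rz": 0.115, "grip": -0.6},
  {"x": 3, "y": 18, "z": 0, "rx": 0, "ry": 0, "rz": 0.115, "grip": -0.6},
])

```text
t: 35.85
eef_pos: [0.5552, -0.3169, 0.2222]
tool_rot: [[0.991, -0.134, -0.014], [-0.134, -0.991, 0.007], [-0.015, -0.005, -1.0]]
force: [0.3, 0.2, 0.6]
width: 0.0683
```

```bash
python3 plug.py w35.png .61 -.337 .034 .05 .61 -.337 -.012 -2
```

```text
px [318. 159.] 1048 (array([ 569.8, -322.5]), array([31. , 45.1]), 4.2) z [0.0377 0.0386 0.0395] mean [ 0.5701 -0.3223  0.0386]
t 35.9 pos [ 0.5549 -0.3204  0.2218] F [-2.5 -0.4 -0.3] w 0.0688
[[0.99, -0.144, -0.014], [-0.144, -0.99, 0.004], [-0.015, -0.002, -1.0]] [-36.9  15.2  83.5  -0.3  82.1  61.4]
shift tool mm [ 60.4   9.1 232.9] dist 240.8
rotvec tool [-0.003  0.015 -0.109]
```

View pics/w35.png

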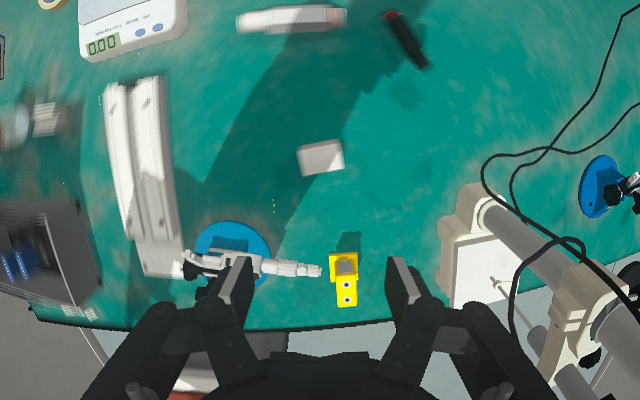

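>>> carry_out([
  {"x": 6, "y": 0, "z": 15, "rx": 0, "ry": 0.015, "rz": -0.11, "grip": -0.6},
  {"x": 7, "y": 2, "z": 25, "rx": 0, "ry": 0, "rz": -0.1, "grip": -0.6},
  {"x": 2, "y": 0, "z": 25, "rx": 0, "ry": 0, "rz": 0, "grip": -0.6},
  {"x": 0, "y": 0, "z": 20, "rx": 0, "ry": 0, "rz": 0, "grip": -0.6},
  {"x": 0, "y": 0, "z": 0, "rx": 0, "ry": 0, "rz": 0, "grip": -0.6},
])

```text
t: 36.32
eef_pos: [0.5702, -0.3266, 0.1324]
tool_rot: [[0.997, 0.073, 0.003], [0.073, -0.997, 0.001], [0.003, -0.001, -1.0]]
force: [-0.9, 0.6, 0.0]
width: 0.0685
```

```bash
python3 plug.py w36.png .57 -.322 .034 .05 .57 -.3225 -.012 4.2
```

```text
px [308. 197.] 1769 (array([ 570.9, -318.1]), array([30.9, 44.3]), 4.9) z [0.0399 0.0409 0.0418] mean [ 0.5719 -0.3183  0.0408]
t 36.37 pos [ 0.5707 -0.3269  0.1343] F [0.3 0.1 0.5] w 0.0683
[[0.997, 0.073, 0.004], [0.073, -0.997, 0.001], [0.004, -0.0, -1.0]] [-36.8  20.4  86.6   0.2  72.8  49. ]
shift tool mm [ -1.   -4.5 146.3] dist 146.4
rotvec tool [-0.    -0.004 -0.   ]
```

View pics/w36.png

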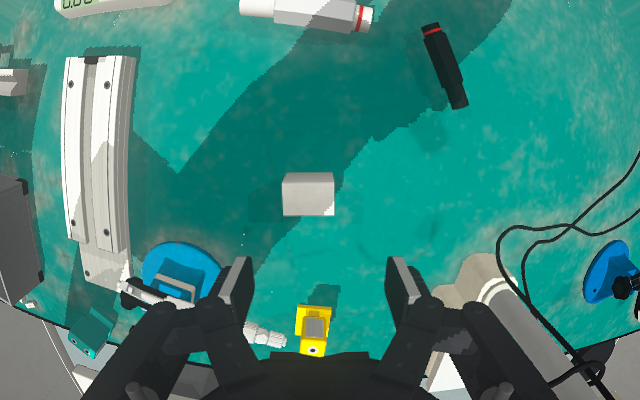

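```bash
python3 -c "
from h import *
d=np.load('/tmp/t34.png.npz')['d'];C=cloud('top',d)
P=C[d>0]; m=(P[:,0]>.38)&(P[:,0]<.56)&(P[:,1]<-.15)&(P[:,1]>-.42)&(P[:,2]>.03)
for y in np.arange(-.38,-.15,.03):
  q=P[m&(abs(P[:,1]-y)<.015)]
  if len(q): print(round(y,2),len(q),'x',q[:,0].min().round(3),q[:,0].max().round(3),'z',q[:,2].max().round(3))
"
```

```text
-0.35 55 x 0.382 0.432 z 0.07
-0.32 137 x 0.382 0.472 z 0.113
-0.29 54 x 0.463 0.484 z 0.119
-0.26 67 x 0.47 0.496 z 0.125
-0.23 135 x 0.463 0.503 z 0.131
-0.2 217 x 0.404 0.501 z 0.128
-0.17 333 x 0.404 0.507 z 0.13
```

>>> carry_out([
  {"x": 0, "y": -6, "z": 20, "rx": 0, "ry": 0, "rz": -0.012, "grip": -0.6},
  {"x": 0, "y": -3, "z": 25, "rx": 0, "ry": 0, "rz": 0, "grip": -0.6},
  {"x": 0, "y": 0, "z": 25, "rx": 0, "ry": 0, "rz": 0, "grip": -0.6},
  {"x": 0, "y": 0, "z": 20, "rx": 0, "ry": 0, "rz": 0, "grip": -0.6},
  {"x": 0, "y": 0, "z": 0, "rx": 0, "ry": 0, "rz": 0, "grip": -0.6},
])

```text
t: 36.78
eef_pos: [0.5753, -0.3207, 0.0507]
tool_rot: [[0.996, 0.087, 0.014], [0.087, -0.996, -0.007], [0.014, 0.008, -1.0]]
force: [-0.8, 0.9, -0.7]
width: 0.0685
```

```bash
python3 plug.py w37.png .57 -.322 .034 .05 .571 -.318 -.012 4.9
```

```text
px [312. 245.] 3394 (array([ 571.4, -318.7]), array([30.9, 45.3]), 4.2) z [0.0401 0.0412 0.0421] mean [ 0.573  -0.3187  0.0409]
t 36.83 pos [ 0.5764 -0.3214  0.053 ] F [ 0.8  0.4 -0.1] w 0.0681
[[0.996, 0.087, 0.016], [0.087, -0.996, -0.008], [0.015, 0.01, -1.0]] [-36.1  25.1  89.9   0.2  64.   48.9]
shift tool mm [-6.1 -4.5 64.8] dist 65.3
rotvec tool [ 0.01  -0.015  0.001]
```

View pics/w37.png

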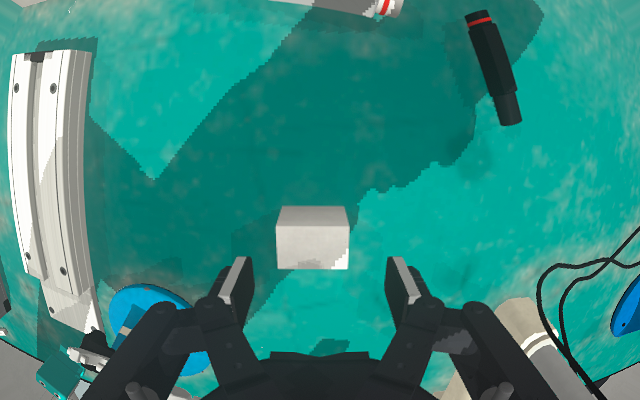

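>>> carry_out([
  {"x": -4, "y": -3, "z": 12, "rx": 0.01, "ry": -0.015, "rz": 0, "grip": -0.6},
  {"x": -2, "y": -1, "z": 15, "rx": 0, "ry": 0, "rz": 0, "grip": -0.6},
  {"x": 0, "y": 0, "z": 15, "rx": 0, "ry": 0, "rz": 0, "grip": -0.6},
  {"x": 0, "y": 0, "z": 0, "rx": 0, "ry": 0, "rz": 0, "grip": -0.6},
])

```text
t: 37.17
eef_pos: [0.575, -0.3214, 0.0177]
tool_rot: [[0.996, 0.087, 0.009], [0.087, -0.996, -0.006], [0.008, 0.007, -1.0]]
force: [-0.8, 1.0, -0.1]
width: 0.0682
```

```bash
python3 plug.py w38.png .57 -.322 .034 .05 .5715 -.3185 -.012 4.9
```

```text
px [310. 270.] 4541 (array([ 571.1, -318.6]), array([30.8, 45.5]), 4.9) z [0.0393 0.0406 0.0413] mean [ 0.5732 -0.3185  0.0403]
t 37.22 pos [ 0.5759 -0.3219  0.0194] F [ 0.6 -1.1 -0. ] w 0.0684
[[0.996, 0.087, 0.01], [0.087, -0.996, -0.007], [0.01, 0.008, -1.0]] [-36.   27.8  90.3  -0.   61.2  48.9]
shift tool mm [-4.4 -4.1 31.3] dist 31.9
rotvec tool [ 0.008 -0.01   0.002]
```

>>> carry_out([
  {"x": -3, "y": -4, "z": 10, "rx": 0.008, "ry": -0.01, "rz": 0, "grip": -0.6},
  {"x": -2, "y": -1, "z": 12, "rx": 0, "ry": 0, "rz": 0, "grip": -0.6},
  {"x": 0, "y": 0, "z": 7, "rx": 0, "ry": 0, "rz": 0, "grip": -0.6},
  {"x": 0, "y": 0, "z": 0, "rx": 0, "ry": 0, "rz": 0, "grip": -0.6},
])

```text
t: 37.55
eef_pos: [0.5724, -0.3187, -0.0087]
tool_rot: [[0.996, 0.087, 0.003], [0.087, -0.996, -0.003], [0.002, 0.003, -1.0]]
force: [0.1, 0.1, -0.4]
width: 0.0681
```

```bash
python3 -c "
from h import *
plan(.5715,-.3185,-.012,4.9); snap('wrist','w39.png')"
```

```text
t 37.55 pos [ 0.5724 -0.3187 -0.0087] F [ 0.1  0.1 -0.4] w 0.0681
[[0.996, 0.087, 0.003], [0.087, -0.996, -0.003], [0.002, 0.003, -1.0]] [-36.   29.9  90.8  -0.   59.1  49. ]
shift tool mm [-0.9 -0.3  3.3] dist 3.4
rotvec tool [ 0.003 -0.002  0.002]
```

View pics/w39.png

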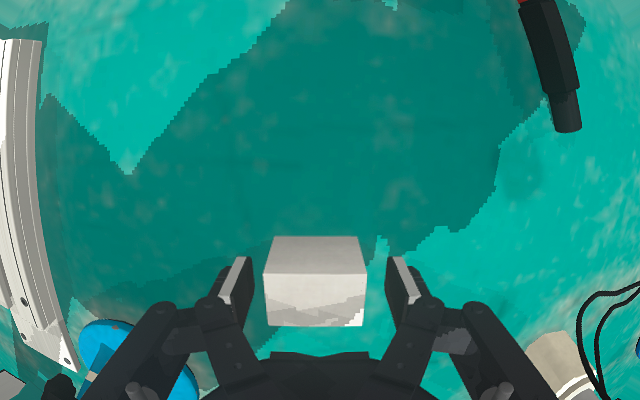

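>>> carry_out([
  {"x": 0, "y": 0, "z": 5, "rx": 0, "ry": 0, "rz": 0, "grip": -0.4},
  {"x": 0, "y": 0, "z": 0, "rx": 0, "ry": 0, "rz": 0, "grip": -0.2},
  {"x": 0, "y": 0, "z": 0, "rx": 0, "ry": 0, "rz": 0, "grip": 1},
  {"x": 0, "y": 0, "z": 0, "rx": 0, "ry": 0, "rz": 0, "grip": 1},
  {"x": 0, "y": 0, "z": 0, "rx": 0, "ry": 0, "rz": 0, "grip": 1},
], squeeze=100)

```text
t: 38.02
eef_pos: [0.5731, -0.3188, -0.0128]
tool_rot: [[0.996, 0.087, 0.003], [0.087, -0.996, -0.003], [0.003, 0.003, -1.0]]
force: [-0.3, 0.7, -1.1]
width: 0.044
```

>>> carry_out([
  {"x": 0, "y": 0, "z": -10, "rx": 0, "ry": 0, "rz": 0, "grip": 1},
  {"x": 0, "y": 0, "z": -20, "rx": 0, "ry": 0, "rz": 0, "grip": 1},
  {"x": 0, "y": 0, "z": -30, "rx": 0, "ry": 0, "rz": 0, "grip": 1},
  {"x": 0, "y": 0, "z": -35, "rx": 0, "ry": 0, "rz": 0, "grip": 1},
  {"x": 0, "y": 0, "z": -35, "rx": 0, "ry": 0, "rz": 0, "grip": 1},
  {"x": 0, "y": 0, "z": -35, "rx": 0, "ry": 0, "rz": 0, "grip": 1},
  {"x": 0, "y": 0, "z": -35, "rx": 0, "ry": 0, "rz": 0, "grip": 1},
])

```text
t: 38.6
eef_pos: [0.5631, -0.3121, 0.1805]
tool_rot: [[0.996, 0.087, -0.023], [0.087, -0.996, 0.015], [-0.021, -0.017, -1.0]]
force: [0.7, 0.2, -4.8]
width: 0.0434
```

```bash
python3 -c "
from h import *
path(.4885,.198,.19,83,20,1); snap('wrist','w40.png')"
```

```text
t 38.6 pos [ 0.5631 -0.3121  0.1805] F [ 0.7  0.2 -4.8] w 0.0434
[[0.996, 0.087, -0.023], [0.087, -0.996, 0.015], [-0.021, -0.017, -1.0]] [-36.   17.8  84.8  -0.   79.   49. ]
dyaw 78.00096392846956 per row 0.06806868201405622
{"x": -1, "y": -26, "z": 0, "rx": 0, "ry": 0, "rz": -0.068, "grip": 1},
{"x": 0, "y": -26, "z": 0, "rx": 0, "ry": 0, "rz": -0.068, "grip": 1},
{"x": 2, "y": -26, "z": 0, "rx": 0, "ry": 0, "rz": -0.068, "grip": 1},
{"x": 4, "y": -26, "z": 0, "rx": 0, "ry": 0, "rz": -0.068, "grip": 1},
{"x": 5, "y": -25, "z": 0, "rx": 0, "ry": 0, "rz": -0.068, "grip": 1},
{"x": 7, "y": -25, "z": 0, "rx": 0, "ry": 0, "rz": -0.068, "grip": 1},
{"x": 9, "y": -24, "z": 0, "rx": 0, "ry": 0, "rz": -0.068, "grip": 1},
{"x": 10, "y": -24, "z": 0, "rx": 0, "ry": 0, "rz": -0.068, "grip": 1},
{"x": 12, "y": -23, "z": 0, "rx": 0, "ry": 0, "rz": -0.068, "grip": 1},
{"x": 14, "y": -22, "z": 0, "rx": 0, "ry": 0, "rz": -0.068, "grip": 1},
{"x": 15, "y": -21, "z": 0, "rx": 0, "ry": 0, "rz": -0.068, "grip": 1},
{"x": 16, "y": -20, "z": 0, "rx": 0, "ry": 0, "rz": -0.068, "grip": 1},
{"x": 18, "y": -19, "z": 0, "rx": 0, "ry": 0, "rz": -0.068, "grip": 1},
{"x": 19, "y": -17, "z": 0, "rx": 0, "ry": 0, "rz": -0.068, "grip": 1},
{"x": 20, "y": -16, "z": 0, "rx": 0, "ry": 0, "rz": -0.068, "grip": 1},
{"x": 21, "y": -15, "z": 0, "rx": 0, "ry": 0, "rz": -0.068, "grip": 1},
{"x": 22, "y": -13, "z": 0, "rx": 0, "ry": 0, "rz": -0.068, "grip": 1},
{"x": 23, "y": -12, "z": 0, "rx": 0, "ry": 0, "rz": -0.068, "grip": 1},
{"x": 24, "y": -10, "z": 0, "rx": 0, "ry": 0, "rz": -0.068, "grip": 1},
{"x": 24, "y": -8, "z": 0, "rx": 0, "ry": 0, "rz": -0.068, "grip": 1},
```

View pics/w40.png

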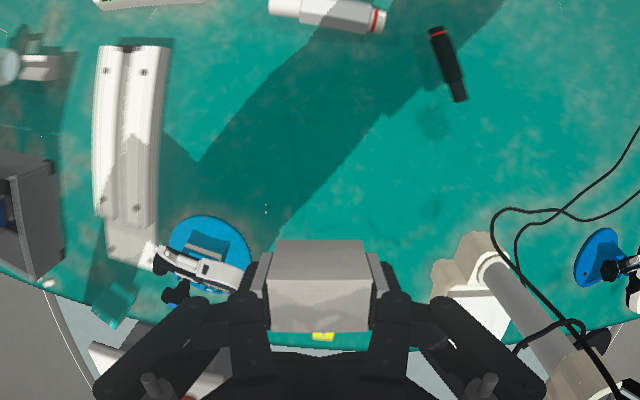

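>>> carry_out([
  {"x": -3, "y": -15, "z": -2, "rx": 0.015, "ry": 0.02, "rz": -0.068, "grip": 1},
  {"x": -3, "y": -24, "z": 0, "rx": 0, "ry": 0, "rz": -0.068, "grip": 1},
  {"x": -2, "y": -26, "z": 0, "rx": 0, "ry": 0, "rz": -0.068, "grip": 1},
  {"x": 0, "y": -26, "z": 0, "rx": 0, "ry": 0, "rz": -0.068, "grip": 1},
  {"x": 3, "y": -26, "z": 0, "rx": 0, "ry": 0, "rz": -0.068, "grip": 1},
  {"x": 5, "y": -26, "z": 0, "rx": 0, "ry": 0, "rz": -0.068, "grip": 1},
  {"x": 7, "y": -25, "z": 0, "rx": 0, "ry": 0, "rz": -0.068, "grip": 1},
  {"x": 9, "y": -25, "z": 0, "rx": 0, "ry": 0, "rz": -0.068, "grip": 1},
  {"x": 11, "y": -24, "z": 0, "rx": 0, "ry": 0, "rz": -0.068, "grip": 1},
  {"x": 13, "y": -23, "z": 0, "rx": 0, "ry": 0, "rz": -0.068, "grip": 1},
])

```text
t: 39.48
eef_pos: [0.5014, -0.0716, 0.2025]
tool_rot: [[0.704, 0.71, 0.018], [0.71, -0.705, 0.015], [0.023, 0.002, -1.0]]
force: [0.4, 0.3, -4.0]
width: 0.0439
```

```bash
python3 -c "
from h import *
path(.4897,.1983,.18,83,11,1)"
```

```text
t 39.48 pos [ 0.5014 -0.0716  0.2025] F [ 0.4  0.3 -4. ] w 0.0439
[[0.704, 0.71, 0.018], [0.71, -0.705, 0.015], [0.023, 0.002, -1.0]] [-17.8  -4.1 106.3   1.1  77.1  26.7]
dyaw 37.78936316105862 per row 0.05995898267202955
{"x": 17, "y": -18, "z": 2, "rx": 0, "ry": 0, "rz": -0.060, "grip": 1},
{"x": 18, "y": -17, "z": 2, "rx": 0, "ry": 0, "rz": -0.060, "grip": 1},
{"x": 19, "y": -16, "z": 2, "rx": 0, "ry": 0, "rz": -0.060, "grip": 1},
{"x": 20, "y": -15, "z": 2, "rx": 0, "ry": 0, "rz": -0.060, "grip": 1},
{"x": 20, "y": -14, "z": 2, "rx": 0, "ry": 0, "rz": -0.060, "grip": 1},
{"x": 21, "y": -12, "z": 2, "rx": 0, "ry": 0, "rz": -0.060, "grip": 1},
{"x": 22, "y": -11, "z": 2, "rx": 0, "ry": 0, "rz": -0.060, "grip": 1},
{"x": 23, "y": -10, "z": 2, "rx": 0, "ry": 0, "rz": -0.060, "grip": 1},
{"x": 23, "y": -8, "z": 2, "rx": 0, "ry": 0, "rz": -0.060, "grip": 1},
{"x": 24, "y": -7, "z": 2, "rx": 0, "ry": 0, "rz": -0.060, "grip": 1},
{"x": 24, "y": -5, "z": 2, "rx": 0, "ry": 0, "rz": -0.060, "grip": 1},
```

>>> carry_out([
  {"x": 16, "y": -19, "z": 0, "rx": 0, "ry": -0.02, "rz": -0.06, "grip": 1},
  {"x": 17, "y": -18, "z": 0, "rx": 0, "ry": 0, "rz": -0.06, "grip": 1},
  {"x": 18, "y": -17, "z": 0, "rx": 0, "ry": 0, "rz": -0.06, "grip": 1},
  {"x": 19, "y": -16, "z": 0, "rx": 0, "ry": 0, "rz": -0.06, "grip": 1},
  {"x": 20, "y": -15, "z": 0, "rx": 0, "ry": 0, "rz": -0.06, "grip": 1},
  {"x": 21, "y": -13, "z": 0, "rx": 0, "ry": 0, "rz": -0.06, "grip": 1},
  {"x": 22, "y": -11, "z": 2, "rx": 0, "ry": 0, "rz": -0.06, "grip": 1},
  {"x": 22, "y": -9, "z": 2, "rx": 0, "ry": 0, "rz": -0.06, "grip": 1},
  {"x": 22, "y": -7, "z": 2, "rx": 0, "ry": 0, "rz": -0.06, "grip": 1},
  {"x": 15, "y": -5, "z": 2, "rx": 0, "ry": 0, "rz": -0.06, "grip": 1},
])

```text
t: 40.32
eef_pos: [0.474, 0.1767, 0.1941]
tool_rot: [[0.149, 0.989, 0.004], [0.989, -0.149, -0.0], [0.0, 0.004, -1.0]]
force: [0.5, 0.0, -3.0]
width: 0.0438
```

```bash
python3 -c "
from h import *
plan(.4897,.1983,.0,83); snap('wrist','w41.png')"
```

```text
t 40.32 pos [0.474  0.1767 0.1941] F [ 0.5  0.  -3. ] w 0.0438
[[0.149, 0.989, 0.004], [0.989, -0.149, -0.0], [0.0, 0.004, -1.0]] [ 1.160e+01 -3.200e+00  1.064e+02 -1.000e-01  7.660e+01  2.020e+01]
shift tool mm [ 23.6  11.4 194.1] dist 195.9
rotvec tool [ 0.004 -0.    -0.028]
```

View pics/w41.png

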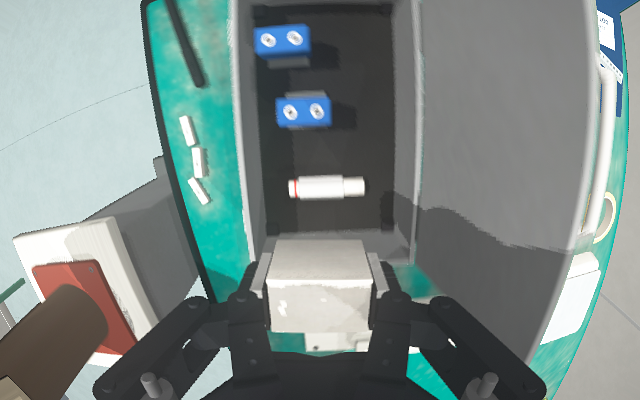

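```bash
cat > gap.py <<'E'
from h import *
import sys
p,d=snap('wrist',sys.argv[1]); C=cloud('wrist',d); c=np.array([.494,.233]); ps=np.radians(-7.1); ax=np.array([np.cos(ps),np.sin(ps)]); ay=np.array([-ax[1],ax[0]])
X=(C[...,:2]-c)@ax; Y=(C[...,:2]-c)@ay; Z=C[...,2]
ok=(d>0)&(abs(X)<.07)
pl=ok&(Y>-.11)&(Y<-.04)&(Z>.015)&(Z<.04)&(p.min(2)>90); print('plug Y',np.percentile(Y[pl],[1,99]).round(4),'X',np.percentile(X[pl],[1,99]).round(4),pl.sum())
b=(p[...,2]>p[...,0].astype(int)+50)&(p[...,2].astype(int)>p[...,1]+25)&ok&(Z>.05)&(Z<.08)
n,L,S,ce=cv2.connectedComponentsWithStats(b.astype(np.uint8))
for i in range(1,n):
    if S[i,4]>150: m=L==i; print('stop',ce[i].round(),'X',np.percentile(X[m],[1,99]).round(4),'Y',np.percentile(Y[m],[1,99]).round(4),'Z',np.median(Z[m]).round(4))
for a in (-.07,.07): pass
s=bot.sense(); print('tool case xy',((s['eef_pos'][:2]-c)@ax).round(4),((s['eef_pos'][:2]-c)@ay).round(4))
E
python3 gap.py w42.png
```

```text
plug Y [-0.0883 -0.0641] X [-0.0451  0.0375] 1406
stop [286.  44.] X [-0.0642 -0.0157] Y [0.0669 0.0921] Z 0.0696
stop [307. 116.] X [-0.0474  0.0008] Y [-0.0013  0.0236] Z 0.0699
tool case xy -0.0135 -0.0581
```

>>> carry_out([
  {"x": 14, "y": 8, "z": 10, "rx": 0, "ry": 0, "rz": -0.028, "grip": 1},
  {"x": 8, "y": 4, "z": 20, "rx": 0, "ry": 0, "rz": 0, "grip": 1},
  {"x": 0, "y": 0, "z": 25, "rx": 0, "ry": 0, "rz": 0, "grip": 1},
  {"x": 0, "y": 0, "z": 15, "rx": 0, "ry": 0, "rz": 0, "grip": 1},
  {"x": 0, "y": 0, "z": 0, "rx": 0, "ry": 0, "rz": 0, "grip": 1},
])

```text
t: 40.83
eef_pos: [0.4903, 0.1961, 0.1234]
tool_rot: [[0.123, 0.992, 0.009], [0.992, -0.123, -0.002], [-0.001, 0.009, -1.0]]
force: [-2.4, -0.6, -4.9]
width: 0.0434
```

```bash
python3 gap.py w43.png; python3 -c "
from h import *
plan(.4895,.1968,-.007,82.9)"
```

```text
plug Y [-0.0778 -0.0621] X [-0.0447  0.0369] 1617
stop [260.  52.] X [-0.0647 -0.0159] Y [0.0688 0.0946] Z 0.0709
stop [285. 146.] X [-0.0474  0.0012] Y [0.0008 0.0264] Z 0.071
tool case xy 0.0013 -0.0371
t 40.88 pos [0.4907 0.1961 0.1246] F [-1.5 -0.4 -4.2] w 0.0436
[[0.123, 0.992, 0.009], [0.992, -0.123, -0.002], [-0.001, 0.009, -1.0]] [ 13.4   3.8 107.2  -0.2  68.5  20.5]
shift tool mm [  0.7  -2.5 131.6] dist 131.6
rotvec tool [0.009 0.001 0.   ]
```

View pics/w43.png

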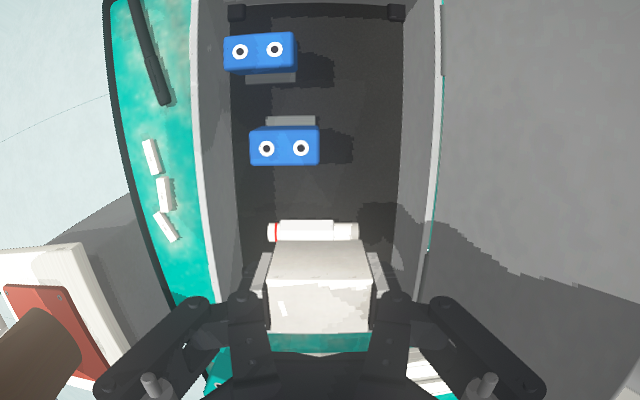

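>>> carry_out([
  {"x": 1, "y": 0, "z": 20, "rx": 0.008, "ry": 0, "rz": 0, "grip": 1},
  {"x": 1, "y": 0, "z": 20, "rx": 0, "ry": 0, "rz": 0, "grip": 1},
  {"x": 0, "y": 0, "z": 20, "rx": 0, "ry": 0, "rz": 0, "grip": 1},
  {"x": 0, "y": 0, "z": 15, "rx": 0, "ry": 0, "rz": 0, "grip": 1},
  {"x": 0, "y": 0, "z": 0, "rx": 0, "ry": 0, "rz": 0, "grip": 1},
])

```text
t: 41.3
eef_pos: [0.4974, 0.1961, 0.0555]
tool_rot: [[0.129, 0.992, 0.013], [0.992, -0.129, 0.0], [0.002, 0.013, -1.0]]
force: [-1.6, 0.1, -3.5]
width: 0.0435
```

```bash
python3 gap.py w44.png; python3 -c "
from h import *
plan(.4895,.1985,-.007,82.9)"
```

```text
plug Y [-0.0685 -0.0646] X [-0.0456 -0.0357] 47
stop [223.  37.] X [-0.0639 -0.0153] Y [0.0692 0.0945] Z 0.0712
stop [258. 166.] X [-0.0468  0.0016] Y [0.0013 0.0267] Z 0.0713
tool case xy 0.0089 -0.0358
t 41.35 pos [0.4984 0.1964 0.057 ] F [ 0.  -0.5 -2.8] w 0.0435
[[0.129, 0.992, 0.014], [0.992, -0.129, 0.001], [0.003, 0.014, -1.0]] [ 13.2   9.6 108.9  -0.2  60.6  20.7]
shift tool mm [  0.8 -10.   63.9] dist 64.7
rotvec tool [ 0.014 -0.003 -0.006]
```

View pics/w44.png

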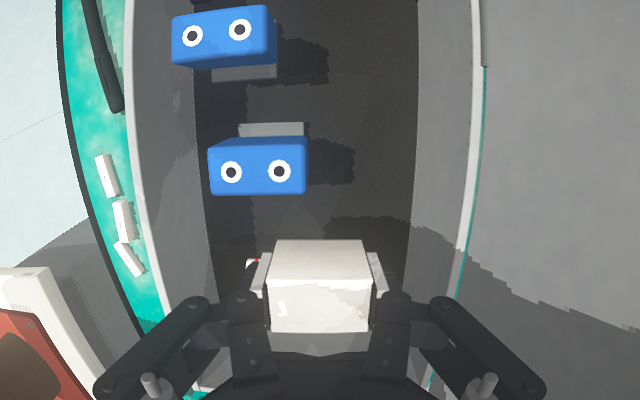

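>>> carry_out([
  {"x": 0, "y": -7, "z": 12, "rx": 0.013, "ry": 0, "rz": -0.006, "grip": 1},
  {"x": 0, "y": -4, "z": 15, "rx": 0, "ry": 0, "rz": 0, "grip": 1},
  {"x": 0, "y": 0, "z": 15, "rx": 0, "ry": 0, "rz": 0, "grip": 1},
  {"x": 0, "y": 0, "z": 10, "rx": 0, "ry": 0, "rz": 0, "grip": 1},
  {"x": 0, "y": 0, "z": 0, "rx": 0, "ry": 0, "rz": 0, "grip": 1},
])

```text
t: 41.77
eef_pos: [0.4934, 0.1986, 0.0108]
tool_rot: [[0.124, 0.992, 0.013], [0.992, -0.124, 0.006], [0.007, 0.012, -1.0]]
force: [-1.9, -0.3, -3.7]
width: 0.0441
```

```bash
python3 gap.py w45.png; python3 -c "
from h import *
plan(.4895,.1985,-.007,82.9)"
```

```text
t 41.82 pos [0.494  0.1988 0.0117] F [-0.1  1.3 -4.4] w 0.0441
[[0.124, 0.992, 0.014], [0.992, -0.124, 0.006], [0.008, 0.013, -1.0]] [ 13.3  13.4 110.4   0.2  55.4  20.3]
shift tool mm [-1.  -4.6 18.6] dist 19.2
rotvec tool [ 0.013 -0.008 -0.   ]Traceback (most recent call last):
  File "gap.py", line 6, in <module>
    pl=ok&(Y>-.11)&(Y<-.04)&(Z>.015)&(Z<.04)&(p.min(2)>90); print('plug Y',np.percentile(Y[pl],[1,99]).round(4),'X',np.percentile(X[pl],[1,99]).round(4),pl.sum())
                                                                           ~~~~~~~~~~~~~^^^^^^^^^^^^^^
    return _quantile_unchecked(
        a, q, axis, out, overwrite_input, method, keepdims, weights)
    return _ureduce(a,
                    func=_quantile_ureduce_func,
    ...<5 lines>...
                    overwrite_input=overwrite_input,
                    method=method)
    r = func(a, **kwargs)
    result = _quantile(arr,
                       quantiles=q,
    ...<2 lines>...
                       out=out,
                       weights=wgt)
    slices_having_nans = np.isnan(arr[-1, ...])
                                  ~~~^^^^^^^^^
IndexError: index -1 is out of bounds for axis 0 with size 0
```

View pics/w45.png

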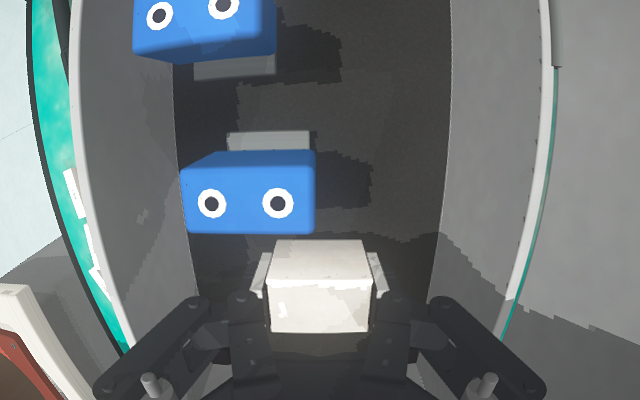

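>>> carry_out([
  {"x": -1, "y": -3, "z": 8, "rx": 0.013, "ry": -0.008, "rz": 0, "grip": 1},
  {"x": 0, "y": 0, "z": 7, "rx": 0, "ry": 0, "rz": 0, "grip": 1},
  {"x": 0, "y": 0, "z": 3, "rx": 0, "ry": 0, "rz": 0, "grip": 1},
  {"x": 0, "y": 0, "z": 1, "rx": 0, "ry": 0, "rz": 0, "grip": 1},
])

```text
t: 42.15
eef_pos: [0.4937, 0.1989, -0.0056]
tool_rot: [[0.124, 0.992, 0.003], [0.992, -0.124, 0.0], [0.001, 0.003, -1.0]]
force: [-1.1, 0.4, -3.8]
width: 0.0438
```

```bash
python3 -c "
from h import *
plan(.4895,.1985,-.007,82.9)"
```

```text
t 42.15 pos [ 0.4937  0.1989 -0.0056] F [-1.1  0.4 -3.8] w 0.0438
[[0.124, 0.992, 0.003], [0.992, -0.124, 0.0], [0.001, 0.003, -1.0]] [ 13.5  15.5 110.   -0.   54.2  20.6]
shift tool mm [-0.9 -4.1  1.4] dist 4.4
rotvec tool [ 0.003 -0.001 -0.   ]
```

>>> carry_out([
  {"x": 0, "y": 0, "z": 2, "rx": 0, "ry": 0, "rz": 0, "grip": 1},
  {"x": 0, "y": 0, "z": 0, "rx": 0, "ry": 0, "rz": 0, "grip": -0.3},
  {"x": 0, "y": 0, "z": 0, "rx": 0, "ry": 0, "rz": 0, "grip": -0.3},
  {"x": 0, "y": 0, "z": 0, "rx": 0, "ry": 0, "rz": 0, "grip": -0.3},
  {"x": 0, "y": 0, "z": -15, "rx": 0, "ry": 0, "rz": 0, "grip": -0.3},
  {"x": 0, "y": 0, "z": -30, "rx": 0, "ry": 0, "rz": 0, "grip": -0.3},
  {"x": 0, "y": 0, "z": -40, "rx": 0, "ry": 0, "rz": 0, "grip": -0.3},
  {"x": 0, "y": 0, "z": -40, "rx": 0, "ry": 0, "rz": 0, "grip": -0.3},
  {"x": 0, "y": 0, "z": -40, "rx": 0, "ry": 0, "rz": 0, "grip": -0.3},
  {"x": 0, "y": 0, "z": -40, "rx": 0, "ry": 0, "rz": 0, "grip": -0.3},
], squeeze=40)

```text
t: 42.98
eef_pos: [0.4888, 0.1976, 0.199]
tool_rot: [[0.124, 0.992, -0.008], [0.992, -0.124, -0.002], [-0.003, -0.008, -1.0]]
force: [2.0, 1.3, -0.3]
width: 0.0553
```

```bash
python3 - <<'E'
from h import *
st();snap('wrist','w46.png'); 
p,d=snap('scene','s46.png'); cv2.imwrite('pics/s46c.png',cv2.resize(p[140:340,180:380,::-1],None,fx=3,fy=3,interpolation=cv2.INTER_CUBIC))
E
python3 lidfit.py
```

```text
t 42.98 pos [0.4888 0.1976 0.199 ] F [ 2.   1.3 -0.3] w 0.0553
[[0.124, 0.992, -0.008], [0.992, -0.124, -0.002], [-0.003, -0.008, -1.0]] [ 13.5   0.2 102.5  -0.   77.8  20.6]
-0.6201991555390481
[ 0.17480361 -0.0057586   0.52817367] 3380 0.001207790882293564 lean deg 9.915327202988731 u at z=.085 minus H -0.0028519187288532644
```

View pics/w46.png

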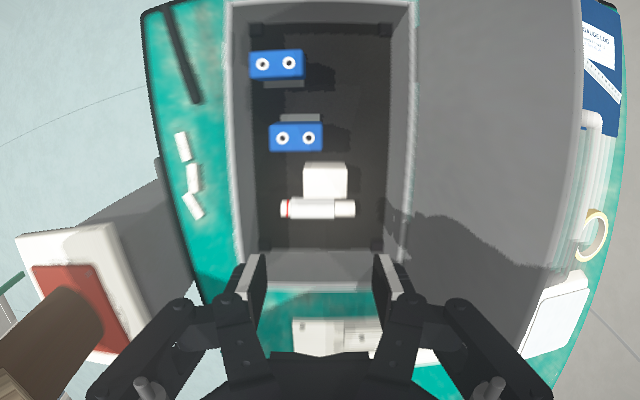

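View pics/s46c.png

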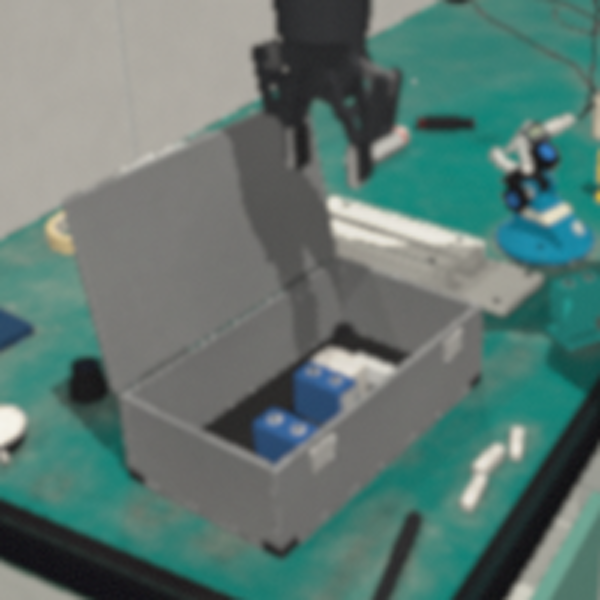

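>>> carry_out([
  {"x": 2, "y": 0, "z": -30, "rx": 0, "ry": 0, "rz": 0, "grip": 0.4},
  {"x": 2, "y": 0, "z": -35, "rx": 0, "ry": 0, "rz": 0, "grip": 0.4},
  {"x": 5, "y": 10, "z": -30, "rx": 0, "ry": 0, "rz": 0, "grip": 0.4},
  {"x": 5, "y": 30, "z": -10, "rx": 0, "ry": 0, "rz": 0, "grip": 0.4},
  {"x": 5, "y": 38, "z": 0, "rx": 0, "ry": 0, "rz": 0, "grip": 0.4},
  {"x": 5, "y": 38, "z": 0, "rx": 0, "ry": 0, "rz": 0, "grip": 0.4},
  {"x": 5, "y": 30, "z": 0, "rx": 0, "ry": 0, "rz": 0, "grip": 0.4},
  {"x": 5, "y": 8, "z": 0, "rx": 0, "ry": 0, "rz": 0, "grip": 0.4},
  {"x": 0, "y": 0, "z": 0, "rx": 0, "ry": 0, "rz": 0, "grip": 0.4},
])

```text
t: 43.88
eef_pos: [0.652, 0.2133, 0.3003]
tool_rot: [[0.123, 0.992, -0.008], [0.992, -0.123, -0.002], [-0.003, -0.008, -1.0]]
force: [0.2, -0.3, -0.6]
width: 0.0253
```

```bash
cat > bar2.py <<'E'
from h import *
import sys
p,d=snap('wrist',sys.argv[1]); C=cloud('wrist',d); P=C[d>0]
m=(P[:,0]>.6)&(P[:,0]<.72)&(P[:,1]>.12)&(P[:,1]<.33)&(P[:,2]>.20)&(P[:,2]<.24)
for o in finder.place_of('wrist','lid_bar'): r,c=o['location']; print('bar',r,c,o['confidence'],at_z('wrist',c,r,.226).round(4))
q=P[m]; print(len(q), rect(q) if len(q)>20 else None, np.percentile(q[:,2],[10,50,90]).round(4) if len(q) else None)
plan(.650,.2163,.193,82.6)
E
python3 bar2.py w47.png
```

```text
bar 199.2 321.1 0.69 [0.6521 0.2184 0.226 ]
2465 (array([632.7, 243.5]), array([164.1,  50.7]), 83.4) [0.2269 0.2292 0.2331]
t 43.98 pos [0.65   0.2129 0.3002] F [-0.  -0.6 -0. ] w 0.0256
[[0.122, 0.992, -0.01], [0.992, -0.122, -0.003], [-0.004, -0.01, -1.0]] [11.6 19.1 70.4 -0.  91.1 18.6]
shift tool mm [  3.8   0.6 107.2] dist 107.2
rotvec tool [-0.01   0.004  0.006]
```

View pics/w47.png

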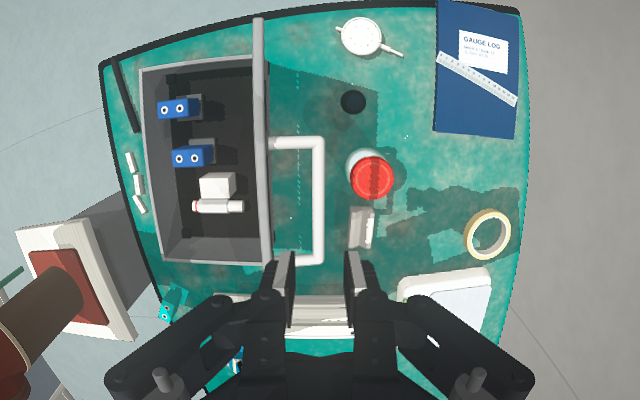

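>>> carry_out([
  {"x": 2, "y": 1, "z": 25, "rx": -0.01, "ry": 0, "rz": 0, "grip": 0.3},
  {"x": 0, "y": 0, "z": 30, "rx": 0, "ry": 0, "rz": 0, "grip": 0.3},
  {"x": 0, "y": 0, "z": 20, "rx": 0, "ry": 0, "rz": 0, "grip": 0.3},
  {"x": 0, "y": 0, "z": 0, "rx": 0, "ry": 0, "rz": 0, "grip": 0.3},
])

```text
t: 44.32
eef_pos: [0.6477, 0.2148, 0.2243]
tool_rot: [[0.121, 0.993, 0.002], [0.993, -0.121, -0.004], [-0.003, 0.003, -1.0]]
force: [-0.8, 1.0, -1.6]
width: 0.0298
```

```bash
python3 bar2.py w48.png
```

```text
bar 244.9 323.0 0.68 [0.6502 0.2169 0.226 ]
5673 (array([634.1, 246.2]), array([163.9,  50.4]), 83.1) [0.2172 0.2317 0.2361]
t 44.42 pos [0.6497 0.2152 0.2289] F [ 0.2 -0.5  0.9] w 0.0296
[[0.121, 0.993, 0.008], [0.993, -0.121, -0.003], [-0.002, 0.008, -1.0]] [11.9 19.9 76.9 -0.2 82.8 18.8]
shift tool mm [ 1.2 -0.1 35.9] dist 35.9
rotvec tool [0.008 0.002 0.008]
```

View pics/w48.png

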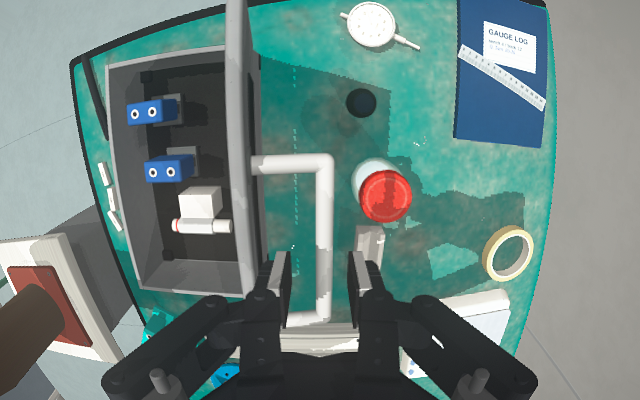

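>>> carry_out([
  {"x": 0, "y": 0, "z": 15, "rx": 0.008, "ry": 0, "rz": 0, "grip": 0.3},
  {"x": 0, "y": 0, "z": 15, "rx": 0, "ry": 0, "rz": 0, "grip": 0.3},
  {"x": 0, "y": 0, "z": 6, "rx": 0, "ry": 0, "rz": 0, "grip": 0.3},
  {"x": 0, "y": 0, "z": 0, "rx": 0, "ry": 0, "rz": 0, "grip": 1},
  {"x": 0, "y": 0, "z": 0, "rx": 0, "ry": 0, "rz": 0, "grip": 1},
  {"x": 0, "y": 0, "z": 0, "rx": 0, "ry": 0, "rz": 0, "grip": 1},
  {"x": 0, "y": 0, "z": 0, "rx": 0, "ry": 0, "rz": 0, "grip": 1},
], squeeze=35)

```text
t: 45.0
eef_pos: [0.6508, 0.2164, 0.1998]
tool_rot: [[0.12, 0.993, 0.007], [0.993, -0.12, 0.001], [0.002, 0.006, -1.0]]
force: [-0.0, 0.1, -4.9]
width: 0.0084
```

```bash
cat >> h.py <<'E'
E
python3 - <<'E'
from h import *
st(); lidphi()
E
```

```text
t 45.0 pos [0.6508 0.2164 0.1998] F [-0.   0.1 -4.9] w 0.0084
[[0.12, 0.993, 0.007], [0.993, -0.12, 0.001], [0.002, 0.006, -1.0]] [11.8 21.  78.6 -0.  80.  18.7]
phi 115.3 r 171.6 F [-0.   0.1 -4.9] w 0.0084 t 45.0 [[0.12, 0.993, 0.007], [0.993, -0.12, 0.001], [0.002, 0.006, -1.0]]
```

>>> carry_out([
  {"x": 0, "y": 0, "z": 0, "rx": 0, "ry": 0, "rz": 0, "grip": 0.4},
  {"x": 0, "y": 0, "z": 0, "rx": 0, "ry": 0, "rz": 0, "grip": 0.4},
  {"x": 0, "y": 0, "z": 7, "rx": 0, "ry": 0, "rz": 0, "grip": 0.4},
  {"x": 0, "y": 0, "z": 7, "rx": 0, "ry": 0, "rz": 0, "grip": 0.4},
  {"x": 0, "y": 0, "z": 0, "rx": 0, "ry": 0, "rz": 0, "grip": 0.4},
  {"x": 0, "y": 0, "z": 0, "rx": 0, "ry": 0, "rz": 0, "grip": 1},
  {"x": 0, "y": 0, "z": 0, "rx": 0, "ry": 0, "rz": 0, "grip": 1},
  {"x": 0, "y": 0, "z": 0, "rx": 0, "ry": 0, "rz": 0, "grip": 1},
], squeeze=35)

```text
t: 45.67
eef_pos: [0.6511, 0.217, 0.1882]
tool_rot: [[0.12, 0.993, 0.008], [0.993, -0.12, 0.002], [0.003, 0.008, -1.0]]
force: [3.1, 0.5, 0.7]
width: 0.0084
```

```bash
python3 - <<'E'
from h import *
s=st()
# redefine: bar at lid 1.75 -> phi=117.8
P=s['eef_pos']; RB=159.4; ph=117.8
def pos(f): return -RB*np.cos(np.radians(f)),RB*np.sin(np.radians(f))
a=pos(ph); n=25; prev=a
for k in range(1,n+1):
    b=pos(ph+(17.5-ph)*k/n); print(k,'y %.1f z %.1f'%(b[0]-prev[0],-(b[1]-prev[1])),'abs u %.1f z %.1f'%(b[0]-a[0],b[1]-a[1])); prev=b
E
```

```text
t 45.67 pos [0.6511 0.217  0.1882] F [3.1 0.5 0.7] w 0.0084
[[0.12, 0.993, 0.008], [0.993, -0.12, 0.002], [0.003, 0.008, -1.0]] [11.8 21.5 79.3  0.  78.8 18.7]
1 y -10.0 z -4.9 abs u -10.0 z 4.9
2 y -10.4 z -4.1 abs u -20.4 z 9.0
3 y -10.6 z -3.4 abs u -31.0 z 12.4
4 y -10.8 z -2.7 abs u -41.9 z 15.1
5 y -11.0 z -1.9 abs u -52.9 z 16.9
6 y -11.1 z -1.1 abs u -64.0 z 18.1
7 y -11.2 z -0.3 abs u -75.1 z 18.4
8 y -11.2 z 0.4 abs u -86.3 z 17.9
9 y -11.1 z 1.2 abs u -97.4 z 16.7
10 y -11.0 z 2.0 abs u -108.4 z 14.7
11 y -10.8 z 2.8 abs u -119.2 z 12.0
12 y -10.6 z 3.5 abs u -129.8 z 8.5
13 y -10.3 z 4.2 abs u -140.1 z 4.2
14 y -10.0 z 5.0 abs u -150.1 z -0.7
15 y -9.6 z 5.6 abs u -159.7 z -6.4
16 y -9.2 z 6.3 abs u -168.9 z -12.7
17 y -8.7 z 6.9 abs u -177.7 z -19.6
18 y -8.2 z 7.5 abs u -185.9 z -27.1
19 y -7.7 z 8.1 abs u -193.6 z -35.2
20 y -7.1 z 8.6 abs u -200.7 z -43.8
21 y -6.5 z 9.1 abs u -207.2 z -52.9
22 y -5.8 z 9.5 abs u -213.0 z -62.4
23 y -5.2 z 9.9 abs u -218.2 z -72.3
24 y -4.5 z 10.2 abs u -222.6 z -82.6
25 y -3.7 z 10.5 abs u -226.4 z -93.1
```

>>> carry_out([
  {"x": 0, "y": -7, "z": -4, "rx": 0, "ry": 0, "rz": 0, "grip": 1},
  {"x": 0, "y": -10, "z": -4.5, "rx": 0, "ry": 0, "rz": 0, "grip": 1},
  {"x": 0, "y": -10.5, "z": -4, "rx": 0, "ry": 0, "rz": 0, "grip": 1},
  {"x": 0, "y": -10.5, "z": -3, "rx": 0, "ry": 0, "rz": 0, "grip": 1},
  {"x": 0, "y": -11, "z": -2, "rx": 0, "ry": 0, "rz": 0, "grip": 1},
])

```text
t: 46.08
eef_pos: [0.6023, 0.2231, 0.2058]
tool_rot: [[0.121, 0.993, 0.014], [0.993, -0.121, 0.003], [0.005, 0.014, -1.0]]
force: [3.2, 1.2, -2.5]
width: 0.0087
```

```bash
cat > cl.py <<'E'
from h import *
import sys
s=st(); A0=np.array([.6511,.217,.1882]); ax=np.array([.992,-.123]); RB=159.4
du=(s['eef_pos'][:2]-A0[:2])@ax*1000; dz=(s['eef_pos'][2]-A0[2])*1000
u=-RB*np.cos(np.radians(117.8))+du; z=RB*np.sin(np.radians(117.8))+dz
ph=np.degrees(np.arctan2(z,-u)); print('phi %.1f r %.1f du %.1f dz %.1f lid %.1f deg'%(ph,np.hypot(u,z),du,dz,ph-17.5), 'lateral', ((s['eef_pos'][:2]-A0[:2])@np.array([.123,.992])*1000).round(1))
n=int(sys.argv[1]); r0=np.hypot(u,z)
for k in range(1,n+1):
    f=ph-4*k; f0=ph-4*(k-1); print('y %.1f z %.1f'%(-RB*(np.cos(np.radians(f))-np.cos(np.radians(f0))),-RB*(np.sin(np.radians(f))-np.sin(np.radians(f0)))))
E
python3 cl.py 9
```

```text
t 46.08 pos [0.6023 0.2231 0.2058] F [ 3.2  1.2 -2.5] w 0.0087
[[0.121, 0.993, 0.014], [0.993, -0.121, 0.003], [0.005, 0.014, -1.0]] [13.3 14.5 86.  -0.  78.6 20.3]
phi 99.0 r 160.6 du -49.1 dz 17.6 lid 81.5 deg lateral 0.1
y -11.0 z -1.4
y -11.1 z -0.6
y -11.1 z 0.2
y -11.1 z 1.0
y -11.0 z 1.7
y -10.8 z 2.5
y -10.6 z 3.2
y -10.4 z 4.0
y -10.1 z 4.7
```

>>> carry_out([
  {"x": 0, "y": -11, "z": -1, "rx": 0.01, "ry": 0, "rz": 0, "grip": 1},
  {"x": 0, "y": -11, "z": -0.5, "rx": 0, "ry": 0, "rz": 0, "grip": 1},
  {"x": 0, "y": -11, "z": 0.5, "rx": 0, "ry": 0, "rz": 0, "grip": 1},
  {"x": 0, "y": -11, "z": 1, "rx": 0, "ry": 0, "rz": 0, "grip": 1},
  {"x": 0, "y": -11, "z": 2, "rx": 0, "ry": 0, "rz": 0, "grip": 1},
  {"x": 0, "y": -11, "z": 2.5, "rx": 0, "ry": 0, "rz": 0, "grip": 1},
  {"x": 0, "y": -10.5, "z": 3.5, "rx": 0, "ry": 0, "rz": 0, "grip": 1},
])

```text
t: 46.67
eef_pos: [0.5217, 0.2332, 0.2]
tool_rot: [[0.121, 0.993, 0.013], [0.993, -0.121, 0.006], [0.008, 0.012, -1.0]]
force: [5.9, 1.3, -7.3]
width: 0.0083
```

```bash
python3 cl.py 9
```

```text
t 46.67 pos [0.5217 0.2332 0.2   ] F [ 5.9  1.3 -7.3] w 0.0083
[[0.121, 0.993, 0.013], [0.993, -0.121, 0.006], [0.008, 0.012, -1.0]] [16.1  5.2 97.2  0.1 76.8 23. ]
phi 69.9 r 162.7 du -130.3 dz 11.8 lid 52.4 deg lateral 0.1
y -10.3 z 4.2
y -10.0 z 4.9
y -9.6 z 5.6
y -9.2 z 6.2
y -8.8 z 6.9
y -8.3 z 7.5
y -7.7 z 8.0
y -7.1 z 8.5
y -6.5 z 9.0
```

>>> carry_out([
  {"x": 0, "y": -10, "z": 5, "rx": 0.01, "ry": 0, "rz": 0, "grip": 1},
  {"x": 0, "y": -10, "z": 5.5, "rx": 0, "ry": 0, "rz": 0, "grip": 1},
  {"x": 0, "y": -9.5, "z": 6, "rx": 0, "ry": 0, "rz": 0, "grip": 1},
  {"x": 0, "y": -9, "z": 6.5, "rx": 0, "ry": 0, "rz": 0, "grip": 1},
  {"x": 0, "y": -8.5, "z": 7, "rx": 0, "ry": 0, "rz": 0, "grip": 1},
  {"x": 0, "y": -8, "z": 7.5, "rx": 0, "ry": 0, "rz": 0, "grip": 1},
])

```text
t: 47.17
eef_pos: [0.4659, 0.2403, 0.1656]
tool_rot: [[0.121, 0.993, 0.013], [0.993, -0.121, 0.009], [0.01, 0.012, -1.0]]
force: [5.7, -0.5, -4.2]
width: 0.0082
```

```bash
python3 cl.py 9
```

```text
t 47.17 pos [0.4659 0.2403 0.1656] F [ 5.7 -0.5 -4.2] w 0.0082
[[0.121, 0.993, 0.013], [0.993, -0.121, 0.009], [0.01, 0.012, -1.0]] [ 18.5   0.3 106.1   0.3  72.7  25.4]
phi 46.5 r 163.2 du -186.6 dz -22.6 lid 29.0 deg lateral 0.3
y -7.8 z 7.9
y -7.2 z 8.5
y -6.6 z 8.9
y -6.0 z 9.4
y -5.3 z 9.8
y -4.6 z 10.1
y -3.9 z 10.4
y -3.2 z 10.7
y -2.4 z 10.9
```

>>> carry_out([
  {"x": 0, "y": -7.5, "z": 8, "rx": 0.01, "ry": 0, "rz": 0, "grip": 1},
  {"x": 0, "y": -7, "z": 8.5, "rx": 0, "ry": 0, "rz": 0, "grip": 1},
  {"x": 0, "y": -6.5, "z": 9, "rx": 0, "ry": 0, "rz": 0, "grip": 1},
  {"x": 0, "y": -6, "z": 9.5, "rx": 0, "ry": 0, "rz": 0, "grip": 1},
  {"x": 0, "y": -5, "z": 10, "rx": 0, "ry": 0, "rz": 0, "grip": 1},
  {"x": 0, "y": -4.5, "z": 10, "rx": 0, "ry": 0, "rz": 0, "grip": 1},
])

```text
t: 47.67
eef_pos: [0.4289, 0.2449, 0.1091]
tool_rot: [[0.121, 0.993, 0.01], [0.993, -0.121, 0.01], [0.011, 0.008, -1.0]]
force: [6.7, -1.7, -0.3]
width: 0.0086
```

```bash
python3 cl.py 3
```

```text
t 47.67 pos [0.4289 0.2449 0.1091] F [ 6.7 -1.7 -0.3] w 0.0086
[[0.121, 0.993, 0.01], [0.993, -0.121, 0.01], [0.011, 0.008, -1.0]] [ 20.3  -0.2 113.1   0.4  66.4  27.1]
phi 22.5 r 161.8 du -223.9 dz -79.1 lid 5.0 deg lateral 0.4
y -3.9 z 10.4
y -3.2 z 10.7
y -2.4 z 10.9
```

>>> carry_out([
  {"x": 0, "y": -3, "z": 6, "rx": 0, "ry": 0, "rz": 0, "grip": 1},
  {"x": 0, "y": -1.5, "z": 5, "rx": 0, "ry": 0, "rz": 0, "grip": 1},
  {"x": 0, "y": -1, "z": 3, "rx": 0, "ry": 0, "rz": 0, "grip": 1},
])

```text
t: 47.92
eef_pos: [0.4271, 0.246, 0.1004]
tool_rot: [[0.12, 0.993, 0.018], [0.993, -0.12, 0.01], [0.012, 0.017, -1.0]]
force: [-3.6, -6.4, 17.0]
width: 0.0091
```

```bash
python3 cl.py 1
```

```text
t 47.92 pos [0.4271 0.246  0.1004] F [-3.6 -6.4 17. ] w 0.0091
[[0.12, 0.993, 0.018], [0.993, -0.12, 0.01], [0.012, 0.017, -1.0]] [ 20.7  -0.  114.    0.2  64.9  27.5]
phi 19.4 r 160.5 du -225.8 dz -87.8 lid 1.9 deg lateral 1.2
y -3.3 z 10.6
```

>>> carry_out([
  {"x": 0, "y": 0, "z": 3, "rx": 0, "ry": 0, "rz": 0, "grip": 1},
  {"x": 0, "y": 0, "z": 2, "rx": 0, "ry": 0, "rz": 0, "grip": 1},
])

```text
t: 48.08
eef_pos: [0.4271, 0.246, 0.1004]
tool_rot: [[0.12, 0.993, 0.017], [0.993, -0.12, 0.009], [0.011, 0.016, -1.0]]
force: [-5.2, -6.7, 17.8]
width: 0.0081
```

```bash
python3 cl.py 1; cat > closed.py <<'E'
from h import *
import sys
p,d=snap('scene',sys.argv[1]); C=cloud('scene',d); P=C[d>0]
c=np.array([.494,.233]); ps=np.radians(-7.1); ax=np.array([np.cos(ps),np.sin(ps)]); ay=np.array([-ax[1],ax[0]])
X=(P[:,:2]-c)@ax; Y=(P[:,:2]-c)@ay
m=(abs(X)<.082)&(Y>.02)&(Y<.13)&(P[:,2]>.075)&(P[:,2]<.115); q=P[m]; X=X[m];Y=Y[m]
for _ in range(3):
    A=np.c_[X,Y,np.ones(len(X))]; k=np.linalg.lstsq(A,q[:,2],rcond=None)[0]; r=q[:,2]-A@k; g=abs(r)<.003; q,X,Y=q[g],X[g],Y[g]
print('lid plane slope X',k[0].round(4),'Y',k[1].round(4),'z at front',(k[2]-.084*k[0]).round(4),'at hinge',(k[2]+.084*k[0]).round(4),len(X))
cv2.imwrite('pics/c_'+sys.argv[1],cv2.resize(p[180:340,200:380,::-1],None,fx=3.5,fy=3.5,interpolation=cv2.INTER_CUBIC))
E
python3 closed.py s50.png
```

```text
t 48.08 pos [0.4271 0.246  0.1004] F [-5.2 -6.7 17.8] w 0.0081
[[0.12, 0.993, 0.017], [0.993, -0.12, 0.009], [0.011, 0.016, -1.0]] [2.070e+01 1.000e-01 1.139e+02 1.000e-01 6.490e+01 2.750e+01]
phi 19.3 r 160.5 du -225.8 dz -87.8 lid 1.8 deg lateral 1.2
y -3.3 z 10.6
lid plane slope X 0.0006 Y -0.0103 z at front 0.0938 at hinge 0.0939 1723
```

View pics/c_s50.png

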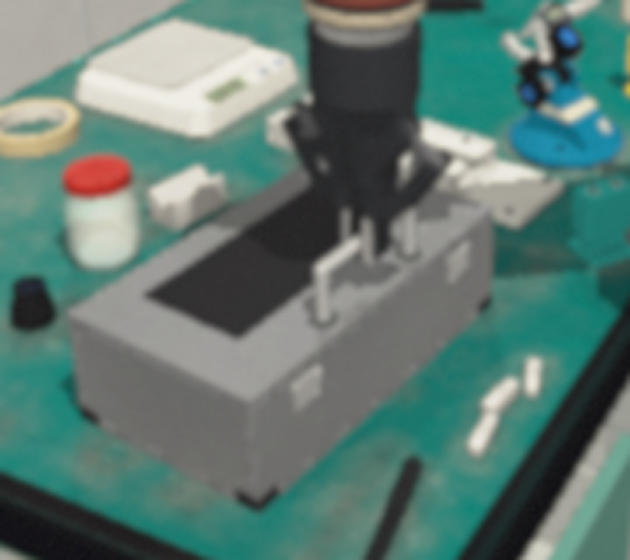

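>>> carry_out([
  {"x": 0, "y": 0, "z": 4, "rx": 0, "ry": 0, "rz": 0, "grip": 1},
  {"x": 0, "y": 0, "z": 0, "rx": 0, "ry": 0, "rz": 0, "grip": 0},
  {"x": 0, "y": 0, "z": 0, "rx": 0, "ry": 0, "rz": 0, "grip": 0},
  {"x": 0, "y": 0, "z": 0, "rx": 0, "ry": 0, "rz": 0, "grip": 0},
  {"x": 0, "y": 0, "z": -10, "rx": 0.015, "ry": 0, "rz": 0, "grip": 0},
  {"x": 0, "y": 0, "z": -20, "rx": 0, "ry": 0, "rz": 0, "grip": 0},
  {"x": 0, "y": 0, "z": -35, "rx": 0, "ry": 0, "rz": 0, "grip": 0},
  {"x": 0, "y": 0, "z": -40, "rx": 0, "ry": 0, "rz": 0, "grip": 0},
  {"x": 0, "y": 0, "z": -40, "rx": 0, "ry": 0, "rz": 0, "grip": 0},
  {"x": 0, "y": 0, "z": -40, "rx": 0, "ry": 0, "rz": 0, "grip": 0},
])

```text
t: 48.97
eef_pos: [0.4124, 0.2426, 0.2702]
tool_rot: [[0.118, 0.992, -0.044], [0.993, -0.118, 0.0], [-0.005, -0.044, -0.999]]
force: [0.9, 0.6, -0.1]
width: 0.0422
```

```bash
python3 closed.py s51.png; python3 - <<'E'
from h import *
st(); snap('wrist','w51.png'); snap('top','t51.png')
d=np.load('/tmp/w51.png.npz')['d']; C=cloud('wrist',d); P=C[d>0]; c=np.array([.494,.233]); ps=np.radians(-7.1); ax=np.array([np.cos(ps),np.sin(ps)]); ay=np.array([-ax[1],ax[0]])
X=(P[:,:2]-c)@ax; Y=(P[:,:2]-c)@ay; m=(abs(X)<.08)&(abs(Y)<.13)&(abs(P[:,2]-.094)<.012); A=np.c_[X[m],Y[m],np.ones(m.sum())]; print('wrist lid plane',np.linalg.lstsq(A,P[m][:,2],rcond=None)[0].round(4))
E
```

```text
lid plane slope X 0.0015 Y -0.01 z at front 0.0937 at hinge 0.094 1733
t 49.02 pos [0.4162 0.2441 0.2796] F [1.4 0.8 6.6] w 0.0425
[[0.118, 0.992, -0.031], [0.993, -0.118, 0.005], [0.001, -0.032, -0.999]] [ 20.4  -8.1 101.8   0.9  88.   27.1]
wrist lid plane [-0.0015 -0.002   0.0862]
```

View pics/w51.png

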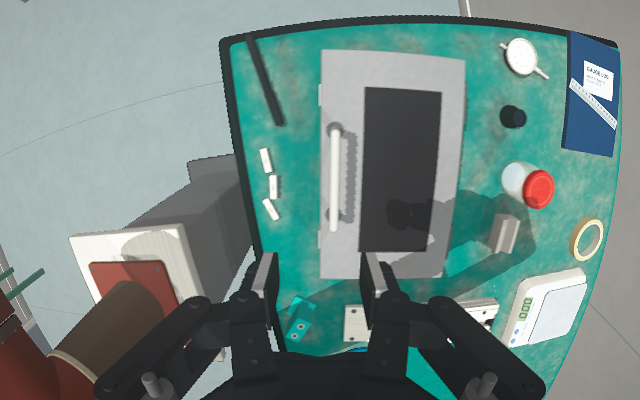

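View pics/t51.png

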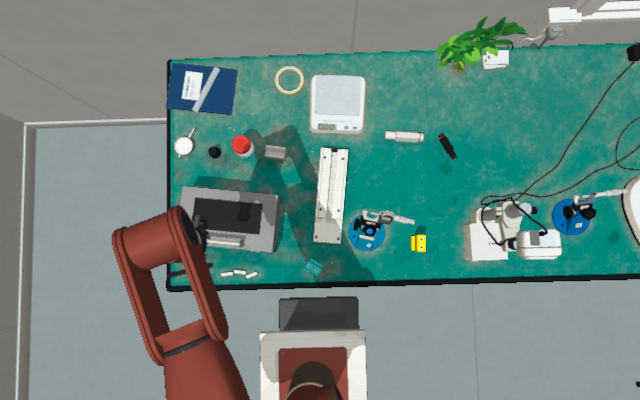

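>>> carry_out([
  {"x": 0, "y": 0, "z": 0, "rx": 0, "ry": 0, "rz": 0, "grip": 0},
  {"x": 0, "y": 0, "z": 0, "rx": 0, "ry": 0, "rz": 0, "grip": 0},
  {"x": 0, "y": 0, "z": 0, "rx": 0, "ry": 0, "rz": 0, "grip": 0},
])

```text
t: 49.37
eef_pos: [0.4129, 0.2434, 0.2681]
tool_rot: [[0.118, 0.992, -0.043], [0.993, -0.118, 0.001], [-0.004, -0.042, -0.999]]
force: [0.7, 0.4, -0.5]
width: 0.0427
```

```bash
python3 -c "
from h import *
st(); print(bot.close_job())"
```

```text
t 49.37 pos [0.4129 0.2434 0.2681] F [ 0.7  0.4 -0.5] w 0.0427
[[0.118, 0.992, -0.043], [0.993, -0.118, 0.001], [-0.004, -0.042, -0.999]] [ 20.4  -7.7 102.7   0.9  87.3  27.1]
the job is handed in; nothing more can be done
None
```

The kit is packed and the job was handed in at 49 s, with no verdict returned. I opened the lid to its stop (measured lean 10.3°). I then put in both blue stops (only two were present), the smaller silver plug gauge and the square block, and closed the lid.

**Last checks:**
- **Lid:** it reads flat to within 0.002 rad in both the scene and wrist cameras. The scene camera puts its face at 94 mm, as expected. The wrist depth fit gave 86 mm, so the two disagree on height though not on flatness.
- **Contents:** the last view before closing showed all four pieces standing or lying inside the case.
- **Bench:** the rail is empty, and the look-alikes and bystanders are where they were in the final top view.

**What went off plan:**
- **Gripper height:** the fingertips stood about 29 mm higher than the stated tool geometry, so my first grip on the bar closed on nothing. I used camera-measured heights from then on.
- **Lid stop:** pressing the lid onto its stop gave a brief wrist force of about 85 N, under the 120 N limit. The bar slipped about 7 mm in the fingers during opening.
- **Square block:** it was knocked aside before I reached it, and I picked it up from its new place.

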